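Ready the spice rack for the road

ROBOT

A 7-joint arm with a two-finger parallel gripper is mounted at the origin on a cart in front of the work surface, level with it; the furniture and walls round the work are solid. World frame = base frame: x ahead of the robot, y to its left, z up, the work surface at z = 0. Lengths are in m, angles in rad, forces in N, time in s.
With the tool pointing down it reaches from about 0.425 to 0.875 m from the base axis. Payload 4.7 kg.
Tool frame: the origin (TCP) lies on the mounting face of the last link; the fingertips stand 182 mm ahead of it and the grasp point (between the pads) lies 164 mm ahead of it; z points along the fingers, y is the direction in which the jaws open and shut (so a half turn about z gives the same grasp; the last joint's range is limited). The gripper opens to 87 mm and grips with 3 to 60 N. Pads are 19 mm wide; open, the fingers measure 117 mm over their backs; the gripper's body (75 mm by 190 mm) begins 51 mm behind the grasp point.
Start: joints at [-1.133, 0.321, -0.07, 1.45, 0.023, 1.371, -0.057], TCP at [0.267, 0.592, 0.405] pointing down, gripper open.
Joint ranges: [-2.86, 2.86], [-0.3, 2.09], [-1.38, 1.24], [0.06, 2.45], [-1.56, 4.7], [0.09, 2.05], [-2.69, 2.69]. Speed limits (rad/s): [2.57, 2.57, 3.14, 3.14, 3.14, 3.14, 3.14].

INTERFACE

Orientations are given as a rotation vector (axis times angle).
In Python, from bench import ctrl gives the robot as it stands. The module is installed in compiled form; this text tells all that it offers.
- The arm moves only by the tool play_rows, never from a script. Its argument "targets" is text: rows parted by semicolons, each of 7 numbers parted by spaces: the shift along the tool's x, y, z in cm, then the turn, a rotation vector about the tool's x, y, z in rad, then the opening, from -1 (shut) to 1 (fully open). In form: x y z ax ay az grip; .... A call has 1 to 20 rows; each row shifts and turns the pose as measured when the row begins, along the tool's axes as they then stand; what a row does not reach is not made up. A row lasts 1/8 s, in which the tool goes at most 62.5 mm and 10.7 degrees, less where a joint would pass 70% of its speed; a pose out of reach is approached as far as the arm can. A call is refused whole if a number of a shift passes 6.25 or a number of a turn 0.188, either way. A call with a gripper value outside its range is refused whole. The fingers move at their own pace and stop on an object; "newtons" is the grip in N (left out, the last holds). Time passes only in rows, so rows that do not move let the fingers close. It gives the time, the measured TCP pose, the force and the opening at its end, in the units of the state.
- ctrl.get_state(): the state, without advancing time (a new reading comes with each control period).
- ctrl.get_image(name): name is "scene" or "side" or "wrist"; returns a dict with "pixels" (420x560x3 uint8, blue, green, red), "depth" (420x560 float32, m along the optical axis (not along the pixel's ray), 0 where there is no reading), "intrinsics" (3x3 intrinsics, pixels), "R" (3x3) and "t" (3): a world point X has camera coordinates R X + t. Camera axes: x right, y down, z forward; pixel columns grow to the right and rows downward; lengths in m; the calibration is good to about 2 mm. A picture is of the moment at which its call begins.
- ctrl.close_job(): hands the job in, once; it reports no verdict.
The state is a dict: "time": time; "joint_positions": joint angles; "qd": joint speeds; "joint_torque": joint torques, N m; "position": TCP position; "tool_rot": TCP orientation; "ft_force": force on the tool from outside, world axes, zero at the start; "torque": the same for the moment, N m; "grip_width": opening from 0.0 (shut) to 1.0 (fully open).
Only numpy, scipy, OpenCV 4.12 (cv2) and the standard library are available. Lean on these libraries where they do the work, as an engineer would, in place of code of your own. Each camera call takes 0.05 s, during which the arm holds its last target.

TASK

Get the spice rack ready for wheeling the stall home: press all three washed steel sleeves into the rack's bores until their shoulders sit flush on the white deck, and stand each spice jar or shaker found among the sleeves, to the left of the rack, upright in a sleeve of its own, right down. Then pull the sprung hold-down gate shut over them against its spring and, while holding it down, slide its bolt into the keeper so that it stays shut by itself. Leave the timer, the chilli jar and the tin where they are.

Things in the scene. Friction and masses are not known exactly. Their poses are not given: they have to be found in the camera images.
- rack: fixed spice rack: white block 110 x 288 mm, 52 mm high, three bores in a row along y. Origin at the centre of its underside; x to the back, y to the left, z up. Steel cheeks at y = +-154 mm, x = 65 to 99 mm, 155 mm high, carry the gate's hinge. Keeper: steel strap 160 mm high at x = -75, y = -158 mm, with a window for the bolt
- bore_left (a point): centre of the left bore's mouth on the rack's deck, 52 mm above the worktop; axes as the rack's. Blind, vertical, 67 mm wide, 32 mm deep. Sprung leaves inside grip the sleeve's barrel: pressing it in takes 8 to 15 N, so by its weight it stops part way. Home: shoulder flat on the deck, sleeve's origin 30 mm below this point
- bore_mid (a point): centre of the middle bore's mouth on the rack's deck, 52 mm above the worktop; axes as the rack's. Like bore_left
- bore_right (a point): centre of the right bore's mouth on the rack's deck, 52 mm above the worktop; axes as the rack's. Like bore_left
- hinge (a point): centre of the gate's hinge axis, 85 mm behind the rack's centre and 140 mm above the worktop; the axis runs along the rack's y
- gate (a joint): angle of the hold-down gate, rad: 0 shut (level, reaching forward from the hinge, its strip 12 mm or more above the jars), 1.65 standing up, where its torsion spring holds it at the start. It springs up when let go. Shutting takes 2 to 5 N at the grip. It can be pushed to -0.06 (10 mm below shut)
- bolt (a joint): travel of the gate's bolt, m: 0 drawn, 0.030 shot, along the rack's -y (to the right); about 1.2 N of friction, stays where left. With the gate at 0 or just below it passes under the lip of the keeper's window, which it reaches after 4 to 7 mm; from 0.018 on it holds the gate shut. Shot too early it fouls the keeper
- bolt_grip (a point): centre of the bolt's black grip: round bar along the rack's y, 16 mm thick, 56 mm between two 25 mm collars, on a 10 mm rod that is the gate's free edge, 160 mm from the hinge axis, arms at y = +-140 mm. It pulls the gate down and slides the bolt; it may turn in the fingers. 299 mm above the worktop with the gate up, 140 mm shut
- sleeve_a: first sleeve: loose dark steel tube with a shoulder, 58 mm long, 360 g; origin at the centre of its underside, z up its axis. Barrel below the shoulder 62 mm in diameter, 30 mm long, foot tapered. Shoulder 80 mm in diameter, 30 to 36 mm above the origin. Collar above it 62 mm in diameter, up to 58 mm: grip here; the tips may push on the shoulder. Clear bore 51 mm. All three are alike
- sleeve_b: second sleeve, like the first (see sleeve_a). Behind the sleeves and jars, about 0.1 m beyond the rearmost, runs the front edge of a fixed shelf 0.50 m above the worktop: keep the wrist in front of it
- sleeve_c: third sleeve, like the first (see sleeve_a)
- spice_a: spice jar, glass with a green screw lid, 46 mm in diameter, 106 mm high, 110 g. Origin at the centre of its underside, z up; it starts upright among the sleeves. May be absent. Any sleeve will do.
- spice_b: spice jar, glass with a black screw lid, 44 mm in diameter, 105 mm high, 110 g. Origin at the centre of its underside, z up; it starts upright among the sleeves. May be absent. Any sleeve will do.
- pepper_shaker: pepper shaker, glass with a grey domed top, 44 mm in diameter up to 70 mm, 34 mm at the top, 90 mm high, 100 g. Origin at the centre of its underside, z up; it starts upright among the sleeves. May be absent. Any sleeve will do.
- kitchen_timer: wind-up kitchen timer, 65 mm wide, 46 mm high. Bystander, loose; leave it where it is.
- chilli_jar: jar of chilli with a red lid, 58 mm wide, 86 mm high. Bystander, loose; leave it where it is.
- fish_tin: flat tin, 63 x 105 mm, 25 mm high. Bystander, loose; leave it where it is.
Mind the look-alikes: they are no part of the job. What is shaped like the spice_b but turquoise is not meant.

How it is judged:
By the outcome, as a careful person would: the job done as asked, in the order asked, and still so for the second after the job is handed in, with the robot touching nothing.
Of spice_a, spice_b, pepper_shaker only 2 to 3 are there at a start; the rules pass over those that are not, and their reading is None.
At some moment in a run one of sleeve_a, sleeve_b, sleeve_c may be knocked a few centimetres aside while the robot is not near it.
It also fails if it takes over 210 s, if anything falls off the work surface, if the arm or the gripper's body presses on something with over 40 N, if the wrist force passes 120 N, or if a joint passes its speed limit or range.

## Working session

There is one attempt and no reset: what is moved stays moved. The work goes in short steps, Python scripts to look and compute and a tool call to move; the robot and the scene stay as the last step left them, time stands still between calls to the robot, and variables do not carry over. Pictures are saved under pics/ and viewed, and the job is handed in when it is done.

Besides the shell and the picture viewer there is one more tool, called after "Emit:" as name(argument=value, ...) on one line, values as JSON. play_rows: Moves the arm, as the interface text tells. Its arguments: {"type":"object","properties":{"targets":{"type":"string"},"newtons":{"type":"number"}},"required":["targets"]}

```bash
mkdir -p pics; cat > h.py <<'E'
import numpy as np, cv2
from bench import ctrl
def grab(n,f=None):
    im=ctrl.get_image(n)
    if f: cv2.imwrite('pics/'+f,im['pixels'])
    return im
def ray(im,u,v):
    K,R,t=map(np.array,(im['intrinsics'],im['R'],im['t']))
    d=R.T@np.linalg.inv(K)@np.array([u,v,1.]); c=-R.T@t
    return c,d
def onz(im,u,v,z):
    c,d=ray(im,u,v); return c+d*(z-c[2])/d[2]
def pt(im,u,v):
    c,d=ray(im,u,v); return c+d*im['depth'][int(v),int(u)]
def proj(im,X):
    p=np.array(im['R'])@np.array(X)+np.array(im['t']); q=np.array(im['intrinsics'])@p; return q[:2]/q[2]
def cloud(im):
    K,R,t=map(np.array,(im['intrinsics'],im['R'],im['t']))
    v,u=np.mgrid[0:420,0:560]; d=im['depth']
    P=np.stack([u,v,np.ones_like(u)],-1)@np.linalg.inv(K).T*d[...,None]
    return (P-t)@R
E
python3 - <<'E'
from h import *
np.set_printoptions(precision=4,suppress=True)
s=ctrl.get_state(); print({k:np.round(v,4) for k,v in s.items()})
for n in ['scene','side','wrist']:
    im=grab(n,n+'0.png'); c,_=ray(im,0,0); print(n,c,np.array(im['R'])[2],im['intrinsics'][0])
E
```

```text
{'time': np.float64(0.0), 'joint_positions': array([-1.1329,  0.3218, -0.0701,  1.4517,  0.0226,  1.3708, -0.0569]), 'qd': array([ 0.0002, -0.0005, -0.0026, -0.0008, -0.0003, -0.0013,  0.0005]), 'joint_torque': array([  0.0006, -49.1283,  -0.4035, -31.2522,  -0.0638,   0.0441,
         0.0002]), 'position': array([0.2672, 0.5923, 0.4037]), 'tool_rot': array([-0.6606, -3.0711,  0.003 ]), 'ft_force': array([-0.1815, -0.8132, -0.7148]), 'torque': array([-0.0334,  0.0164,  0.018 ]), 'grip_width': np.float64(1.0015)}
scene [-0.0954 -0.427   0.6318] [ 0.6622  0.5135 -0.5457] [386.6368   0.     275.9397]
side [-0.0146 -0.4936  1.0648] [ 0.467   0.448  -0.7624] [454.6829   0.     277.5564]
wrist [0.1924 0.6257 0.3852] [ 0.2723 -0.1242 -0.9542] [372.9576   0.     268.594 ]
```

View pics/scene0.png

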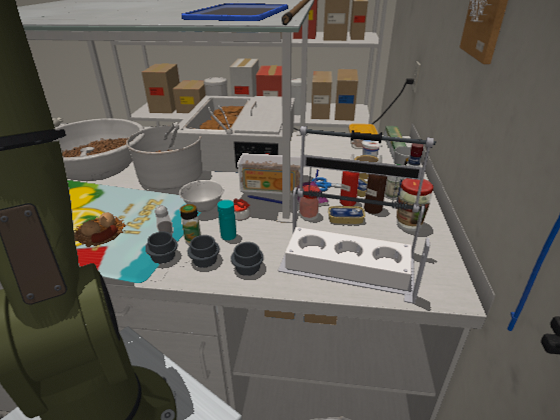

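View pics/side0.png

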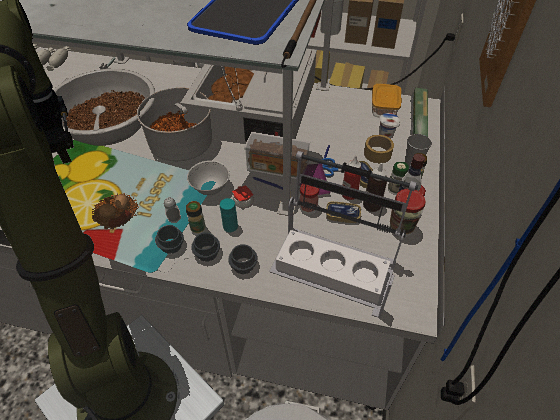

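View pics/wrist0.png

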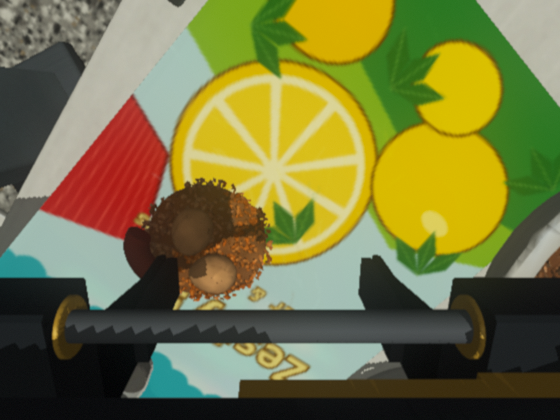

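```bash
python3 - <<'E'
from h import *
a=cv2.imread('pics/side0.png')[180:280,140:270]; cv2.imwrite('pics/c1.png',cv2.resize(a,None,fx=6,fy=6,interpolation=cv2.INTER_CUBIC))
a=cv2.imread('pics/side0.png')[140:320,260:440]; cv2.imwrite('pics/c2.png',cv2.resize(a,None,fx=3.3,fy=3.3,interpolation=cv2.INTER_CUBIC))
a=cv2.imread('pics/scene0.png')[110:310,270:450]; cv2.imwrite('pics/c3.png',cv2.resize(a,None,fx=3,fy=3,interpolation=cv2.INTER_CUBIC))
E
```

```text
(no output)
```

View pics/c1.png

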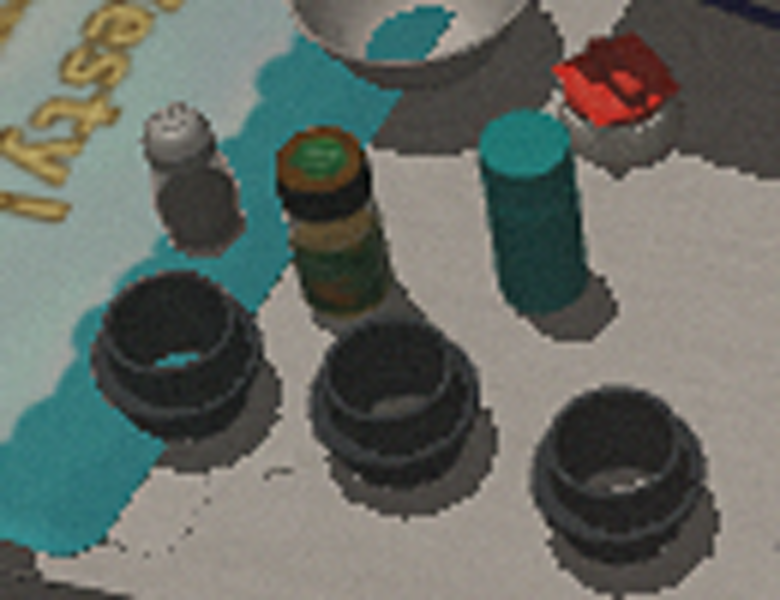

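View pics/c2.png

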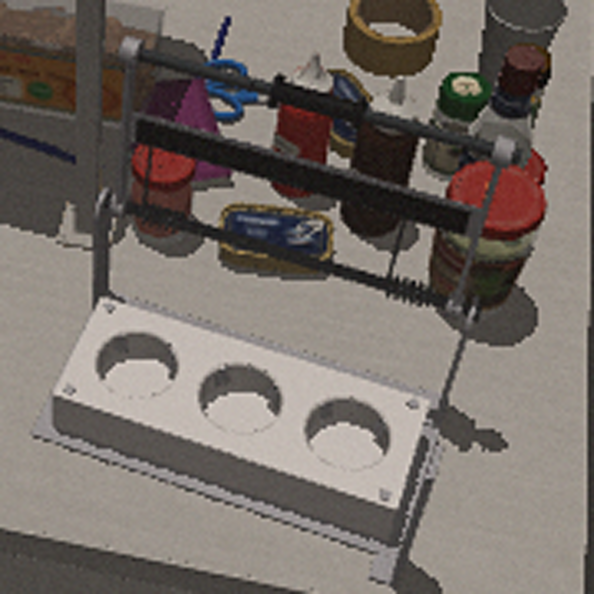

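View pics/c3.png

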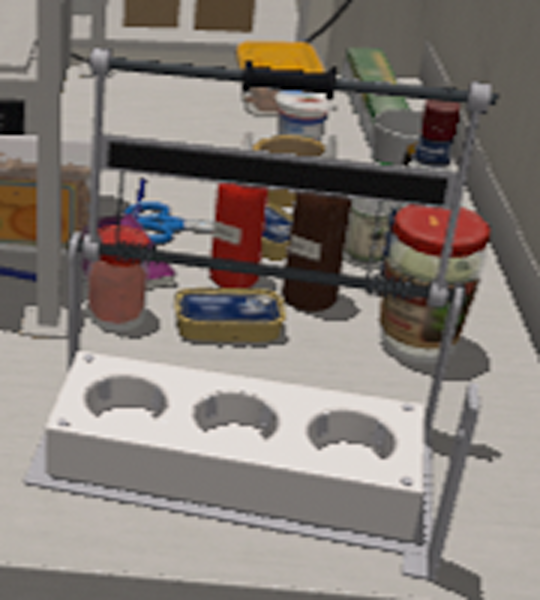

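```bash
python3 - <<'E'
from h import *
np.set_printoptions(precision=4,suppress=True)
for n in ['side','scene']:
    im=grab(n); P=cloud(im); px=im['pixels'].astype(int); ok=im['depth']>0
    # bores: deck plane white
    z=P[...,2]
    m=ok&(abs(z-.052)<.006)&(px.min(2)>110)&(P[...,1]<0.1)&(P[...,0]>.3)&(P[...,0]<.9)
    mm=m.astype(np.uint8)*255
    nn,lab,st,ce=cv2.connectedComponentsWithStats(mm); 
    i=1+np.argmax(st[1:,4]); m=(lab==i); print(n,'deck',st[i],np.median(z[m]))
    cs,hi=cv2.findContours(m.astype(np.uint8),cv2.RETR_CCOMP,cv2.CHAIN_APPROX_NONE)
    out=[]
    for c,h in zip(cs,hi[0]):
        if h[3]>=0 and len(c)>20:
            q=np.array([onz(im,*p[0],.052)[:2] for p in c]).astype(np.float32)
            (cx,cy),r=cv2.minEnclosingCircle(q); print('hole',cx,cy,r*2,len(c), cv2.fitEllipse(q))
        elif h[3]<0 and len(c)>50:
            q=np.array([onz(im,*p[0],.052)[:2] for p in c]).astype(np.float32)
            print('deck rect',cv2.minAreaRect(q))
    # things
    m=ok&(z>.012)&(z<.13)&(P[...,0]>.35)&(P[...,0]<.75)&(P[...,1]>-.05)&(P[...,1]<.45)
    nn,lab,st,ce=cv2.connectedComponentsWithStats(m.astype(np.uint8))
    for i in range(1,nn):
        if st[i,4]>60:
            k=lab==i; Q=P[k]; zt=np.percentile(Q[:,2],98); T=Q[Q[:,2]>zt-.01]
            print('obj',st[i],'top',zt,'rect',cv2.minAreaRect(T[:,:2].astype(np.float32)),'col',np.median(px[k],0))
E
```

```text
side deck [ 276  230  114   64 2397] 0.0514792149381575
deck rect ((0.5903886556625366, -0.11684852838516235), (0.10992401093244553, 0.28698062896728516), 21.108240127563477)
hole 0.6224437355995178 -0.1999732255935669 0.07497470080852509 69 ((0.6217031478881836, -0.20093415677547455), (0.06892845034599304, 0.0700516402721405), 121.94267272949219)
hole 0.5900509357452393 -0.11602743715047836 0.07491837441921234 70 ((0.5891918540000916, -0.11665232479572296), (0.06923872977495193, 0.07049218565225601), 114.77967071533203)
hole 0.5571227073669434 -0.033661793917417526 0.07383563369512558 66 ((0.5567865967750549, -0.033446624875068665), (0.06951624900102615, 0.07084988057613373), 91.03849792480469)
obj [244 137  32  35 666] top 0.10501708307328511 rect ((0.7268934845924377, 0.3070752024650574), (0.045406240969896317, 0.11783316731452942), 0.015459489077329636) col [48.  57.5 75. ]
obj [187 161  43  34 851] top 0.060553293735808415 rect ((0.5718957185745239, 0.36965227127075195), (0.13346388936042786, 0.13117794692516327), 13.562408447265625) col [ 94. 100. 106.]
obj [ 276  179   45   95
[... 2907 characters left out ...]
0.08123124492491318 rect ((0.7010526061058044, 0.07409928739070892), (0.010524900630116463, 0.036635320633649826), 30.3889217376709) col [ 58.  67. 106.]
obj [154 205  23  45 570] top 0.09114346776960824 rect ((0.404182493686676, 0.34801000356674194), (0.023705989122390747, 0.03028680756688118), 82.9469985961914) col [71. 73. 76.]
obj [328 210  23  11 133] top 0.025727329177525037 rect ((0.7366278767585754, -0.0014845281839370728), (0.026372406631708145, 0.07047978788614273), 0.7824773192405701) col [68. 80. 94.]
obj [230 242  33  31 778] top 0.058836698814286555 rect ((0.43398937582969666, 0.07690635323524475), (0.06180109456181526, 0.06055444851517677), 69.27545166015625) col [40. 38. 36.]
```

```bash
cat >> h.py <<'E'
from scipy.spatial.transform import Rotation as Ro
np.set_printoptions(precision=4,suppress=True)
YAW=np.arctan2(.362,.932)
def Rt(yaw=YAW):
    y=np.array([-np.sin(yaw),np.cos(yaw),0]); z=np.array([0,0,-1.]); return np.c_[np.cross(y,z),y,z]
def go(x,y,tipz,yaw=YAW):
    s=ctrl.get_state(); R=Ro.from_rotvec(s['tool_rot']).as_matrix(); p=np.array(s['position'])
    T=np.array([x,y,tipz+.182]); Rg=Rt(yaw)
    print('t %.2f tip'%s['time'],p+R@[0,0,.182],'F',np.round(s['ft_force'],1),'w %.3f'%s['grip_width'],'q',np.round(s['joint_positions'],2))
    print('shift cm',R.T@(T-p)*100,'rot',Ro.from_matrix(R.T@Rg).as_rotvec(), 'shift in goal axes',Rg.T@(T-p)*100)
E
python3 - <<'E'
from h import *
go(.40,.20,.21)
E
```

```text
t 0.25 tip [0.2672 0.5922 0.2223] F [ 0.8  0.  -0.6] w 0.999 q [-1.13  0.32 -0.07  1.45  0.02  1.37 -0.06]
shift cm [-28.2315 -30.3107   1.254 ] rot [-0.0009 -0.0003 -0.7943] shift in goal axes [  1.8373 -41.3818   1.2254]
```

Emit:
play_rows(targets="0 0 0 0 0 -0.159 1;0 0 0 0 0 -0.159 1;0 0 0 0 0 -0.159 1;0 0 0 0 0 -0.159 1;0 0 0 0 0 -0.159 1;0 -4 0 0 0 0 1;0 -4 0 0 0 0 1;0 -4 0 0 0 0 1;0 -4 0 0 0 0 1;0 -4 0 0 0 0 1;0 -4 0 0 0 0 1;0 -4 0 0 0 0 1;0 0 0 0 0 0 1;0 0 0 0 0 0 1")

```text
time: 2.0
position: [0.3783, 0.3263, 0.4023]
tool_rot: [0.623, -3.077, 0.002]
ft_force: [0.1, 0.5, -0.4]
grip_width: 1.0
```

```bash
python3 - <<'E'
from h import *
go(.40,.20,.21)
grab('wrist','w1.png')
E
```

```text
t 2.00 tip [0.3779 0.326  0.2203] F [ 0.1  0.5 -0.4] w 1.000 q [-0.75  0.01 -0.02  1.82  0.    1.32  1.21]
shift cm [  2.9082 -12.4828   1.0533] rot [-0.0011 -0.0026  0.0289] shift in goal axes [  2.5491 -12.5627   1.0328]
```

View pics/w1.png

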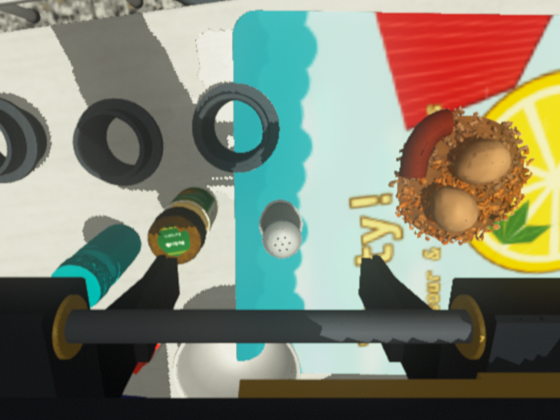

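```bash
cat >> h.py <<'E'
def rings(im,lo=.047,hi=.064,box=(.28,.55,-.05,.42)):
    P=cloud(im); z=P[...,2]
    m=(im['depth']>0)&(z>lo)&(z<hi)&(P[...,0]>box[0])&(P[...,0]<box[1])&(P[...,1]>box[2])&(P[...,1]<box[3])&(im['pixels'].max(2)<95)
    n,lab,st,ce=cv2.connectedComponentsWithStats(m.astype(np.uint8))
    for i in range(1,n):
        if st[i,4]>70:
            Q=P[lab==i]; c,r=cv2.minEnclosingCircle(Q[:,:2].astype(np.float32))
            T=Q[Q[:,2]>.055]
            A=np.c_[2*T[:,:2],np.ones(len(T))]; f=np.linalg.lstsq(A,(T[:,:2]**2).sum(1),rcond=None)[0]
            print('ring px',np.round(ce[i]),'n',st[i,4],'circ',np.round(c,4),'d %.4f'%(2*r),'fit',f[:2],'zmax %.4f'%np.percentile(Q[:,2],97))
E
python3 - <<'E'
from h import *
for n in ['wrist','side','scene']:
    print(n); rings(grab(n))
E
```

```text
wrist
ring px [227. 136.] n 1244 circ [0.3409 0.2758] d 0.0628 fit [0.3406 0.2757] zmax 0.0627
ring px [110. 144.] n 1811 circ [0.3941 0.1817] d 0.0622 fit [0.3936 0.1824] zmax 0.0604
ring px [ 10. 146.] n 705 circ [0.4336 0.0881] d 0.0561 fit [0.4356 0.0778] zmax 0.0603
ring px [194. 201.] n 198 circ [0.4191 0.2635] d 0.0353 fit [0.432  0.2662] zmax 0.0633
ring px [273. 216.] n 207 circ [0.4006 0.3397] d 0.0268 fit [0.4079 0.3497] zmax 0.0635
ring px [113. 250.] n 437 circ [0.4986 0.2059] d 0.0423 fit [0.5069 0.2032] zmax 0.0634
side
ring px [168. 234.] n 186 circ [0.3403 0.2759] d 0.0651 fit [0.3398 0.2749] zmax 0.0617
ring px [204. 242.] n 171 circ [0.393  0.1789] d 0.0654 fit [0.3929 0.1798] zmax 0.0602
ring px [242. 254.] n 173 circ [0.4356 0.0745] d 0.0645 fit [0.4355 0.0731] zmax 0.0596
scene
ring px [227. 223.] n 84 circ [0.4975 0.1976] d 0.0385 fit [0.5022 0.2037] zmax 0.0639
ring px [191. 228.] n 84 circ [0.4272 0.2622] d 0.0409 fit [0.4304 0.2672] zmax 0.0635
ring px [160. 240.] n 259 circ [0.3393 0.2766] d 0.0641 fit [0.3384 0.2763] zmax 0.0609
ring px [202. 244.] n 236 circ [0.3915 0.1833] d 0.0648 fit [0.3918 0.1827] zmax 0.0594
ring px [246. 252.] n 219 circ [0.4346 0.0761] d 0.0630 fit [0.4341 0.0755] zmax 0.0587
```

```bash
python3 - <<'E'
from h import *
go(.4345,.0758,.11)
E
```

```text
t 2.20 tip [0.3777 0.3263 0.2201] F [ 0.3 -0.5  0.1] w 0.996 q [-0.75  0.01 -0.02  1.82  0.    1.32  1.21]
shift cm [  4.569  -25.2937  11.0666] rot [-0.0017 -0.003   0.0304] shift in goal axes [  3.8324 -25.4401  11.0106]
```

Emit:
play_rows(targets="0.7 -4 0 0 0 0.03 1;0.6 -4 0 0 0 0 1;0.6 -4 0 0 0 0 1;0.6 -4 0 0 0 0 1;0.6 -4 0 0 0 0 1;0.6 -4 1.5 0 0 0 1;0.3 -1.5 3 0 0 0 1;0 0 3 0 0 0 1;0 0 0 0 0 0 1;0 0 0 0 0 0 1")

```text
time: 3.45
position: [0.437, 0.076, 0.3275]
tool_rot: [-0.603, 3.081, -0.003]
ft_force: [0.2, 0.0, 0.7]
grip_width: 1.0
```

```bash
python3 - <<'E'
from h import *
go(.4345,.0758,.11)
rings(grab('wrist','w2.png'))
E
```

```text
t 3.45 tip [0.4373 0.0757 0.1455] F [0.2 0.  0.7] w 1.000 q [-0.51 -0.07  0.27  2.05  0.02  1.17  1.7 ]
shift cm [0.2383 0.0842 3.5449] rot [-0.0021  0.0012  0.0162] shift in goal axes [0.2352 0.0729 3.5454]
ring px [547. 199.] n 1112 circ [0.3482 0.2606] d 0.0521 fit [0.3418 0.2721] zmax 0.0610
ring px [269. 215.] n 2113 circ [0.4366 0.0744] d 0.0622 fit [0.4358 0.074 ] zmax 0.0603
ring px [431. 219.] n 2415 circ [0.3944 0.1808] d 0.0624 fit [0.3942 0.1797] zmax 0.0602
ring px [500. 274.] n 239 circ [0.4169 0.2567] d 0.0257 fit [0.4272 0.2635] zmax 0.0597
```

View pics/w2.png

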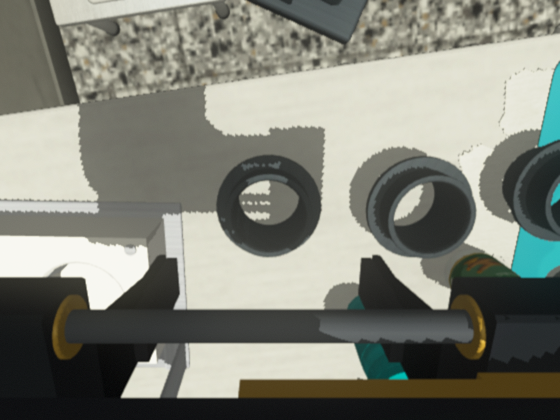

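Emit:
play_rows(targets="0.15 0 2.5 0 0 0.016 1;0 0 2.5 0 0 0 1;0 0 2.5 0 0 0 1;0 0 1.7 0 0 0 1;0 0 0.8 0 0 0 1;0 0 0 0 0 0 1")

```text
time: 4.25
position: [0.4401, 0.0796, 0.2325]
tool_rot: [-0.585, 3.07, 0.001]
ft_force: [-0.3, 0.3, -0.5]
grip_width: 1.001
```

```bash
python3 - <<'E'
from h import *
go(.4355,.0750,.040)
E
```

```text
t 4.25 tip [0.4429 0.0802 0.0506] F [-0.3  0.3 -0.5] w 1.001 q [-0.51  0.05  0.28  2.14 -0.02  0.94  1.72]
shift cm [ 0.6083 -0.2555  1.0458] rot [-0.0023  0.0158  0.0062] shift in goal axes [ 0.5901 -0.2617  1.0547]
```

Emit:
play_rows(targets="0.6 -0.25 0 0 0.016 0.006 1;0.1 0 0.6 0 0 0 1;0 0 0.5 0 0 0 1;0 0 0 0 0 0 1")

```text
time: 4.75
position: [0.435, 0.0746, 0.2229]
tool_rot: [-0.578, 3.085, -0.003]
ft_force: [-0.7, -0.1, -0.3]
grip_width: 1.001
```

```bash
python3 - <<'E'
from h import *
go(.4355,.0750,.040)
E
```

```text
t 4.75 tip [0.4356 0.0743 0.0409] F [-0.7 -0.1 -0.3] w 1.001 q [-0.5   0.06  0.28  2.16 -0.02  0.93  1.73]
shift cm [-0.059   0.0254  0.0865] rot [-0.0023  0.0026 -0.0003] shift in goal axes [-0.0592  0.0252  0.0864]
```

Emit:
play_rows(targets="0 0 0 0 0 0 0.5;0 0 0 0 0 0 0.2;0 0 0 0 0 0 -1;0 0 0 0 0 0 -1;0 0 0 0 0 0 -1;0 0 0 0 0 0 -1;0 0 -1 0 0 0 -1;0 0 -3 0 0 0 -1;0 0 -3 0 0 0 -1;0 0 -3 0 0 0 -1;0 0 -2 0 0 0 -1;0 0 0 0 0 0 -1", newtons=40)

```text
time: 6.25
position: [0.4324, 0.0739, 0.3451]
tool_rot: [0.576, -3.083, 0.005]
ft_force: [-0.0, -0.4, -4.5]
grip_width: 0.699
```

```bash
python3 - <<'E'
from h import *
go(.620,-.1998,.17)
grab('side','s3.png')
E
```

```text
t 6.25 tip [0.4316 0.0732 0.1631] F [-0.  -0.4 -4.5] w 0.699 q [-0.51 -0.1   0.27  2.03  0.03  1.21  1.68]
shift cm [ -7.6029 -32.3028  -0.6619] rot [-0.0022 -0.0052 -0.0009] shift in goal axes [ -7.5787 -32.3078  -0.6928]
```

View pics/s3.png

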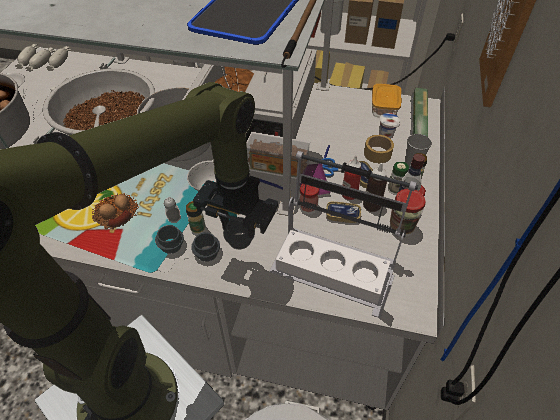

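Emit:
play_rows(targets="-0.8 -3.5 -0.3 0 0 0 -1;-0.8 -4 -0.3 0 0 0 -1;-1 -4 0 0 0 0 -1;-1 -4 0 0 0 0 -1;-1 -4 0 0 0 0 -1;-1 -4 0 0 0 0 -1;-1 -4 0 0 0 0 -1;-1 -3 0 0 0 0 -1;0 -1 0 0 0 0 -1;0 0 0 0 0 0 -1;0 0 0 0 0 0 -1")

```text
time: 7.68
position: [0.6165, -0.1961, 0.3289]
tool_rot: [0.579, -3.049, -0.005]
ft_force: [-0.1, 0.6, -3.9]
grip_width: 0.698
```

```bash
cat >> h.py <<'E'
def bores(im):
    P=cloud(im); z=P[...,2]; px=im['pixels']
    m=((im['depth']>0)&(abs(z-.052)<.008)&(px.min(2)>100)&(P[...,1]<.08)).astype(np.uint8)
    cs,hi=cv2.findContours(m,cv2.RETR_CCOMP,cv2.CHAIN_APPROX_NONE)
    for c,h in zip(cs,hi[0]):
        if len(c)>40:
            q=np.array([onz(im,*p[0],.052)[:2] for p in c]).astype(np.float32)
            if h[3]>=0: print('hole',c.mean(0)[0].round(),cv2.minEnclosingCircle(q),'n',len(c))
E
python3 - <<'E'
from h import *
go(.620,-.1998,.17)
for n in ['wrist','side','scene']: print(n); bores(grab(n,n+'4.png'))
E
```

```text
t 7.67 tip [ 0.6097 -0.1968  0.147 ] F [-0.1  0.6 -3.9] w 0.698 q [-0.15  0.4   0.53  1.56 -0.19  1.27  2.36]
shift cm [-0.101  -0.4504 -2.3191] rot [ 0.01   -0.0365  0.0047] shift in goal axes [-0.1877 -0.4728 -2.3092]
wrist
hole [498. 233.] ((0.5584670305252075, -0.03337326645851135), 0.033735599368810654) n 244
side
hole [333. 261.] ((0.5893087983131409, -0.11877871304750443), 0.03601174056529999) n 69
hole [301. 250.] ((0.557461142539978, -0.03266884386539459), 0.03736827149987221) n 70
scene
hole [387. 256.] ((0.6188379526138306, -0.19918608665466309), 0.035881996154785156) n 70
hole [348. 250.] ((0.5853961706161499, -0.11599604785442352), 0.035720713436603546) n 67
hole [311. 244.] ((0.5521292090415955, -0.03226841986179352), 0.034809861332178116) n 63
```

View pics/wrist4.png

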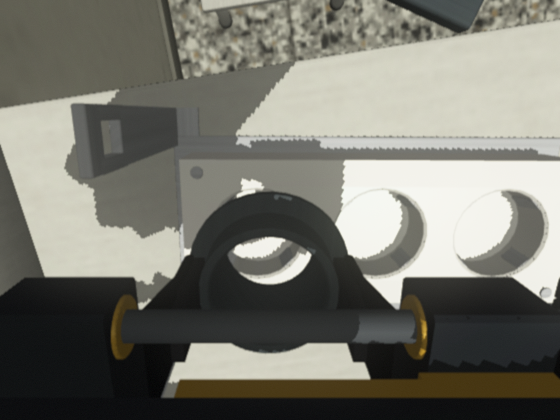

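View pics/side4.png

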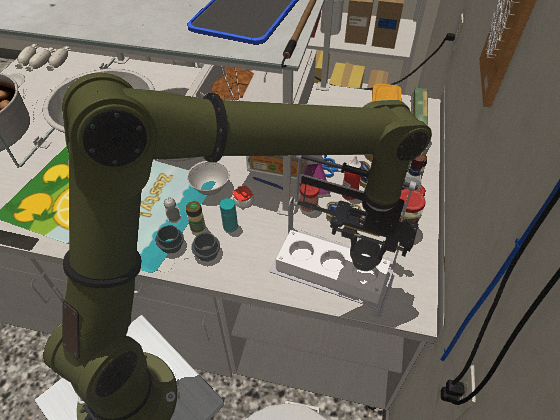

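Emit:
play_rows(targets="-0.2 -0.45 0 0.01 -0.036 0.005 -1;0 0 0 0 0 0 -1;0 0 0 0 0 0 -1")

```text
time: 8.2
position: [0.6204, -0.1986, 0.3306]
tool_rot: [-0.58, 3.082, -0.001]
ft_force: [-0.3, -0.2, -4.4]
grip_width: 0.693
```

```bash
python3 - <<'E'
from h import *
go(.621,-.2002,.11)
bores(grab('wrist','w5.png'))
E
```

```text
t 8.20 tip [ 0.6214 -0.1985  0.1486] F [-0.3 -0.2 -4.4] w 0.693 q [-0.14  0.39  0.53  1.56 -0.21  1.24  2.36]
shift cm [ 0.025  -0.1623  3.8554] rot [-0.0016  0.005   0.0015] shift in goal axes [ 0.0056 -0.1683  3.8552]
hole [512. 214.] ((0.558336615562439, -0.03335753455758095), 0.03386884182691574) n 258
hole [388. 213.] ((0.5904308557510376, -0.11812756210565567), 0.033391088247299194) n 256
```

View pics/w5.png

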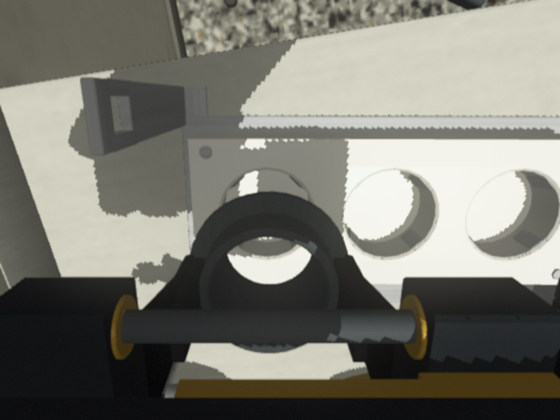

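```bash
python3 - <<'E'
from h import *
for n in ['wrist','scene','side']:
    im=grab(n); P=cloud(im); z=P[...,2]
    m=(im['depth']>0)&(z>.158)&(z<.172)&(np.hypot(P[...,0]-.621,P[...,1]+.2)<.05)&(im['pixels'].max(2)<95)
    mm=m.astype(np.uint8); T=P[m]; 
    print(n,len(T),cv2.minEnclosingCircle(T[:,:2].astype(np.float32)),np.percentile(T[:,2],[5,50,95]))
    # shoulder
    m=(im['depth']>0)&(z>.135)&(z<.150)&(np.hypot(P[...,0]-.621,P[...,1]+.2)<.05)&(im['pixels'].max(2)<95)
    T=P[m]
    if len(T)>10: print(' sh',len(T),cv2.minEnclosingCircle(T[:,:2].astype(np.float32)),np.percentile(T[:,2],[5,50,95]))
    bores(im)
E
```

```text
wrist 4677 ((0.6138510704040527, -0.2025233656167984), 0.03951949253678322) [0.1595 0.1662 0.1691]
 sh 5404 ((0.6131528615951538, -0.20268550515174866), 0.03819899260997772) [0.1375 0.1445 0.1479]
hole [513. 214.] ((0.5578792691230774, -0.03341274708509445), 0.03396626561880112) n 262
hole [388. 213.] ((0.5904627442359924, -0.11781387031078339), 0.03340672329068184) n 253
scene 277 ((0.6132478713989258, -0.199460968375206), 0.03900085389614105) [0.1586 0.1635 0.1695]
 sh 376 ((0.6148084998130798, -0.19954060018062592), 0.03888067603111267) [0.1372 0.143  0.149 ]
hole [387. 256.] ((0.6188379526138306, -0.19918608665466309), 0.035881996154785156) n 74
hole [348. 250.] ((0.5842768549919128, -0.11557487398386002), 0.03504159674048424) n 65
hole [311. 244.] ((0.5512746572494507, -0.032972972840070724), 0.03447042405605316) n 63
side 161 ((0.6126927733421326, -0.20238585770130157), 0.03901709243655205) [0.1587 0.1632 0.1682]
 sh 283 ((0.6184277534484863, -0.20109781622886658), 0.039038706570863724) [0.1372 0.1426 0.1489]
hole [333. 261.] ((0.5893087983131409, -0.11877871304750443), 0.03601174056529999) n 66
hole [301. 250.] ((0.5560077428817749, -0.033926285803318024), 0.035797957330942154) n 67
```

```bash
cat >> h.py <<'E'
def held(im,c,tz):
    "front-edge circle fit of held sleeve's shoulder (R 40) and collar (R 31); c approx centre; tz tip z"
    P=cloud(im); R=Rt()
    for nm,r,lo,hi in [('shoulder',.040,tz-.009,tz+.000),('collar',.031,tz+.012,tz+.022)]:
        D=P-np.array([c[0],c[1],0]); f=D@R[:,0]; s=D@R[:,1]; z=P[...,2]
        m=(im['depth']>0)&(z>lo)&(z<hi)&(abs(s)<.022)&(abs(f)<.055)&(im['pixels'].max(2)<95)
        ff,ss=f[m],s[m]; E=[]
        for b in np.arange(-.022,.022,.002):
            k=(ss>=b)&(ss<b+.002)
            if k.sum()>4: E.append((b+.001,np.percentile(ff[k],97)))
        E=np.array(E)
        if len(E)<5: continue
        from scipy.optimize import least_squares
        o=least_squares(lambda p:np.hypot(E[:,1]-p[0],E[:,0]-p[1])-r,[0,0],loss='soft_l1',f_scale=.001)
        print(nm,'centre rel c: tool x %.4f y %.4f'%tuple(o.x),'rms %.4f'%np.sqrt(np.mean(o.fun**2)),len(E))
E
python3 - <<'E'
from h import *
for n in ['wrist','scene','side']: print(n); held(grab(n),(.6214,-.1985),.1486)
E
```

```text
wrist
shoulder centre rel c: tool x -0.0008 y -0.0009 rms 0.0001 22
collar centre rel c: tool x -0.0004 y -0.0008 rms 0.0001 22
scene
shoulder centre rel c: tool x -0.0013 y 0.0024 rms 0.0011 22
collar centre rel c: tool x -0.0009 y 0.0023 rms 0.0007 15
side
shoulder centre rel c: tool x -0.0014 y -0.0008 rms 0.0016 21
```

Emit:
play_rows(targets="0.05 -0.25 2 0 0.005 0 -1;0 0 1.5 0 0 0 -1;0 0 0.4 0 0 0 -1;0 0 0 0 0 0 -1")

```text
time: 9.05
position: [0.6206, -0.2013, 0.2868]
tool_rot: [0.58, -3.084, 0.001]
ft_force: [-0.6, 0.3, -4.1]
grip_width: 0.7
```

```bash
python3 - <<'E'
from h import *
go(.621,-.201,.085)
grab('wrist','w6.png')
E
```

```text
t 9.05 tip [ 0.6201 -0.2016  0.1048] F [-0.6  0.3 -4.1] w 0.700 q [-0.13  0.44  0.52  1.6  -0.23  1.17  2.38]
shift cm [-0.0544  0.0192  1.9789] rot [-0.0003 -0.0033  0.0012] shift in goal axes [-0.0478  0.0186  1.9791]
```

View pics/w6.png

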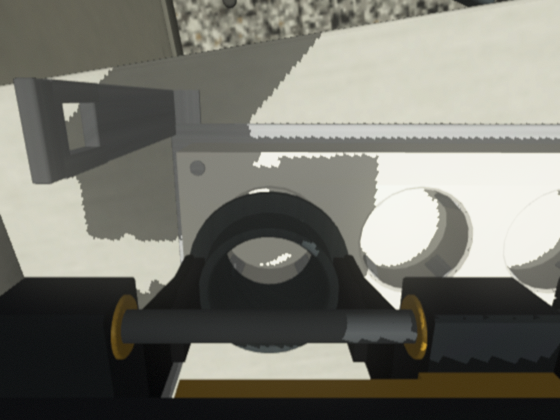

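Emit:
play_rows(targets="-0.05 0 0.8 0 -0.003 0 -1;0 0 0.6 0 0 0 -1;0 0 0.6 0 0 0 -1;0 0 0 0 0 0 -1")

```text
time: 9.6
position: [0.6216, -0.2011, 0.2666]
tool_rot: [-0.581, 3.086, -0.001]
ft_force: [-0.7, 0.4, -4.3]
grip_width: 0.701
```

```bash
python3 - <<'E'
from h import *
go(.621,-.201,.063)
E
```

```text
t 9.60 tip [ 0.6219 -0.2011  0.0846] F [-0.7  0.4 -4.3] w 0.701 q [-0.12  0.46  0.51  1.62 -0.24  1.13  2.39]
shift cm [0.0555 0.029  2.1586] rot [-0.0012  0.0017  0.0016] shift in goal axes [0.0518 0.0263 2.1587]
```

No contact force as the foot entered; press on.

Emit:
play_rows(targets="0 0 0.6 0 0 0 -1;0 0 0.6 0 0 0 -1;0 0 0.6 0 0 0 -1;0 0 0.5 0 0 0 -1;0 0 0.3 0 0 0 -1")

```text
time: 10.22
position: [0.6228, -0.2016, 0.2478]
tool_rot: [-0.58, 3.08, 0.0]
ft_force: [-4.3, 0.9, 4.7]
grip_width: 0.696
```

```bash
python3 - <<'E'
from h import *
go(.621,-.201,.063)
E
```

```text
t 10.22 tip [ 0.6242 -0.2014  0.0658] F [-4.3  0.9  4.7] w 0.696 q [-0.11  0.48  0.5   1.63 -0.26  1.09  2.4 ]
shift cm [0.1445 0.1246 0.2827] rot [-0.0014  0.0076  0.0019] shift in goal axes [0.1425 0.1239 0.284 ]
```

Emit:
play_rows(targets="0.2 0.05 0.2 0 0.006 0 -1;0.05 0 0.4 0 0 0 -1;0 0 0.4 0 0 0 -1;0 0 0.4 0 0 0 -1")

```text
time: 10.72
position: [0.622, -0.2021, 0.2448]
tool_rot: [-0.581, 3.078, 0.001]
ft_force: [-11.6, 5.4, 23.7]
grip_width: 0.702
```

```bash
python3 - <<'E'
from h import *
go(.621,-.201,.063)
E
```

```text
t 10.72 tip [ 0.6236 -0.2017  0.0628] F [-11.6   5.4  23.7] w 0.702 q [-0.11  0.48  0.5   1.64 -0.26  1.09  2.4 ]
shift cm [ 0.0514  0.1401 -0.024 ] rot [-0.001   0.0088  0.0029] shift in goal axes [ 0.052   0.14   -0.0234]
```

Emit:
play_rows(targets="0 0 -0.2 0 0 0 -1;0 0 0 0 0 0 0.7;0 0 0 0 0 0 0.7;0 0 0 0 0 0 0.7;0 0 -1 0 0 0 0.7;0 0 -3 0 0 0 0.7;0 0 -3 0 0 0 0.7;0 0 -3 0 0 0 0.7;0 0 0 0 0 0 0.7")

```text
time: 11.85
position: [0.6216, -0.2037, 0.3518]
tool_rot: [-0.579, 3.075, -0.008]
ft_force: [-1.0, 1.0, -1.0]
grip_width: 0.846
```

```bash
python3 - <<'E'
from h import *
go(.60,-.14,.20)
for n in ['wrist','side','scene']:
    im=grab(n,n+'7.png'); P=cloud(im); z=P[...,2]
    m=(im['depth']>0)&(z>.05)&(np.hypot(P[...,0]-.622,P[...,1]+.201)<.044)&(im['pixels'].max(2)<95)&(z<.1)
    h,e=np.histogram(z[m],np.arange(.05,.095,.0025)); print(n,dict(zip(e.round(4),h)))
E
```

```text
t 11.85 tip [ 0.6241 -0.2042  0.1699] F [-1.  1. -1.] w 0.846 q [-0.14  0.38  0.53  1.53 -0.2   1.27  2.37]
shift cm [-0.3391  6.7016 -3.0601] rot [-0.0071  0.0115  0.002 ] shift in goal axes [-0.2911  6.7239 -3.0158]
wrist {np.float64(0.05): np.int64(87), np.float64(0.0525): np.int64(155), np.float64(0.055): np.int64(111), np.float64(0.0575): np.int64(1294), np.float64(0.06): np.int64(1003), np.float64(0.0625): np.int64(144), np.float64(0.065): np.int64(136), np.float64(0.0675): np.int64(136), np.float64(0.07): np.int64(145), np.float64(0.0725): np.int64(149), np.float64(0.075): np.int64(159), np.float64(0.0775): np.int64(299), np.float64(0.08): np.int64(1275), np.float64(0.0825): np.int64(281), np.float64(0.085): np.int64(0), np.float64(0.0875): np.int64(0), np.float64(0.09): np.int64(0)}
side {np.float64(0.05): np.int64(18), np.float64(0.0525): np.int64(36), np.float64(0.055): np.int64(94), np.float64(0.0575): np.int64(90), np.float64(0.06): np.int64(34), np.float64(0.0625): np.int64(29), np.float64(0.065): np.int64(25), np.float64(0.0675): np.int64(26), np.float64(0.07): np.int64(22), np.float64(0.0725): np.int64(25), np.float64(0.075): np.int64(43), np.float64(0.0775): np.int64(59), np.float64(0.08): np.int64(35), np.float64(0.0825): np.int64(1), np.float64(0.085): np.int64(1), np.float64(0.0875): np.int64(0), np.float64(0.09): np.int64(0)}
scene {np.float64(0.05): np.int64(23), np.float64(0.0525): np.int64(37), np.float64(0.055): np.int64(82), np.float64(0.0575): np.int64(143), np.float64(0.06): np.int64(44), np.float64(0.0625): np.int64(45), np.float64(0.065): np.int64(43), np.float64(0.0675): np.int64(40), np.float64(0.07): np.int64(42), np.float64(0.0725): np.int64(44), np.float64(0.075): np.int64(45), np.float64(0.0775): np.int64(78), np.float64(0.08): np.int64(46), np.float64(0.0825): np.int64(0), np.float64(0.085): np.int64(0), np.float64(0.0875): np.int64(0), np.float64(0.09): np.int64(0)}
```

View pics/wrist7.png

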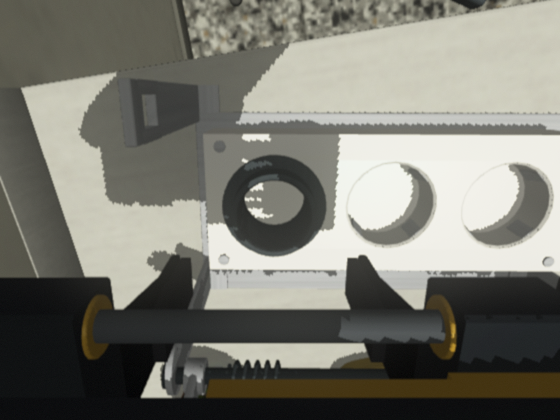

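```bash
python3 - <<'E'
from h import *
im=grab('wrist'); P=cloud(im); z=P[...,2]
d=np.hypot(P[...,0]-.6225,P[...,1]+.202)
m=(im['depth']>0)&(z>.0555)&(z<.0625)&(d<.040)&(d>.033)
Q=P[m]; f=np.linalg.lstsq(np.c_[Q[:,:2]-[.6225,-.202],np.ones(len(Q))],Q[:,2],rcond=None)[0]; print(len(Q),f)
go(.393,.182,.15)
for n in ['side','scene']: print(n); rings(grab(n))
E
```

```text
1666 [0.0125 0.0101 0.0601]
t 12.05 tip [ 0.6215 -0.2028  0.1649] F [ 0.4  0.4 -0.8] w 0.847 q [-0.14  0.39  0.53  1.54 -0.2   1.27  2.37]
shift cm [ 7.1878 44.1209  1.3529] rot [-0.0022  0.0047  0.0022] shift in goal axes [ 7.2795 44.1016  1.4857]
side
ring px [168. 235.] n 185 circ [0.34   0.2748] d 0.0645 fit [0.3398 0.274 ] zmax 0.0614
ring px [204. 242.] n 174 circ [0.3944 0.1796] d 0.0654 fit [0.393  0.1798] zmax 0.0597
scene
ring px [227. 223.] n 80 circ [0.4966 0.1965] d 0.0397 fit [0.5021 0.2041] zmax 0.0634
ring px [191. 227.] n 73 circ [0.4264 0.2607] d 0.0406 fit [0.43   0.2671] zmax 0.0624
ring px [160. 240.] n 251 circ [0.3378 0.2773] d 0.0644 fit [0.3382 0.2763] zmax 0.0609
ring px [202. 244.] n 222 circ [0.3906 0.1838] d 0.0662 fit [0.3917 0.1827] zmax 0.0590
```

Emit:
play_rows(targets="0.5 4 0 0 0 0 1;0.7 4 0 0 0 0 1;0.7 4 0 0 0 0 1;0.7 4 0 0 0 0 1;0.7 4 0 0 0 0 1;0.7 4 0 0 0 0 1;0.7 4 0 0 0 0 1;0.7 4 0 0 0 0 1;0.7 4 0 0 0 0 1;0.7 4 0 0 0 0 1;0.5 3 0 0 0 0 1;0 1 0 0 0 0 1;0 0 0 0 0 0 1;0 0 0 0 0 0 1")

```text
time: 13.9
position: [0.3835, 0.19, 0.3357]
tool_rot: [0.576, -3.078, 0.01]
ft_force: [0.5, 0.8, 0.0]
grip_width: 1.0
```

```bash
python3 - <<'E'
from h import *
go(.394,.181,.08)
rings(grab('wrist','w8.png'))
E
```

```text
t 13.90 tip [0.3818 0.1886 0.1537] F [0.5 0.8 0. ] w 1.000 q [-0.69 -0.11  0.16  2.06  0.02  1.2   1.4 ]
shift cm [-0.7392 -1.1944  7.363 ] rot [-0.0041 -0.0114 -0.0003] shift in goal axes [-0.6549 -1.2245  7.3661]
ring px [376. 184.] n 467 circ [0.3379 0.267 ] d 0.0591 fit [0.3404 0.2753] zmax 0.0609
ring px [419. 217.] n 1163 circ [0.3403 0.276 ] d 0.0555 fit [0.3404 0.2753] zmax 0.0621
ring px [254. 225.] n 1811 circ [0.394  0.1814] d 0.0623 fit [0.3929 0.1809] zmax 0.0602
ring px [330. 286.] n 526 circ [0.4267 0.2603] d 0.0416 fit [0.4326 0.2661] zmax 0.0633
ring px [437. 298.] n 382 circ [0.398  0.3387] d 0.0234 fit [0.4027 0.3424] zmax 0.0633
```

Emit:
play_rows(targets="-0.6 -1.2 1.5 -0.004 -0.011 0 1;0 0 2 0 0 0 1;0 0 2 0 0 0 1;0 0 1.5 0 0 0 1;0 0 0 0 0 0 1")

```text
time: 14.58
position: [0.3967, 0.1762, 0.2642]
tool_rot: [-0.563, 3.089, -0.0]
ft_force: [0.1, 0.8, -0.3]
grip_width: 0.995
```

```bash
python3 - <<'E'
from h import *
go(.3935,.1812,.040)
E
```

```text
t 14.57 tip [0.3971 0.1762 0.0822] F [ 0.1  0.8 -0.3] w 0.995 q [-0.67 -0.02  0.19  2.14  0.01  1.02  1.45]
shift cm [0.1323 0.5807 4.2165] rot [-0.0006  0.0018 -0.0098] shift in goal axes [0.1188 0.5793 4.2171]
```

Emit:
play_rows(targets="0.13 0.58 0 0 0 -0.01 1;0.05 0 1.5 0 0 0 1;0.05 0 1.5 0 0 0 1;0 0 0.8 0 0 0 1;0 0 0 0 0 0 1")

```text
time: 15.2
position: [0.3929, 0.1815, 0.2247]
tool_rot: [-0.58, 3.084, 0.001]
ft_force: [-0.2, -0.1, 0.2]
grip_width: 1.002
```

```bash
python3 - <<'E'
from h import *
go(.3935,.1812,.040)
E
```

```text
t 15.20 tip [0.3935 0.1817 0.0427] F [-0.2 -0.1  0.2] w 1.002 q [-0.68  0.04  0.19  2.17 -0.01  0.93  1.46]
shift cm [-0.049  -0.0494  0.2693] rot [-0.0002  0.0038  0.0011] shift in goal axes [-0.0501 -0.0494  0.2691]
```

Emit:
play_rows(targets="-0.05 0 0.2 0 0 0 1;0 0 0 0 0 0 0.5;0 0 0 0 0 0 -1;0 0 0 0 0 0 -1;0 0 0 0 0 0 -1;0 0 0 0 0 0 -1;0 0 -1 0 0 0 -1;0 0 -2.5 0 0 0 -1;0 0 -3 0 0 0 -1;0 0 -3 0 0 0 -1;0 0 -3 0 0 0 -1;0 0 0 0 0 0 -1", newtons=40)

```text
time: 16.7
position: [0.3911, 0.1802, 0.3505]
tool_rot: [0.579, -3.086, 0.003]
ft_force: [0.3, -0.3, -5.8]
grip_width: 0.7
```

```bash
python3 - <<'E'
from h import *
go(.589,-.1175,.16)
E
```

```text
t 16.70 tip [0.3908 0.1798 0.1685] F [ 0.3 -0.3 -5.8] w 0.700 q [-0.68 -0.12  0.18  2.04  0.02  1.22  1.43]
shift cm [ -7.6545 -34.9204   0.889 ] rot [-0.0016 -0.0025  0.0004] shift in goal axes [ -7.6652 -34.9189   0.8532]
```

Emit:
play_rows(targets="-0.6 -3 -0.2 0 0 0 -1;-0.9 -4 -0.2 0 0 0 -1;-0.9 -4 0 0 0 0 -1;-0.9 -4 0 0 0 0 -1;-0.9 -4 0 0 0 0 -1;-0.9 -4 0 0 0 0 -1;-0.9 -4 0 0 0 0 -1;-0.9 -4 0 0 0 0 -1;-0.8 -3 0 0 0 0 -1;0 -1 0 0 0 0 -1;0 0 0 0 0 0 -1;0 0 0 0 0 0 -1")

```text
time: 18.2
position: [0.5879, -0.124, 0.3319]
tool_rot: [0.581, -3.052, 0.001]
ft_force: [0.1, 0.2, -4.0]
grip_width: 0.702
```

```bash
python3 - <<'E'
from h import *
go(.589,-.1175,.13)
s=ctrl.get_state();tip=np.array(s['position'])+Ro.from_rotvec(s['tool_rot']).as_matrix()@[0,0,.182]
im=grab('wrist','w9.png'); bores(im); held(im,tip[:2],tip[2])
E
```

```text
t 18.20 tip [ 0.5817 -0.1253  0.15  ] F [ 0.1  0.2 -4. ] w 0.702 q [-0.29  0.3   0.54  1.68 -0.14  1.24  2.23]
shift cm [-0.4049  0.5544  1.9772] rot [ 0.0061 -0.0344  0.0057] shift in goal axes [-0.3335  0.5686  1.9865]
hole [395. 232.] ((0.5581685900688171, -0.03348545730113983), 0.03373236581683159) n 245
hole [ 90. 172.] ((0.5964313745498657, -0.2566373646259308), 0.004924899898469448) n 41
shoulder centre rel c: tool x 0.0012 y -0.0005 rms 0.0001 22
collar centre rel c: tool x 0.0007 y -0.0006 rms 0.0001 22
```

View pics/w9.png

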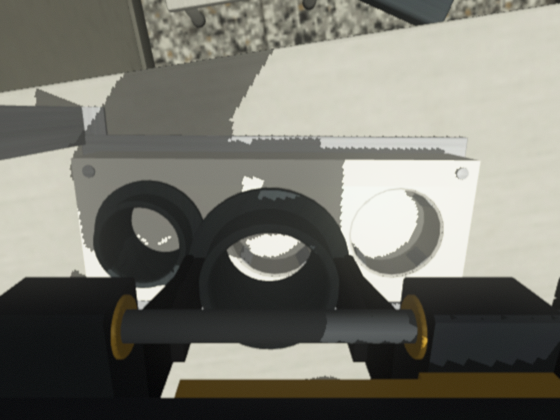

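Emit:
play_rows(targets="-0.4 0.55 0 0.006 -0.034 0.006 -1;0 0 1 0 0 0 -1;0 0 1 0 0 0 -1;0 0 0 0 0 0 -1")

```text
time: 18.75
position: [0.5891, -0.1139, 0.3105]
tool_rot: [-0.584, 3.084, 0.004]
ft_force: [-0.3, 0.3, -4.3]
grip_width: 0.699
```

```bash
python3 - <<'E'
from h import *
go(.589,-.1172,.085)
s=ctrl.get_state();tip=np.array(s['position'])+Ro.from_rotvec(s['tool_rot']).as_matrix()@[0,0,.182]
im=grab('wrist','w10.png'); bores(im); held(im,tip[:2],tip[2])
E
```

```text
t 18.75 tip [ 0.5895 -0.1134  0.1285] F [-0.3  0.3 -4.3] w 0.699 q [-0.3   0.3   0.53  1.72 -0.17  1.17  2.22]
shift cm [ 0.1452 -0.3146  4.3533] rot [0.0017 0.0028 0.0037] shift in goal axes [ 0.1318 -0.3075  4.3543]
hole [399. 223.] ((0.5581731200218201, -0.03343791142106056), 0.033696528524160385) n 302
hole [ 58. 155.] ((0.5961387157440186, -0.25713932514190674), 0.004891472402960062) n 51
shoulder centre rel c: tool x 0.0009 y -0.0006 rms 0.0001 22
collar centre rel c: tool x 0.0013 y -0.0006 rms 0.0001 22
```

Emit:
play_rows(targets="0 -0.35 1 0 0.003 0.004 -1;0 0 1 0 0 0 -1;0 0 0.5 0 0 0 -1;0 0 0 0 0 0 -1")

```text
time: 19.3
position: [0.5908, -0.1181, 0.2841]
tool_rot: [0.576, -3.088, -0.001]
ft_force: [-0.2, 0.2, -4.4]
grip_width: 0.7
```

```bash
python3 - <<'E'
from h import *
go(.5905,-.117,.085)
E
```

```text
t 19.30 tip [ 0.5907 -0.118   0.1021] F [-0.2  0.2 -4.4] w 0.700 q [-0.28  0.33  0.53  1.74 -0.18  1.12  2.24]
shift cm [-0.0143  0.1143  1.7099] rot [ 0.0008 -0.0002 -0.0016] shift in goal axes [-0.0141  0.1158  1.7098]
```

Emit:
play_rows(targets="0 0.1 0.6 0 0 0 -1;0 0 0.6 0 0 0 -1;0 0 0.6 0 0 0 -1;0 0 0.3 0 0 0 -1")

```text
time: 19.8
position: [0.5915, -0.1162, 0.2631]
tool_rot: [-0.577, 3.085, 0.002]
ft_force: [-1.0, 1.7, 2.1]
grip_width: 0.699
```

```bash
python3 - <<'E'
from h import *
go(.5905,-.117,.063)
E
```

```text
t 19.80 tip [ 0.592  -0.1158  0.0811] F [-1.   1.7  2.1] w 0.699 q [-0.28  0.36  0.52  1.75 -0.2   1.08  2.25]
shift cm [ 0.1258 -0.0451  1.8135] rot [ 0.0009  0.0035 -0.0007] shift in goal axes [ 0.1195 -0.0434  1.814 ]
```

Emit:
play_rows(targets="0.15 -0.05 0.6 0 0.003 0 -1;0.05 0 0.6 0 0 0 -1;0.05 0 0.6 0 0 0 -1;0.05 0 0.5 0 0 0 -1")

```text
time: 20.3
position: [0.5917, -0.1174, 0.2469]
tool_rot: [-0.577, 3.078, 0.003]
ft_force: [-2.5, 1.0, 5.4]
grip_width: 0.7
```

```bash
python3 - <<'E'
from h import *
go(.5905,-.117,.063)
E
```

```text
t 20.30 tip [ 0.5934 -0.1167  0.0649] F [-2.5  1.   5.4] w 0.700 q [-0.27  0.37  0.51  1.77 -0.21  1.05  2.26]
shift cm [0.0947 0.0816 0.1919] rot [0.0001 0.01   0.0004] shift in goal axes [0.0928 0.0816 0.1928]
```

Emit:
play_rows(targets="0.1 0 0.3 0 0.009 0 -1;0.05 0 0.4 0 0 0 -1;0.05 0 0.4 0 0 0 -1;0 0 0.4 0 0 0 -1")

```text
time: 20.8
position: [0.5918, -0.1183, 0.2451]
tool_rot: [-0.579, 3.08, 0.009]
ft_force: [-11.3, 3.3, 23.1]
grip_width: 0.705
```

```bash
python3 - <<'E'
from h import *
go(.5905,-.117,.063)
E
```

```text
t 20.80 tip [ 0.5929 -0.1171  0.0631] F [-11.3   3.3  23.1] w 0.705 q [-0.27  0.38  0.51  1.77 -0.22  1.05  2.27]
shift cm [0.0688 0.1697 0.0086] rot [0.0043 0.0082 0.0009] shift in goal axes [0.0689 0.1696 0.0084]
```

Emit:
play_rows(targets="0 0 -0.2 0 0 0 -1;0 0 0 0 0 0 0.65;0 0 0 0 0 0 0.65;0 0 0 0 0 0 0.65;0 0 -1 0 0 0 0.65;0 0 -3 0 0 0 0.65;0 0 -3 0 0 0 0.65;0 0 -3 0 0 0 0.65;0 0 0 0 0 0 0.65;0 0 0 0 0 0 0.65")

```text
time: 22.05
position: [0.5915, -0.121, 0.3534]
tool_rot: [-0.575, 3.077, 0.002]
ft_force: [0.8, 0.3, -1.2]
grip_width: 0.827
```

```bash
cat >> h.py <<'E'
def flush(im,c):
    P=cloud(im); z=P[...,2]; d=np.hypot(P[...,0]-c[0],P[...,1]-c[1]); px=im['pixels']
    for nm,m in [('shoulder',(z>.054)&(z<.066)&(d<.039)&(d>.033)&(px.max(2)<110)),('top',(z>.074)&(z<.095)&(d<.031)&(d>.0265)&(px.max(2)<110)),('deck',(z>.045)&(z<.062)&(d>.042)&(d<.07)&(px.min(2)>110))]:
        Q=P[m&(im['depth']>0)]
        if len(Q)>40:
            f=np.linalg.lstsq(np.c_[Q[:,:2]-c,np.ones(len(Q))],Q[:,2],rcond=None)[0]; print(nm,len(Q),'slope',f[:2],'z %.4f'%f[2])
E
python3 - <<'E'
from h import *
go(.345,.276,.16)
im=grab('wrist','w11.png')
for c in [(.6225,-.2015),(.5902,-.1175)]: flush(im,np.array(c))
for n in ['side','scene']: print(n); rings(grab(n))
E
```

```text
t 22.05 tip [ 0.5935 -0.1203  0.1714] F [ 0.8  0.3 -1.2] w 0.827 q [-0.3   0.27  0.54  1.66 -0.15  1.24  2.22]
shift cm [ 8.6518 45.9223  1.0071] rot [-0.0006  0.0116 -0.0007] shift in goal axes [ 8.6077 45.9276  1.135 ]
shoulder 1539 slope [0.0227 0.0031] z 0.0602
top 1860 slope [ 0.0091 -0.0018] z 0.0809
deck 8721 slope [0.0024 0.0006] z 0.0538
shoulder 1528 slope [0.014  0.0089] z 0.0606
top 1622 slope [0.0023 0.0133] z 0.0816
deck 10696 slope [ 0.0032 -0.0005] z 0.0537
side
ring px [167. 235.] n 185 circ [0.3405 0.274 ] d 0.0665 fit [0.3396 0.2742] zmax 0.0619
scene
ring px [227. 223.] n 81 circ [0.4986 0.1987] d 0.0393 fit [0.5015 0.2033] zmax 0.0637
ring px [191. 228.] n 80 circ [0.4262 0.2608] d 0.0409 fit [0.4306 0.2682] zmax 0.0631
ring px [160. 240.] n 256 circ [0.3384 0.2769] d 0.0647 fit [0.338  0.2764] zmax 0.0611
```

View pics/w11.png

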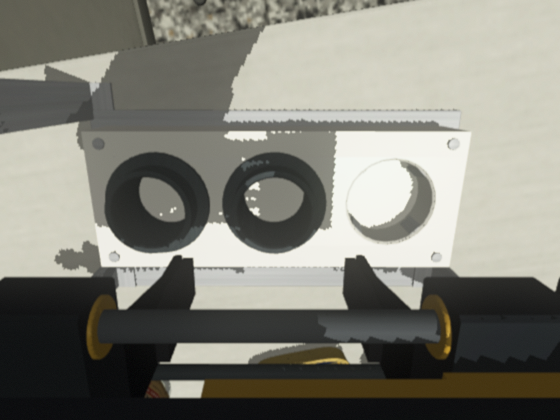

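Emit:
play_rows(targets="0.5 3 0 0 0.01 0 1;0.7 4 0 0 0 0 1;0.7 4 0 0 0 0 1;0.7 4 0 0 0 0 1;0.7 4 0 0 0 0 1;0.7 4 0 0 0 0 1;0.7 4 0 0 0 0 1;0.7 4 0 0 0 0 1;0.7 4 0 0 0 0 1;0.7 4 0 0 0 0 1;0.7 4 0 0 0 0 1;0.5 3 0 0 0 0 1;0 0.5 0 0 0 0 1;0 0 0 0 0 0 1;0 0 0 0 0 0 1")

```text
time: 24.08
position: [0.3393, 0.2934, 0.3405]
tool_rot: [0.569, -3.071, 0.014]
ft_force: [-0.5, -0.1, 0.5]
grip_width: 1.003
```

```bash
python3 - <<'E'
from h import *
go(.340,.2755,.08)
rings(grab('wrist','w12.png'))
E
```

```text
t 24.07 tip [0.3363 0.2912 0.1585] F [-0.5 -0.1  0.5] w 1.003 q [-0.85 -0.06  0.08  2.01  0.    1.21  1.16]
shift cm [ 0.417  -1.6519  7.8695] rot [-0.0056 -0.0195 -0.0043] shift in goal axes [ 0.5778 -1.6936  7.8504]
ring px [261. 222.] n 2203 circ [0.3431 0.2868] d 0.0625 fit [0.3419 0.2865] zmax 0.0626
ring px [204. 288.] n 449 circ [0.4199 0.2637] d 0.0366 fit [0.4317 0.2661] zmax 0.0634
ring px [305. 301.] n 520 circ [0.402  0.3464] d 0.0354 fit [0.4077 0.3499] zmax 0.0633
```

View pics/w12.png

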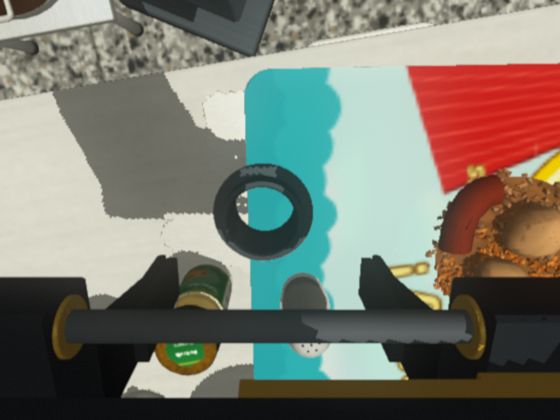

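```bash
python3 - <<'E'
from h import *
for n in ['wrist','scene','side']: print(n);rings(grab(n,n+'13.png'))
E
```

```text
wrist
ring px [262. 222.] n 2186 circ [0.343  0.2869] d 0.0623 fit [0.3419 0.2866] zmax 0.0626
ring px [204. 289.] n 462 circ [0.4236 0.2668] d 0.0416 fit [0.4322 0.2661] zmax 0.0635
ring px [305. 301.] n 505 circ [0.402  0.3463] d 0.0357 fit [0.4078 0.3501] zmax 0.0631
scene
ring px [227. 223.] n 82 circ [0.4971 0.1971] d 0.0390 fit [0.5013 0.2024] zmax 0.0633
ring px [191. 228.] n 87 circ [0.4258 0.2604] d 0.0406 fit [0.4299 0.2677] zmax 0.0630
ring px [158. 238.] n 255 circ [0.341  0.2895] d 0.0661 fit [0.3407 0.2875] zmax 0.0610
side
ring px [166. 232.] n 198 circ [0.3418 0.2856] d 0.0657 fit [0.342  0.2856] zmax 0.0623
```

View pics/scene13.png

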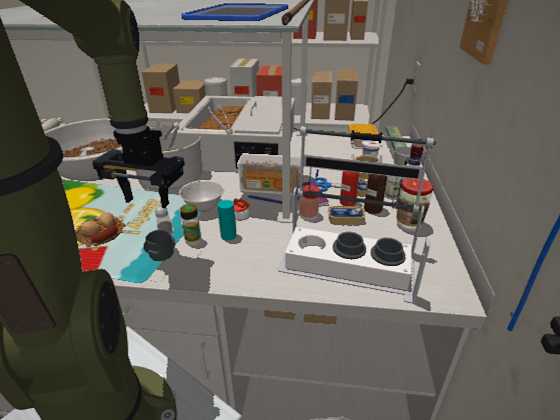

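```bash
python3 - <<'E'
from h import *
go(.342,.2865,.08)
E
```

```text
t 24.27 tip [0.3362 0.2916 0.1589] F [0.4 0.5 0.4] w 0.998 q [-0.85 -0.06  0.07  2.01  0.    1.21  1.16]
shift cm [-0.1615 -0.7394  7.8841] rot [-0.005  -0.019  -0.0042] shift in goal axes [-0.0088 -0.779   7.882 ]
```

Emit:
play_rows(targets="-0.2 -0.6 1.5 -0.005 -0.019 -0.004 1;0 0 2 0 0 0 1;0 0 2 0 0 0 1;0 0 1.5 0 0 0 1;0 0 0 0 0 0 1")

```text
time: 24.9
position: [0.3447, 0.2873, 0.2699]
tool_rot: [-0.572, 3.086, 0.003]
ft_force: [-0.3, -0.4, 1.0]
grip_width: 0.999
```

```bash
python3 - <<'E'
from h import *
go(.342,.2865,.042)
E
```

```text
t 24.90 tip [0.3451 0.2877 0.0879] F [-0.3 -0.4  1. ] w 0.999 q [-0.84  0.01  0.09  2.1  -0.    1.03  1.18]
shift cm [0.2914 0.0168 4.5911] rot [ 0.0012  0.0033 -0.0037] shift in goal axes [0.276  0.0234 4.5921]
```

Emit:
play_rows(targets="0.25 0 1 0 0.003 -0.004 1;0.05 0 1.5 0 0 0 1;0.05 0 1.5 0 0 0 1;0.05 0 0.7 0 0 0 1;0 0 0 0 0 0 1")

```text
time: 25.52
position: [0.3411, 0.2862, 0.2206]
tool_rot: [-0.579, 3.087, 0.003]
ft_force: [-0.4, -0.1, 0.1]
grip_width: 1.003
```

```bash
python3 - <<'E'
from h import *
go(.342,.2865,.042)
E
```

```text
t 25.52 tip [0.3412 0.2866 0.0386] F [-0.4 -0.1  0.1] w 1.003 q [-0.84  0.07  0.08  2.15 -0.01  0.92  1.19]
shift cm [-0.1    -0.0043 -0.3433] rot [0.0018 0.0014 0.0007] shift in goal axes [-0.0995 -0.0049 -0.3434]
```

Emit:
play_rows(targets="-0.1 0 -0.3 0 0 0 1;0 0 0 0 0 0 0.5;0 0 0 0 0 0 -1;0 0 0 0 0 0 -1;0 0 0 0 0 0 -1;0 0 0 0 0 0 -1;0 0 -1 0 0 0 -1;0 0 -2.5 0 0 0 -1;0 0 -3 0 0 0 -1;0 0 -3 0 0 0 -1;0 0 -3 0 0 0 -1;0 0 0 0 0 0 -1", newtons=40)

```text
time: 27.02
position: [0.341, 0.2852, 0.3531]
tool_rot: [0.579, -3.086, -0.0]
ft_force: [0.6, 0.1, -3.4]
grip_width: 0.697
```

```bash
python3 - <<'E'
from h import *
go(.558,-.034,.16)
E
```

```text
t 27.02 tip [0.3407 0.2852 0.1711] F [ 0.6  0.1 -3.4] w 0.697 q [-0.84 -0.08  0.08  2.01  0.01  1.22  1.18]
shift cm [ -8.66   -37.6162   1.0771] rot [ 0.0004 -0.0017  0.0004] shift in goal axes [ -8.6716 -37.6127   1.1055]
```

Emit:
play_rows(targets="-0.6 -3 -0.2 0 0 0 -1;-0.9 -4 -0.2 0 0 0 -1;-0.9 -4 0 0 0 0 -1;-0.9 -4 0 0 0 0 -1;-0.9 -4 0 0 0 0 -1;-0.9 -4 0 0 0 0 -1;-0.9 -4 0 0 0 0 -1;-0.9 -4 0 0 0 0 -1;-0.9 -4 0 0 0 0 -1;-0.5 -2 0 0 0 0 -1;0 0 0 0 -0.03 0 -1;0 0 0 0 0 0 -1")

```text
time: 28.52
position: [0.5516, -0.0389, 0.336]
tool_rot: [-0.585, 3.086, 0.001]
ft_force: [0.1, 0.8, -3.2]
grip_width: 0.702
```

```bash
python3 - <<'E'
from h import *
go(.558,-.034,.13)
s=ctrl.get_state();tip=np.array(s['position'])+Ro.from_rotvec(s['tool_rot']).as_matrix()@[0,0,.182]
im=grab('wrist','w14.png'); held(im,tip[:2],tip[2])
E
```

```text
t 28.52 tip [ 0.5517 -0.0387  0.154 ] F [ 0.1  0.8 -3.2] w 0.702 q [-0.44  0.17  0.51  1.8  -0.09  1.19  2.05]
shift cm [-0.7699  0.2194  2.4034] rot [0.0008 0.0007 0.004 ] shift in goal axes [-0.7708  0.2243  2.4026]
shoulder centre rel c: tool x 0.0005 y -0.0004 rms 0.0001 22
collar centre rel c: tool x 0.0009 y -0.0007 rms 0.0001 22
```

Emit:
play_rows(targets="-0.7 0.35 1 0 0 0.004 -1;0.05 0 1.5 0 0 0 -1;0.05 0 1.5 0 0 0 -1;0.05 0 0.8 0 0 0 -1;0 0 0 0 0 0 -1")

```text
time: 29.2
position: [0.5543, -0.0298, 0.2833]
tool_rot: [0.586, -3.084, -0.004]
ft_force: [-0.1, 0.4, -3.7]
grip_width: 0.701
```

```bash
python3 - <<'E'
from h import *
go(.558,-.0328,.085)
E
```

```text
t 29.20 tip [ 0.5538 -0.0294  0.1013] F [-0.1  0.4 -3.7] w 0.701 q [-0.44  0.23  0.5   1.85 -0.13  1.09  2.06]
shift cm [-0.2382 -0.4206  1.6233] rot [ 0.003  -0.0019  0.005 ] shift in goal axes [-0.2372 -0.4146  1.625 ]
```

Emit:
play_rows(targets="-0.25 -0.42 0 0.003 -0.002 0.005 -1;0 0 0.4 0 0 0 -1;0 0 0 0 0 0 -1")

```text
time: 29.58
position: [0.559, -0.0335, 0.28]
tool_rot: [-0.577, 3.086, -0.001]
ft_force: [-0.6, -0.6, -3.5]
grip_width: 0.696
```

```bash
python3 - <<'E'
from h import *
go(.558,-.0328,.085)
E
```

```text
t 29.57 tip [ 0.5594 -0.0335  0.098 ] F [-0.6 -0.6 -3.5] w 0.696 q [-0.43  0.24  0.51  1.84 -0.13  1.09  2.06]
shift cm [0.0727 0.1005 1.2981] rot [-0.001   0.0022 -0.001 ] shift in goal axes [0.0698 0.0993 1.2983]
```

Emit:
play_rows(targets="0.1 0.08 0.6 0 0.002 0 -1;0.05 0 0.6 0 0 0 -1;0.05 0 0.5 0 0 0 -1;0 0 0 0 0 0 -1")

```text
time: 30.08
position: [0.5576, -0.0329, 0.2628]
tool_rot: [-0.577, 3.084, -0.001]
ft_force: [0.6, -0.3, -4.5]
grip_width: 0.701
```

```bash
python3 - <<'E'
from h import *
go(.558,-.0328,.063)
E
```

```text
t 30.07 tip [ 0.5583 -0.0329  0.0808] F [ 0.6 -0.3 -4.5] w 0.701 q [-0.43  0.26  0.5   1.86 -0.14  1.05  2.07]
shift cm [-0.0352  0.0001  1.7788] rot [-0.0014  0.0035 -0.0006] shift in goal axes [-0.0415 -0.0023  1.7787]
```

Emit:
play_rows(targets="0 0 0.6 0 0.003 0 -1;0.05 0 0.6 0 0 0 -1;0.05 0 0.6 0 0 0 -1;0.1 0 0.5 0 0.004 0 -1;0.1 0 0.4 0 0.004 0 -1;0.1 0 0.4 0 0.004 0 -1")

```text
time: 30.82
position: [0.5592, -0.0338, 0.2451]
tool_rot: [-0.579, 3.084, 0.001]
ft_force: [-9.7, 3.5, 28.4]
grip_width: 0.699
```

```bash
python3 - <<'E'
from h import *
go(.558,-.0328,.063)
E
```

```text
t 30.82 tip [ 0.5597 -0.0335  0.0631] F [-9.7  3.5 28.4] w 0.699 q [-0.42  0.28  0.5   1.87 -0.16  1.02  2.09]
shift cm [0.0748 0.1319 0.0063] rot [0.     0.0034 0.0004] shift in goal axes [0.0748 0.1319 0.0065]
```

Emit:
play_rows(targets="0 0 -0.2 0 0 0 -1;0 0 0 0 0 0 0.65;0 0 0 0 0 0 0.65;0 0 0 0 0 0 0.65;0 0 -1 0 0 0 0.65;0 0 -3 0 0 0 0.65;0 0 -3 0 0 0 0.65;0 0 -3 0 0 0 0.65;0 0 0 0 0 0 0.65;0 0 0 0 0 0 0.65")

```text
time: 32.08
position: [0.5589, -0.0349, 0.3525]
tool_rot: [-0.577, 3.083, -0.001]
ft_force: [0.2, -0.7, -0.4]
grip_width: 0.822
```

```bash
python3 - <<'E'
from h import *
go(.432,.266,.16)
im=grab('wrist','w15.png')
for c in [(.6225,-.2015),(.5902,-.1175),(.558,-.0332)]: flush(im,np.array(c))
for n in ['side','scene']:
    im=grab(n,n+'15.png'); print(n)
    for c in [(.6205,-.2005),(.588,-.1165),(.556,-.0332)]: flush(im,np.array(c))
a=cv2.imread('pics/scene15.png')[140:290,140:430]; cv2.imwrite('pics/c15.png',cv2.resize(a,None,fx=2.7,fy=2.7,interpolation=cv2.INTER_CUBIC))
E
```

```text
t 32.08 tip [ 0.5598 -0.0349  0.1705] F [ 0.2 -0.7 -0.4] w 0.822 q [-0.45  0.17  0.52  1.77 -0.09  1.22  2.03]
shift cm [ 0.9655 32.6483  0.9934] rot [-0.0017  0.0047 -0.0007] shift in goal axes [ 0.9377 32.6472  1.0529]
shoulder 1481 slope [ 0.0247 -0.0017] z 0.0602
top 1454 slope [0.0161 0.0088] z 0.0802
deck 5960 slope [ 0.0034 -0.0006] z 0.0538
shoulder 1517 slope [0.0211 0.0028] z 0.0607
top 1865 slope [ 0.0131 -0.001 ] z 0.0814
deck 9262 slope [0.0025 0.0015] z 0.0537
shoulder 1496 slope [-0.0011  0.0216] z 0.0612
top 1485 slope [-0.0006  0.0334] z 0.0823
deck 9948 slope [0.003  0.0013] z 0.0537
side
shoulder 109 slope [0.0088 0.0164] z 0.0581
top 101 slope [ 0.002  -0.0012] z 0.0787
deck 499 slope [-0.005   0.0007] z 0.0517
shoulder 99 slope [ 0.0237 -0.004 ] z 0.0581
top 103 slope [ 0.0073 -0.0001] z 0.0787
deck 233 slope [-0.0491 -0.0201] z 0.0539
shoulder 105 slope [0.0163 0.0274] z 0.0592
top 93 slope [0.0096 0.0308] z 0.0795
deck 284 slope [-0.0009 -0.0085] z 0.0517
scene
shoulder 134 slope [0.0264 0.013 ] z 0.0581
top 156 slope [0.0063 0.0051] z 0.0783
deck 632 slope [0.0152 0.0054] z 0.0520
shoulder 130 slope [0.0291 0.0224] z 0.0585
top 146 slope [0.007  0.0082] z 0.0787
deck 626 slope [0.0165 0.0037] z 0.0520
shoulder 121 slope [0.0154 0.035 ] z 0.0592
top 147 slope [ 0.0057 -0.0057] z 0.0792
deck 544 slope [0.0179 0.0038] z 0.0518
```

View pics/c15.png

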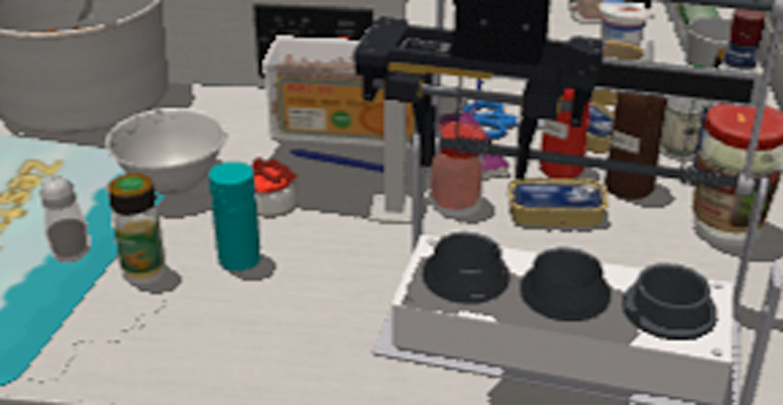

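Emit:
play_rows(targets="0.2 0.15 2 0 0.004 0 0.65;0.05 0 3 0 0 0 0.65;0.05 0 2.5 0 0 0 0.65;0.05 0 1 0 0 0 0.65;0 0 0 0 0 0 0.65")

```text
time: 32.85
position: [0.5521, -0.0346, 0.2572]
tool_rot: [0.576, -3.078, 0.002]
ft_force: [-0.1, 0.3, 1.0]
grip_width: 0.821
```

```bash
python3 - <<'E'
from h import *
go(.558,-.0328,.063)
E
```

```text
t 32.85 tip [ 0.5504 -0.0351  0.0752] F [-0.1  0.3  1. ] w 0.821 q [-0.43  0.26  0.5   1.88 -0.14  1.05  2.07]
shift cm [-0.6249 -0.049   1.2117] rot [ 0.0005 -0.01   -0.0008] shift in goal axes [-0.6127 -0.049   1.2179]
```

Emit:
play_rows(targets="-0.6 0 0 0 -0.01 0 0.52;0 0 0.3 0 0 0 0.52;0 0 0 0 0 0 0.52")

```text
time: 33.22
position: [0.5591, -0.0322, 0.2557]
tool_rot: [-0.577, 3.084, 0.001]
ft_force: [-0.8, -0.4, 0.0]
grip_width: 0.761
```

```bash
python3 - <<'E'
from h import *
go(.558,-.0328,.063)
E
```

```text
t 33.23 tip [ 0.5598 -0.032   0.0737] F [-0.8 -0.4  0. ] w 0.761 q [-0.43  0.27  0.5   1.87 -0.15  1.04  2.08]
shift cm [ 0.1253 -0.0172  1.0656] rot [-0.0004  0.0039 -0.0007] shift in goal axes [ 0.1212 -0.0175  1.066 ]
```

Emit:
play_rows(targets="0.12 0 0.5 0 0.004 0 0.52;0.05 0 0.4 0 0 0 0.52;0.05 0 0.4 0 0.003 0 0.52;0.05 0 0.4 0 0.003 0 0.52;0.05 0 0.4 0 0.003 0 0.52")

```text
time: 33.85
position: [0.5578, -0.033, 0.2397]
tool_rot: [0.577, -3.083, -0.001]
ft_force: [-13.3, 1.8, 39.2]
grip_width: 0.755
```

```bash
python3 - <<'E'
from h import *
go(.558,-.0328,.063)
E
```

```text
t 33.85 tip [ 0.5569 -0.033   0.0577] F [-13.3   1.8  39.2] w 0.755 q [-0.42  0.29  0.5   1.88 -0.16  1.01  2.09]
shift cm [-0.0253  0.0079 -0.5264] rot [ 0.0015 -0.0044 -0.0003] shift in goal axes [-0.0276  0.0071 -0.5263]
```

Emit:
play_rows(targets="0 0 -0.5 0 0 0 0.65;0 0 -0.5 0 0 0 0.65;0 0 -1 0 0 0 0.65;0 0 -3 0 0 0 0.65;0 0 -3 0 0 0 0.65;0 0 -3 0 0 0 0.65;0 0 0 0 0 0 0.65;0 0 0 0 0 0 0.65")

```text
time: 34.85
position: [0.5575, -0.0331, 0.3526]
tool_rot: [0.576, -3.08, -0.0]
ft_force: [1.0, 0.1, 0.0]
grip_width: 0.828
```

```bash
python3 - <<'E'
from h import *
go(.59,-.117,.17)
im=grab('wrist','w16.png')
for c in [(.6225,-.2015),(.5902,-.1175),(.558,-.0332)]: flush(im,np.array(c))
for n in ['side','scene']:
    im=grab(n,n+'15.png'); print(n)
    for c in [(.6205,-.2005),(.588,-.1165),(.556,-.0332)]: flush(im,np.array(c))
E
```

```text
t 34.85 tip [ 0.5561 -0.0334  0.1706] F [1.  0.1 0. ] w 0.828 q [-0.45  0.17  0.52  1.77 -0.09  1.24  2.03]
shift cm [ 0.0014 -8.993   0.0477] rot [ 0.0015 -0.0076 -0.0007] shift in goal axes [ 0.0081 -8.9929  0.0614]
shoulder 1464 slope [ 0.0298 -0.003 ] z 0.0602
top 1399 slope [0.0197 0.0076] z 0.0802
deck 5808 slope [0.0024 0.0009] z 0.0538
shoulder 1500 slope [0.0189 0.0027] z 0.0606
top 1869 slope [ 0.0108 -0.0001] z 0.0813
deck 9131 slope [0.0024 0.0009] z 0.0538
shoulder 1457 slope [0.0022 0.0023] z 0.0593
top 1513 slope [0.0091 0.0069] z 0.0808
deck 9982 slope [0.0026 0.0009] z 0.0537
side
shoulder 101 slope [ 0.0176 -0.0046] z 0.0579
top 97 slope [-0.0088 -0.0033] z 0.0789
deck 507 slope [ 0.0013 -0.0025] z 0.0518
shoulder 98 slope [0.0132 0.0006] z 0.0581
top 89 slope [-0.0027  0.0036] z 0.0788
deck 240 slope [-0.0083 -0.0068] z 0.0520
shoulder 91 slope [0.0082 0.0102] z 0.0574
top 91 slope [-0.0121  0.0025] z 0.0785
deck 272 slope [-0.0006  0.0009] z 0.0515
scene
shoulder 122 slope [0.0268 0.0254] z 0.0583
top 155 slope [0.0073 0.012 ] z 0.0782
deck 634 slope [0.0162 0.0078] z 0.0519
shoulder 125 slope [0.0268 0.0238] z 0.0585
top 148 slope [0.0056 0.002 ] z 0.0785
deck 629 slope [0.0179 0.004 ] z 0.0520
shoulder 99 slope [0.0156 0.0172] z 0.0578
top 122 slope [0.0026 0.0017] z 0.0779
deck 548 slope [0.0182 0.0056] z 0.0518
```

Emit:
play_rows(targets="0 -4 0 0 -0.007 0 0.65;0 -4 0 0 0 0 0.65;0 -1 0 0 0 0 0.65;0 0 2 0 0 0 0.65;0 0 3 0 0 0 0.65;0 0 2 0 0 0 0.65;0 0 0 0 0 0 0.65")

```text
time: 35.88
position: [0.5878, -0.1119, 0.2708]
tool_rot: [0.587, -3.073, -0.013]
ft_force: [-0.9, -0.1, -0.1]
grip_width: 0.821
```

```bash
python3 - <<'E'
from h import *
go(.590,-.117,.075)
E
```

```text
t 35.88 tip [ 0.5852 -0.1109  0.0888] F [-0.9 -0.1 -0.1] w 0.821 q [-0.31  0.35  0.55  1.75 -0.2   1.11  2.25]
shift cm [-0.0328 -0.5699  1.3753] rot [ 0.0103 -0.0112  0.0068] shift in goal axes [-0.0212 -0.5556  1.3814]
```

Emit:
play_rows(targets="-0.2 -0.57 0 0.01 -0.011 0.007 0.65;0 0 1.2 0 0 0 0.65;0 0 0 0 0 0 0.52;0 0 0 0 0 0 0.52")

```text
time: 36.38
position: [0.5925, -0.1152, 0.259]
tool_rot: [-0.58, 3.085, 0.0]
ft_force: [0.5, -0.4, 1.1]
grip_width: 0.769
```

```bash
python3 - <<'E'
from h import *
go(.590,-.117,.058)
E
```

```text
t 36.38 tip [ 0.5929 -0.1151  0.077 ] F [ 0.5 -0.4  1.1] w 0.769 q [-0.3   0.37  0.55  1.76 -0.21  1.08  2.26]
shift cm [ 0.2995 -0.0772  1.9009] rot [-0.0004  0.0027  0.0014] shift in goal axes [ 0.2943 -0.0783  1.9017]
```

Emit:
play_rows(targets="0.25 -0.1 0.6 0 0.003 0 0.52;0.05 0 0.5 0 0 0 0.52;0.05 0 0.4 0 0.003 0 0.52;0.05 0 0.4 0 0.003 0 0.52")

```text
time: 36.88
position: [0.5894, -0.1179, 0.2402]
tool_rot: [0.58, -3.083, 0.002]
ft_force: [-1.2, 1.9, 14.9]
grip_width: 0.759
```

```bash
python3 - <<'E'
from h import *
go(.590,-.117,.058)
E
```

```text
t 36.88 tip [ 0.5887 -0.1183  0.0582] F [-1.2  1.9 14.9] w 0.759 q [-0.3   0.39  0.54  1.77 -0.22  1.05  2.27]
shift cm [-0.0845  0.0604  0.0159] rot [-0.0008 -0.0044  0.0011] shift in goal axes [-0.0844  0.0605  0.0163]
```

Emit:
play_rows(targets="0 0 0.5 0 0 0 0.52;0 0 0.5 0 0 0 0.52;0 0 0.5 0 0 0 0.52")

```text
time: 37.25
position: [0.5899, -0.1192, 0.2398]
tool_rot: [0.58, -3.083, -0.009]
ft_force: [-14.1, 4.0, 31.6]
grip_width: 0.758
```

```bash
python3 - <<'E'
from h import *
go(.590,-.117,.058)
E
```

```text
t 37.25 tip [ 0.589  -0.1183  0.0578] F [-14.1   4.   31.6] w 0.758 q [-0.29  0.39  0.54  1.77 -0.23  1.05  2.28]
shift cm [-0.0856  0.1998 -0.0206] rot [ 0.0062 -0.0031  0.0012] shift in goal axes [-0.0855  0.1998 -0.0215]
```

Seated (0.0578). Up and over to the right one.

Emit:
play_rows(targets="0 0 -0.5 0 0 0 0.65;0 0 -0.5 0 0 0 0.65;0 0 -3 0 0 0 0.65;0 0 -1 0.006 -0.003 0 0.65;0 -3 0 0 0 0 0.65;0 -4 0 0 0 0 0.65;0 -1.5 0 0 0 0 0.65;0 0 0 0 0 0 0.65")

```text
time: 38.25
position: [0.6215, -0.1978, 0.2878]
tool_rot: [0.585, -3.083, -0.004]
ft_force: [0.1, 0.6, -0.0]
grip_width: 0.82
```

```bash
python3 - <<'E'
from h import *
go(.6215,-.201,.075)
E
```

```text
t 38.25 tip [ 0.6207 -0.1976  0.1058] F [ 0.1  0.6 -0. ] w 0.820 q [-0.17  0.45  0.57  1.6  -0.25  1.17  2.4 ]
shift cm [ 0.1038 -0.3034  3.0747] rot [ 0.0029 -0.0032  0.0046] shift in goal axes [ 0.1122 -0.2948  3.0753]
```

Emit:
play_rows(targets="0.05 -0.3 1.5 0.003 -0.003 0.005 0.65;0.05 0 1.4 0 0 0 0.65;0 0 0 0 0 0 0.52;0 0 0 0 0 0 0.52")

```text
time: 38.75
position: [0.621, -0.1982, 0.255]
tool_rot: [0.582, -3.085, -0.001]
ft_force: [2.0, -3.0, 0.8]
grip_width: 0.768
```

```bash
python3 - <<'E'
from h import *
go(.6215,-.201,.058)
E
```

```text
t 38.75 tip [ 0.6206 -0.1982  0.073 ] F [ 2.  -3.   0.8] w 0.768 q [-0.16  0.48  0.56  1.63 -0.27  1.12  2.41]
shift cm [ 0.0524 -0.2793  1.4958] rot [ 0.0009 -0.0018  0.0026] shift in goal axes [ 0.0542 -0.2781  1.496 ]
```

Emit:
play_rows(targets="0 -0.28 0 0 0 0.003 0.52;0 0 0.6 0 0 0 0.52;0.05 0 0.5 0 0 0 0.52;0.05 0 0.5 0 0.003 0 0.52;0 0 0.4 0 0 0 0.52;0 0 0.4 0 0 0 0.52")

```text
time: 39.5
position: [0.622, -0.2007, 0.24]
tool_rot: [0.579, -3.087, -0.008]
ft_force: [-9.9, 4.8, 23.9]
grip_width: 0.76
```

```bash
python3 - <<'E'
from h import *
go(.6215,-.201,.058)
E
```

```text
t 39.50 tip [ 0.6216 -0.1998  0.058 ] F [-9.9  4.8 23.9] w 0.760 q [-0.15  0.5   0.55  1.64 -0.29  1.09  2.42]
shift cm [ 0.0557 -0.0146  0.0039] rot [ 0.0049 -0.0003  0.0005] shift in goal axes [ 0.0557 -0.0146  0.004 ]
```

Emit:
play_rows(targets="0 0 0.5 0 0 0 0.52;0 0 0.5 0 0 0 0.52;0 0 -0.5 0 0 0 0.65;0 0 -0.5 0 0 0 0.65;0 0 -3 0 0 0 0.65;0 0 -3 0 0 0 0.65;0 3 -3 0 0 0 0.65;0 4 0 0 0 0 0.65;0 2 0 0 0 0 0.65;0 0 0 0 0 0 0.65;0 0 0 0 0 0 0.65")

```text
time: 40.88
position: [0.5885, -0.1165, 0.3412]
tool_rot: [0.576, -3.085, -0.014]
ft_force: [0.1, 0.1, -0.3]
grip_width: 0.827
```

```bash
python3 - <<'E'
from h import *
go(.432,.266,.2)
im=grab('wrist','w16.png')
for c in [(.6225,-.2015),(.5902,-.1175),(.558,-.0332)]: flush(im,np.array(c))
for n in ['side','scene']:
    im=grab(n,n+'15.png'); print(n)
    for c in [(.6205,-.2005),(.588,-.1165),(.556,-.0332)]: flush(im,np.array(c))
E
```

```text
t 40.88 tip [ 0.5877 -0.1151  0.1592] F [ 0.1  0.1 -0.3] w 0.827 q [-0.32  0.28  0.57  1.68 -0.17  1.23  2.22]
shift cm [ 0.7918 41.3569 -3.7066] rot [ 0.0091 -0.0014 -0.0012] shift in goal axes [ 0.7378 41.3224 -4.0838]
shoulder 1574 slope [0.0064 0.0001] z 0.0592
top 1870 slope [ 0.003  -0.0107] z 0.0803
deck 9076 slope [0.0029 0.0005] z 0.0538
shoulder 1610 slope [0.0101 0.0024] z 0.0593
top 1749 slope [-0.0023  0.0026] z 0.0804
deck 10705 slope [0.0029 0.0011] z 0.0537
shoulder 961 slope [ 0.0005 -0.0003] z 0.0592
top 1483 slope [0.0077 0.0108] z 0.0806
deck 9658 slope [0.0041 0.0013] z 0.0537
side
shoulder 105 slope [ 0.023  -0.0024] z 0.0575
top 102 slope [-0.0099  0.0023] z 0.0782
deck 282 slope [-0.0025 -0.0051] z 0.0518
shoulder 91 slope [ 0.0197 -0.0059] z 0.0575
top 89 slope [-0.0097 -0.0068] z 0.0778
deck 285 slope [0.0023 0.0017] z 0.0517
shoulder 94 slope [ 0.0135 -0.0186] z 0.0574
top 96 slope [ 0.0013 -0.002 ] z 0.0779
deck 484 slope [-0.0019  0.0019] z 0.0517
scene
shoulder 122 slope [0.0181 0.0046] z 0.0574
top 129 slope [-0.0011  0.0107] z 0.0774
deck 618 slope [0.0149 0.0086] z 0.0518
shoulder 105 slope [0.0037 0.0139] z 0.0575
top 132 slope [ 0.0096 -0.0037] z 0.0779
deck 602 slope [0.016  0.0057] z 0.0518
shoulder 104 slope [0.0056 0.0209] z 0.0575
top 112 slope [-0.0032 -0.0052] z 0.0779
deck 591 slope [0.0155 0.009 ] z 0.0520
```

Emit:
play_rows(targets="0 3 0 0.009 0 0 0.65;0.05 4 0 0 0 0 0.65;0.05 4 0 0 0 0 0.65;0.05 4 0 0 0 0 0.65;0.05 4 0 0 0 0 0.65;0.05 4 0 0 0 0 0.65;0.05 4 0 0 0 0 0.65;0.05 4 0 0 0 0 0.65;0.05 4 0 0 0 0 0.65;0.1 3 0 0 0 0 0.65;0.1 1 0 0 0 0 0.65;0 0 0 0 0 0 0.65;0 0 0 0 0 0 0.65")

```text
time: 42.65
position: [0.4479, 0.244, 0.3383]
tool_rot: [0.537, -3.094, 0.013]
ft_force: [0.8, 0.6, 0.2]
grip_width: 0.825
```

```bash
cat >> h.py <<'E'
def jars(im,lo=.085,hi=.115):
    P=cloud(im); z=P[...,2]
    m=(im['depth']>0)&(z>lo)&(z<hi)&(P[...,0]>.33)&(P[...,0]<.56)&(P[...,1]>.13)&(P[...,1]<.45)
    n,lab,st,ce=cv2.connectedComponentsWithStats(m.astype(np.uint8))
    for i in range(1,n):
        if st[i,4]>20:
            Q=P[lab==i]; zt=np.percentile(Q[:,2],95); T=Q[Q[:,2]>zt-.006]
            print('px',ce[i].round(),'n',st[i,4],'top %.4f'%zt,'circ',cv2.minEnclosingCircle(T[:,:2].astype(np.float32)),'col',np.median(im['pixels'][lab==i],0))
E
python3 - <<'E'
from h import *
go(.432,.266,.12)
for n in ['wrist','side','scene']: print(n); jars(grab(n,n+'17.png'))
E
```

```text
t 42.65 tip [0.448  0.2425 0.1563] F [0.8 0.6 0.2] w 0.825 q [-0.82  0.07  0.28  1.89 -0.01  1.19  1.38]
shift cm [0.7469 2.6317 3.6113] rot [-0.0078 -0.0025 -0.0267] shift in goal axes [0.686  2.6227 3.6299]
wrist
px [314. 222.] n 4290 top 0.1081 circ ((0.43219488859176636, 0.26618096232414246), 0.021927908062934875) col [39. 60. 62.]
px [443. 223.] n 1584 top 0.0933 circ ((0.40728574991226196, 0.3488386869430542), 0.014606589451432228) col [176.  189.5 185. ]
px [205. 282.] n 1362 top 0.1079 circ ((0.49678343534469604, 0.2129627764225006), 0.016067447140812874) col [150.5 159.   24. ]
px [162. 269.] n 132 top 0.1067 circ ((0.49690771102905273, 0.18504726886749268), 0.0063978335820138454) col [75. 80. 37.]
side
px [168. 200.] n 53 top 0.0920 circ ((0.4060856103897095, 0.34891995787620544), 0.014128866605460644) col [126. 133. 137.]
px [227. 206.] n 204 top 0.1068 circ ((0.5045747756958008, 0.20298348367214203), 0.0236950796097517) col [122.5 127.   32.5]
px [193. 209.] n 209 top 0.1080 circ ((0.43373575806617737, 0.265054315328598), 0.023492690175771713) col [30. 38. 37.]
scene
px [225. 207.] n 222 top 0.1072 circ ((0.503138542175293, 0.20457230508327484), 0.022555364295840263) col [95.5 98.   0. ]
px [160. 208.] n 58 top 0.0923 circ ((0.4042363464832306, 0.34961608052253723), 0.014346154406666756) col [159.  163.  166.5]
px [188. 211.] n 234 top 0.1071 circ ((0.4313199818134308, 0.2686059772968292), 0.023599131032824516) col [16.  37.  31.5]
```

View pics/wrist17.png

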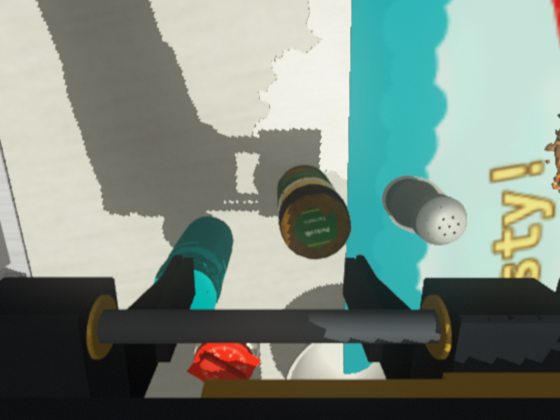

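Emit:
play_rows(targets="0.7 2.6 0 -0.008 0 -0.027 0.65;0 0 1 0 0 0 0.65;0 0 0 0 0 0 0.65")

```text
time: 43.18
position: [0.4313, 0.2674, 0.3277]
tool_rot: [0.58, -3.085, -0.002]
ft_force: [0.9, -1.0, 0.3]
grip_width: 0.828
```

```bash
python3 - <<'E'
from h import *
go(.4325,.2662,.066)
E
```

```text
t 43.17 tip [0.4308 0.2676 0.1457] F [ 0.9 -1.   0.3] w 0.828 q [-0.85  0.07  0.25  1.91 -0.02  1.17  1.35]
shift cm [-0.0869 -0.1717  7.9656] rot [ 0.0017 -0.0025  0.0013] shift in goal axes [-0.067 -0.158  7.966]
```

Emit:
play_rows(targets="-0.05 -0.17 2 0.002 -0.003 0 0.65;0 0 2.5 0 0 0 0.65;0.05 0 2 0 0 0 0.65;0.05 0 1 0 0 0 0.65;0 0 0 0 0 0 0.65")

```text
time: 43.8
position: [0.432, 0.2657, 0.2514]
tool_rot: [-0.58, 3.085, 0.0]
ft_force: [-0.4, 0.1, 0.8]
grip_width: 0.825
```

```bash
python3 - <<'E'
from h import *
go(.4325,.2662,.066)
E
```

```text
t 43.80 tip [0.4324 0.2659 0.0694] F [-0.4  0.1  0.8] w 0.825 q [-0.84  0.15  0.25  1.99 -0.04  1.    1.38]
shift cm [-0.062   0.0239  0.3379] rot [-0.0002  0.0024  0.0012] shift in goal axes [-0.0628  0.0239  0.3377]
```

Emit:
play_rows(targets="0 0 0.3 0 0 0 0.65;0 0 0 0 0 0 0.2;0 0 0 0 0 0 -1;0 0 0 0 0 0 -1;0 0 0 0 0 0 -1;0 0 0 0 0 0 -1;0 0 0 0 0 0 -1", newtons=15)

```text
time: 44.68
position: [0.433, 0.2663, 0.2506]
tool_rot: [-0.579, 3.081, 0.004]
ft_force: [0.1, 0.1, -0.4]
grip_width: 0.497
```

```bash
python3 - <<'E'
from h import *
go(.4325,.2662,.066)
E
```

```text
t 44.67 tip [0.434  0.267  0.0686] F [ 0.1  0.1 -0.4] w 0.497 q [-0.84  0.15  0.25  1.99 -0.05  1.    1.38]
shift cm [0.05   0.0041 0.2617] rot [0.0012 0.0066 0.0011] shift in goal axes [0.0483 0.0044 0.262 ]
```

Emit:
play_rows(targets="0 0 -1 0 0 0 -1;0 0 -3 0 0.005 0 -1;0 0 -3 0 0 0 -1;0 0 -3 0 0 0 -1;0 0 -3 0 0 0 -1;0 0 0 0 0 0 -1;0 0 0 0 0 0 -1")

```text
time: 45.55
position: [0.432, 0.2652, 0.3858]
tool_rot: [0.579, -3.087, -0.001]
ft_force: [0.3, -0.3, -2.0]
grip_width: 0.5
```

```bash
python3 - <<'E'
from h import *
go(.590,-.1172,.19)
grab('scene','s18.png')
E
```

```text
t 45.55 tip [0.4319 0.2652 0.2038] F [ 0.3 -0.3 -2. ] w 0.500 q [-0.85  0.02  0.25  1.84 -0.01  1.28  1.35]
shift cm [ -0.87   -41.367    1.3538] rot [ 0.0005 -0.0004  0.0004] shift in goal axes [ -0.8872 -41.3659   1.376 ]
```

View pics/s18.png

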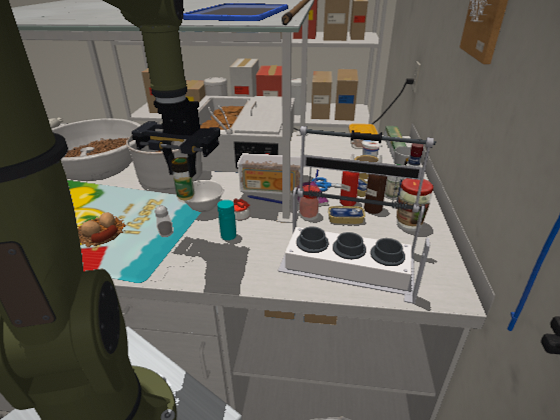

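Emit:
play_rows(targets="-0.1 -3 0 0 0 0 -1;-0.1 -4 0 0 0 0 -1;-0.1 -4 0 0 0 0 -1;-0.1 -4 0 0 0 0 -1;-0.1 -4 0 0 0 0 -1;-0.1 -4 0 0 0 0 -1;-0.1 -4 0 0 0 0 -1;-0.1 -4 0 0 0 0 -1;-0.1 -4 0 0 0 0 -1;-0.1 -4 0 0 0 0 -1;0 -2 0 0 0 0 -1;0 -0.4 0 0 0 0 -1;0 0 0 0 0 0 -1;0 0 0 0 0 0 -1")

```text
time: 47.35
position: [0.5919, -0.1253, 0.3667]
tool_rot: [0.582, -3.056, 0.003]
ft_force: [-0.6, -0.4, -1.1]
grip_width: 0.496
```

```bash
python3 - <<'E'
from h import *
go(.590,-.1172,.17)
E
```

```text
t 47.35 tip [ 0.5866 -0.1267  0.1848] F [-0.6 -0.4 -1.1] w 0.496 q [-0.35  0.29  0.62  1.63 -0.16  1.31  2.24]
shift cm [-0.1633  0.8224  1.469 ] rot [ 0.0039 -0.0301  0.0058] shift in goal axes [-0.1143  0.829   1.4699]
```

Emit:
play_rows(targets="-0.3 0.8 0 0.004 -0.03 0.006 -1;0 0 0 0 0 0 -1;0 0 0 0 0 0 -1")

```text
time: 47.72
position: [0.5916, -0.1134, 0.3669]
tool_rot: [-0.583, 3.084, 0.003]
ft_force: [-1.0, 0.3, -1.3]
grip_width: 0.497
```

```bash
python3 - <<'E'
from h import *
go(.590,-.1172,.15)
im=grab('wrist','w19.png')
for n in ['scene','side','wrist']:
    im=grab(n); P=cloud(im); z=P[...,2]
    s=ctrl.get_state();tip=np.array(s['position'])+Ro.from_rotvec(s['tool_rot']).as_matrix()@[0,0,.182]
    # jar lower part
    d=np.hypot(P[...,0]-tip[0],P[...,1]-tip[1])
    m=(im['depth']>0)&(z>tip[2]-.066)&(z<tip[2]-.008)&(d<.03)
    Q=P[m]; print(n,len(Q), (Q.min(0)+Q.max(0))/2 if len(Q) else '')
    # sleeve ring mid
    d=np.hypot(P[...,0]-.59,P[...,1]+.117); m=(im['depth']>0)&(z>.074)&(z<.084)&(d<.036)&(im['pixels'].max(2)<95)
    Q=P[m]; print(' ring',len(Q),cv2.minEnclosingCircle(Q[:,:2].astype(np.float32)) if len(Q) else '')
E
```

```text
t 47.73 tip [ 0.5921 -0.113   0.1849] F [-1.   0.3 -1.3] w 0.497 q [-0.37  0.27  0.61  1.65 -0.16  1.27  2.22]
shift cm [ 0.3004 -0.2944  3.4879] rot [0.0012 0.0032 0.0034] shift in goal axes [ 0.2882 -0.2912  3.4892]
scene 431 [ 0.5811 -0.1125  0.1479]
 ring 156 ((0.5881854295730591, -0.11546377837657928), 0.031139584258198738)
side 243 [ 0.5825 -0.1174  0.1479]
 ring 95 ((0.5887329578399658, -0.11847491562366486), 0.030940325930714607)
wrist 1890 [ 0.5794 -0.1172  0.1487]
 ring 1110 ((0.5910656452178955, -0.11772629618644714), 0.03102419339120388)
```

View pics/w19.png

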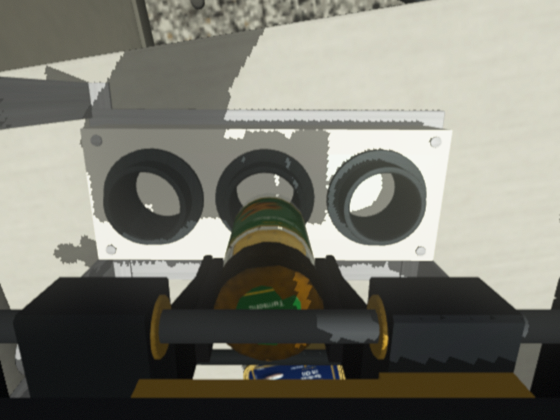

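Emit:
play_rows(targets="0.15 -0.25 1 0 0.003 0.003 -1;0 0 1 0 0 0 -1;0 0 0.6 0 0 0 -1;0 0 0 0 0 0 -1")

```text
time: 48.42
position: [0.5909, -0.1176, 0.3379]
tool_rot: [0.575, -3.086, -0.001]
ft_force: [-0.5, 0.2, -1.6]
grip_width: 0.499
```

```bash
python3 - <<'E'
from h import *
go(.591,-.1168,.12)
im=grab('wrist','w20.png');im=grab('scene','s20.png')
a=im['pixels'][150:290,270:430]; cv2.imwrite('pics/c20.png',cv2.resize(a,None,fx=4,fy=4))
E
```

```text
t 48.42 tip [ 0.5904 -0.1176  0.1559] F [-0.5  0.2 -1.6] w 0.499 q [-0.36  0.29  0.61  1.68 -0.18  1.23  2.23]
shift cm [-0.0501  0.0683  3.5893] rot [ 0.0013 -0.0024 -0.0019] shift in goal axes [-0.0417  0.073   3.5893]
```

View pics/c20.png

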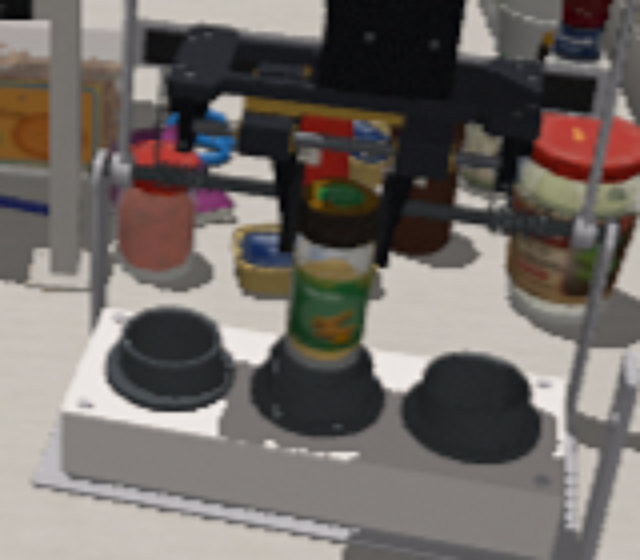

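View pics/w20.png

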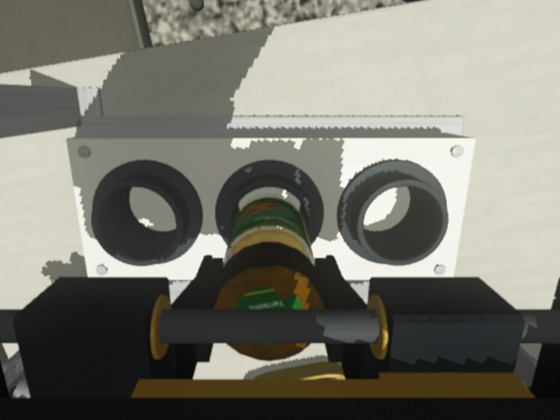

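Emit:
play_rows(targets="0 0.05 0.7 0 0 0 -1;0.05 0 0.7 0 0 0 -1;0.05 0 0.7 0 0 0 -1;0 0 0 0 0 0 -1")

```text
time: 49.02
position: [0.59, -0.1174, 0.3166]
tool_rot: [0.576, -3.088, -0.001]
ft_force: [0.5, 0.2, -2.0]
grip_width: 0.498
```

```bash
python3 - <<'E'
from h import *
go(.591,-.1168,.09)
im=grab('scene','s21.png')
a=im['pixels'][150:290,270:430]; cv2.imwrite('pics/c21.png',cv2.resize(a,None,fx=4,fy=4))
E
```

```text
t 49.02 tip [ 0.5899 -0.1173  0.1346] F [ 0.5  0.2 -2. ] w 0.498 q [-0.35  0.31  0.61  1.71 -0.19  1.18  2.24]
shift cm [-0.1155  0.0195  4.4553] rot [ 0.0007 -0.0005 -0.0014] shift in goal axes [-0.1132  0.0222  4.4553]
```

View pics/c21.png

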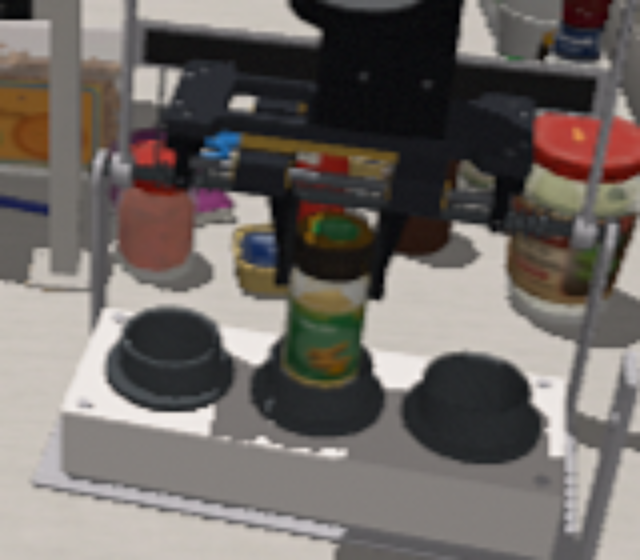

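Emit:
play_rows(targets="-0.1 0 1 0 0 0 -1;0 0 1 0 0 0 -1;0 0 1 0 0 0 -1;0.05 0 0.8 0 0 0 -1;0.05 0 0.5 0 0 0 -1;0 0 0 0 0 0 -1")

```text
time: 49.82
position: [0.5903, -0.1175, 0.2708]
tool_rot: [-0.576, 3.088, 0.0]
ft_force: [-0.1, 0.0, -1.0]
grip_width: 0.5
```

```bash
python3 - <<'E'
from h import *
go(.591,-.1168,.088)
E
```

```text
t 49.83 tip [ 0.5903 -0.1175  0.0888] F [-0.1  0.  -1. ] w 0.500 q [-0.34  0.36  0.59  1.75 -0.22  1.1   2.27]
shift cm [-0.0899  0.0394  0.0828] rot [ 0.0001  0.0001 -0.0014] shift in goal axes [-0.09    0.0393  0.0828]
```

Release (drop ≈1 mm), rise, and head for the shaker.

Emit:
play_rows(targets="0 0 0.1 0 0 0 -1;0 0 0 0 0 0 0.3;0 0 0 0 0 0 0.4;0 0 0 0 0 0 0.4;0 0 -1 0 0 0 0.4;0 0 -3 0 0 0 0.4;0 0 -3 0 0 0 0.4;0 0 -3 0 0 0 0.4;0 3 0 0 0 0 0.4;0 4 0 0 0 0 0.4;0 4 0 0 0 0 0.4;0 3 0 0 0 0 0.4;0 0 0 0 0 0 0.4")

```text
time: 51.45
position: [0.5393, 0.0148, 0.3807]
tool_rot: [-0.569, 3.079, -0.003]
ft_force: [0.8, -0.0, 0.0]
grip_width: 0.696
```

```bash
python3 - <<'E'
from h import *
go(.4055,.349,.16)
for n in ['wrist','side','scene']:
    im=grab(n,n+'22.png'); P=cloud(im); z=P[...,2]; m=(im['depth']>0)&(np.hypot(P[...,0]-.59,P[...,1]+.117)<.03)&(z<.135)
    print(n,'jar top z',np.percentile(z[m],[90,97]))
    jars(im)
a=cv2.imread('pics/scene22.png')[150:290,270:430]; cv2.imwrite('pics/c22.png',cv2.resize(a,None,fx=4,fy=4))
E
```

```text
t 51.45 tip [0.5412 0.0149 0.1987] F [ 0.8 -0.   0. ] w 0.696 q [-0.58  0.1   0.54  1.78 -0.05  1.27  1.91]
shift cm [ 0.5816 36.0052  3.7374] rot [-0.0036  0.0096 -0.0048] shift in goal axes [ 0.3721 35.994   3.8699]
wrist jar top z [0.1277 0.1282]
px [515. 252.] n 3366 top 0.1081 circ ((0.5059643387794495, 0.20332306623458862), 0.022907337173819542) col [166. 174.  19.]
side jar top z [0.1247 0.1266]
px [169. 200.] n 56 top 0.0928 circ ((0.40591877698898315, 0.34797582030296326), 0.013371944427490234) col [130.  137.5 142.5]
px [227. 206.] n 204 top 0.1079 circ ((0.5027709007263184, 0.20240464806556702), 0.023892758414149284) col [130. 135.  40.]
scene jar top z [0.125 0.126]
px [225. 207.] n 218 top 0.1069 circ ((0.502510130405426, 0.20690634846687317), 0.022697266191244125) col [112. 113.   0.]
px [160. 208.] n 56 top 0.0920 circ ((0.4048096537590027, 0.35210973024368286), 0.01492592878639698) col [160.  164.  167.5]
```

View pics/c22.png

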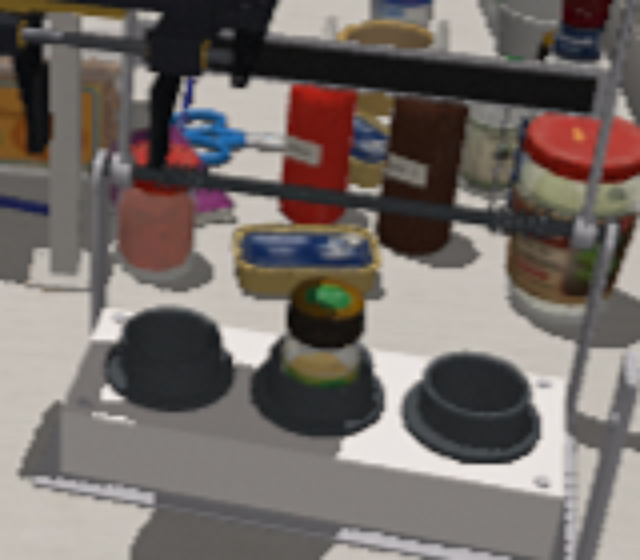

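Emit:
play_rows(targets="0 3 0 0 0.009 0 0.5;0.05 4 0 0 0 0 0.5;0.05 4 0 0 0 0 0.5;0.05 4 0 0 0 0 0.5;0.05 4 0 0 0 0 0.5;0.05 4 0 0 0 0 0.5;0.05 4 0 0 0 0 0.5;0.05 4 0 0 0 0 0.5;0.05 3 0 0 0 0 0.5;0.1 1.5 1 0 0 0 0.5;0 0 1 0 0 0 0.5;0 0 0 0 0 0 0.5;0 0 0 0 0 0 0.5")

```text
time: 53.22
position: [0.425, 0.3327, 0.3558]
tool_rot: [-0.498, 3.097, -0.024]
ft_force: [-0.1, -0.5, -0.5]
grip_width: 0.752
```

```bash
python3 - <<'E'
from h import *
go(.4055,.349,.12)
for n in ['wrist','side','scene']:
    im=grab(n,n+'23.png'); jars(im,.07,.1)
E
```

```text
t 53.23 tip [0.4263 0.3301 0.1738] F [-0.1 -0.5 -0.5] w 0.752 q [-0.94  0.12  0.23  1.8  -0.01  1.23  1.19]
shift cm [1.3574 2.2438 5.3395] rot [-0.0157  0.0018 -0.0517] shift in goal axes [1.2324 2.2266 5.3769]
px [306. 198.] n 1853 top 0.0931 circ ((0.4068751931190491, 0.34980809688568115), 0.014932208694517612) col [ 93. 100.  90.]
px [ 91. 247.] n 1354 top 0.0986 circ ((0.49984586238861084, 0.20548731088638306), 0.02170378528535366) col [78. 83. 27.]
px [169. 203.] n 110 top 0.0909 circ ((0.4053298532962799, 0.34683549404144287), 0.015384119935333729) col [66.5 71.  72. ]
px [228. 212.] n 102 top 0.0988 circ ((0.49897465109825134, 0.1970990151166916), 0.020138593390583992) col [58. 60. 31.]
px [160. 211.] n 127 top 0.0916 circ ((0.4036773145198822, 0.350187212228775), 0.014031092636287212) col [92. 95. 96.]
px [226. 213.] n 160 top 0.0986 circ ((0.4980837106704712, 0.20103536546230316), 0.021022919565439224) col [83. 83.  0.]
```

View pics/wrist23.png

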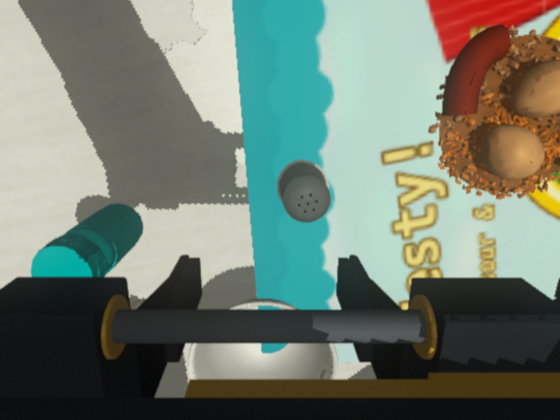

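Emit:
play_rows(targets="1.2 2.25 1 -0.015 0 -0.05 0.5;0 0 2 0 0 0 0.5;0 0 1 0 0 0 0.5;0 0 0 0 0 0 0.5")

```text
time: 53.88
position: [0.4023, 0.3546, 0.3143]
tool_rot: [-0.592, 3.084, 0.008]
ft_force: [-1.4, -0.4, 0.5]
grip_width: 0.752
```

```bash
python3 - <<'E'
from h import *
go(.4058,.3493,.062)
E
```

```text
t 53.88 tip [0.4024 0.3555 0.1323] F [-1.4 -0.4  0.5] w 0.752 q [-0.96  0.14  0.21  1.86 -0.04  1.14  1.21]
shift cm [-0.1114 -0.6501  7.0226] rot [0.0046 0.0023 0.0088] shift in goal axes [-0.1331 -0.6165  7.0252]
```

Emit:
play_rows(targets="-0.1 -0.63 0.5 0.005 0.002 0.009 0.5;0 0 2 0 0 0 0.5;0.05 0 2 0 0 0 0.5;0.05 0 1.5 0 0 0 0.5;0 0 0 0 0 0 0.5")

```text
time: 54.5
position: [0.4062, 0.3484, 0.2544]
tool_rot: [-0.575, 3.085, 0.002]
ft_force: [0.3, -0.4, -0.1]
grip_width: 0.749
```

```bash
python3 - <<'E'
from h import *
go(.4058,.3493,.062)
E
```

```text
t 54.50 tip [0.4069 0.3488 0.0724] F [ 0.3 -0.4 -0.1] w 0.749 q [-0.95  0.2   0.21  1.92 -0.05  1.02  1.22]
shift cm [0.012  0.1027 1.0436] rot [ 0.0007  0.0042 -0.002 ] shift in goal axes [0.0075 0.1035 1.0435]
```

Emit:
play_rows(targets="0.1 0.05 0.6 0 0.004 0 0.5;0.05 0 0.5 0 0 0 0.5;0 0 0 0 0 0 0.2;0 0 0 0 0 0 -1;0 0 0 0 0 0 -1;0 0 0 0 0 0 -1;0 0 0 0 0 0 -1;0 0 0 0 0 0 -1", newtons=15)

```text
time: 55.5
position: [0.4055, 0.3489, 0.245]
tool_rot: [-0.575, 3.086, 0.005]
ft_force: [0.1, 0.8, 0.2]
grip_width: 0.378
```

```bash
python3 - <<'E'
from h import *
go(.4058,.3493,.062)
E
```

```text
t 55.50 tip [0.4059 0.3496 0.063 ] F [0.1 0.8 0.2] w 0.378 q [-0.95  0.22  0.21  1.93 -0.05  1.    1.22]
shift cm [-0.0441  0.0218  0.0968] rot [ 0.0025  0.0035 -0.0022] shift in goal axes [-0.0445  0.022   0.0966]
```

```bash
python3 - <<'E'
from h import *
go(.4058,.3493,.062)
im=grab('scene','s24.png'); a=im['pixels'][170:270,110:230]; a=cv2.resize(a,None,fx=4,fy=4)
im=grab('wrist','w24.png'); b=cv2.resize(im['pixels'],(533,400)); cv2.imwrite('pics/c24.png',cv2.resize(np.hstack([a,b]),(800,316)))
E
```

```text
t 55.50 tip [0.4059 0.3496 0.063 ] F [0.1 0.8 0.2] w 0.378 q [-0.95  0.22  0.21  1.93 -0.05  1.    1.22]
shift cm [-0.0441  0.0218  0.0968] rot [ 0.0025  0.0035 -0.0022] shift in goal axes [-0.0445  0.022   0.0966]
```

View pics/c24.png

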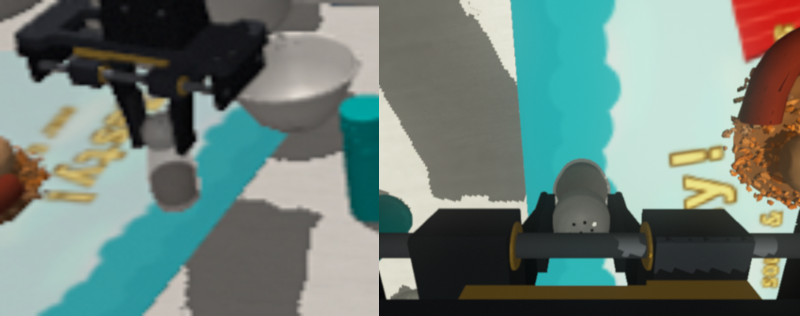

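Emit:
play_rows(targets="0 0 -0.5 0 0 0 -1;0 0 -1 0 0 0 -1;0 0 -1.5 0 0 0 -1;0 0 0 0 0 0 -1;0 0 0 0 0 0 -1")

```text
time: 56.22
position: [0.4055, 0.3489, 0.2778]
tool_rot: [-0.575, 3.085, 0.006]
ft_force: [0.2, 0.2, -1.7]
grip_width: 0.377
```

```bash
python3 - <<'E'
from h import *
go(.4058,.3493,.1)
im=grab('side','s24.png'); a=im['pixels'][150:260,100:230]; a=cv2.resize(a,None,fx=4,fy=4)
im=grab('scene'); b=im['pixels'][150:260,100:230]; b=cv2.resize(b,None,fx=4,fy=4); cv2.imwrite('pics/c25.png',cv2.resize(np.hstack([a,b]),(800,338)))
E
```

```text
t 56.23 tip [0.4061 0.3497 0.0958] F [ 0.2  0.2 -1.7] w 0.377 q [-0.95  0.18  0.21  1.9  -0.04  1.07  1.22]
shift cm [-0.0417  0.0289 -0.4199] rot [ 0.003   0.0046 -0.0022] shift in goal axes [-0.0398  0.0276 -0.4201]
```

View pics/c25.png

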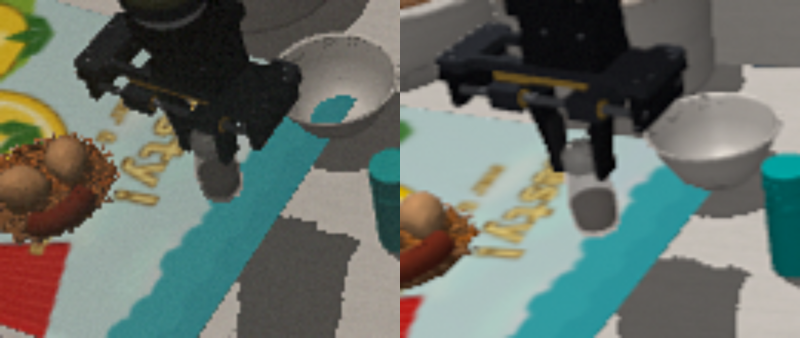

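Emit:
play_rows(targets="0 0 -3 0 0.004 0 -1;0 0 -3 0 0 0 -1;0 0 -3 0 0 0 -1;0 0 0 0 0 0 -1")

```text
time: 56.82
position: [0.405, 0.3482, 0.3675]
tool_rot: [0.574, -3.084, 0.0]
ft_force: [0.4, -0.3, -1.4]
grip_width: 0.376
```

```bash
python3 - <<'E'
from h import *
go(.558,-.0333,.17)
E
```

```text
t 56.83 tip [0.4043 0.348  0.1855] F [ 0.4 -0.3 -1.4] w 0.376 q [-0.96  0.1   0.21  1.8  -0.02  1.25  1.2 ]
shift cm [ -0.544  -41.1006   1.5258] rot [ 0.0005 -0.0041 -0.0022] shift in goal axes [ -0.4457 -41.1009   1.5499]
```

Emit:
play_rows(targets="0 -3 0 0 0 0 -1;-0.1 -4 0 0 0 0 -1;-0.1 -4 0 0 0 0 -1;-0.1 -4 0 0 0 0 -1;-0.1 -4 0 0 0 0 -1;-0.1 -4 0 0 0 0 -1;-0.1 -4 0 0 0 0 -1;-0.1 -4 0 0 0 0 -1;-0.1 -4 0 0 0 0 -1;0 -4 0 0 0 0 -1;0 -2 0 0 0 0 -1;0 0 0 0 -0.02 0 -1;0 0 0 0 0 0 -1")

```text
time: 58.45
position: [0.559, -0.0419, 0.3459]
tool_rot: [0.579, -3.076, 0.004]
ft_force: [0.7, 0.3, -0.9]
grip_width: 0.381
```

```bash
python3 - <<'E'
from h import *
go(.558,-.0333,.15)
im=grab('wrist','w26.png'); P=cloud(im); z=P[...,2]
for n in ['wrist','side','scene']:
    im=grab(n); P=cloud(im); z=P[...,2]
    d=np.hypot(P[...,0]-.558,P[...,1]+.0333); m=(im['depth']>0)&(z>.074)&(z<.084)&(d<.036)&(im['pixels'].max(2)<95)
    Q=P[m]; print(' ring',len(Q),cv2.minEnclosingCircle(Q[:,:2].astype(np.float32)) if len(Q) else '')
E
```

```text
t 58.45 tip [ 0.5569 -0.0428  0.1639] F [ 0.7  0.3 -0.9] w 0.381 q [-0.49  0.19  0.58  1.77 -0.1   1.23  2.06]
shift cm [-0.241   0.8389  1.3822] rot [-0.0005 -0.0123  0.0014] shift in goal axes [-0.2228  0.8385  1.3855]
 ring 1170 ((0.5582125186920166, -0.03362450748682022), 0.03108084946870804)
 ring 92 ((0.5560476779937744, -0.034216564148664474), 0.03163909539580345)
 ring 126 ((0.5543480515480042, -0.03264569863677025), 0.031059671193361282)
```

View pics/w26.png

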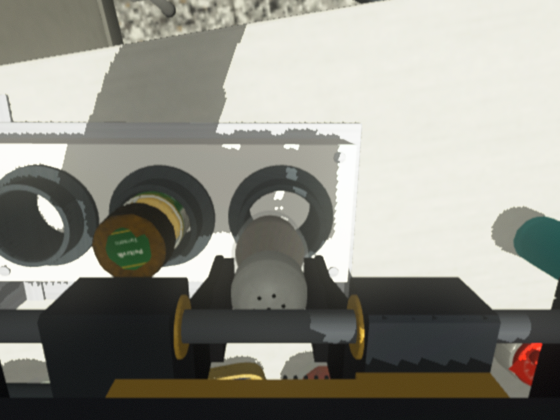

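Emit:
play_rows(targets="-0.2 0.8 0 0 -0.012 0 -1;0 0 0.5 0 0 0 -1;0 0 0 0 0 0 -1")

```text
time: 59.02
position: [0.5581, -0.031, 0.3417]
tool_rot: [-0.587, 3.084, 0.0]
ft_force: [0.0, -0.8, -1.6]
grip_width: 0.381
```

```bash
python3 - <<'E'
from h import *
go(.5575,-.0333,.13)
im=grab('wrist','w27.png')
im=grab('scene'); b=im['pixels'][150:290,270:430]; im=grab('side'); a=im['pixels'][160:300,260:420]; cv2.imwrite('pics/c27.png',cv2.resize(np.hstack([b,a]),None,fx=2.5,fy=2.5))
E
```

```text
t 59.02 tip [ 0.5585 -0.0309  0.1597] F [ 0.  -0.8 -1.6] w 0.381 q [-0.5   0.18  0.57  1.78 -0.1   1.2   2.05]
shift cm [ 0.1464 -0.1899  2.9662] rot [-0.0004  0.0025  0.0058] shift in goal axes [ 0.1379 -0.1918  2.9665]
```

View pics/c27.png

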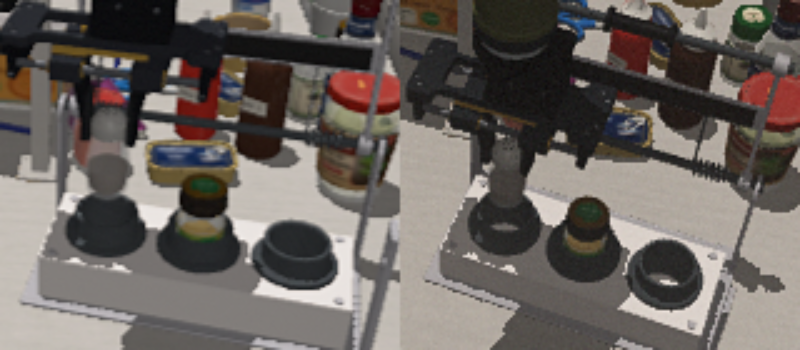

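View pics/w27.png

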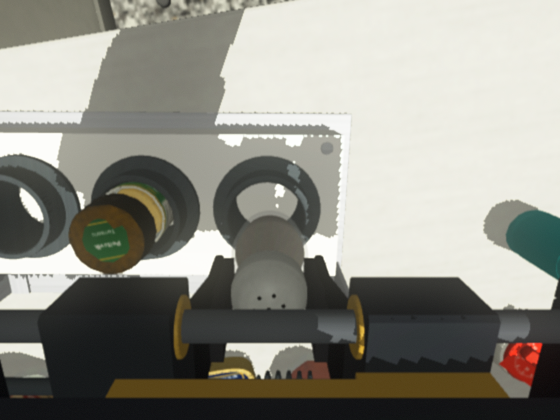

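Emit:
play_rows(targets="0.12 -0.19 1 0 0.002 0.005 -1;0 0 1 0 0 0 -1;0 0 1 0 0 0 -1;0 0 0 0 0 0 -1")

```text
time: 59.68
position: [0.5577, -0.0343, 0.3093]
tool_rot: [0.577, -3.088, 0.001]
ft_force: [-0.1, 0.5, -0.8]
grip_width: 0.379
```

```bash
python3 - <<'E'
from h import *
go(.5575,-.0333,.09)
im=grab('wrist','w28.png')
im=grab('scene'); b=im['pixels'][150:290,270:430]; im=grab('side'); a=im['pixels'][160:300,260:420]; cv2.imwrite('pics/c28.png',cv2.resize(np.hstack([b,a]),None,fx=2.5,fy=2.5))
E
```

```text
t 59.67 tip [ 0.5577 -0.0345  0.1273] F [-0.1  0.5 -0.8] w 0.379 q [-0.49  0.21  0.57  1.82 -0.12  1.14  2.06]
shift cm [-0.0195  0.1055  3.7334] rot [-0.0007 -0.0003 -0.0013] shift in goal axes [-0.0185  0.103   3.7334]
```

View pics/c28.png

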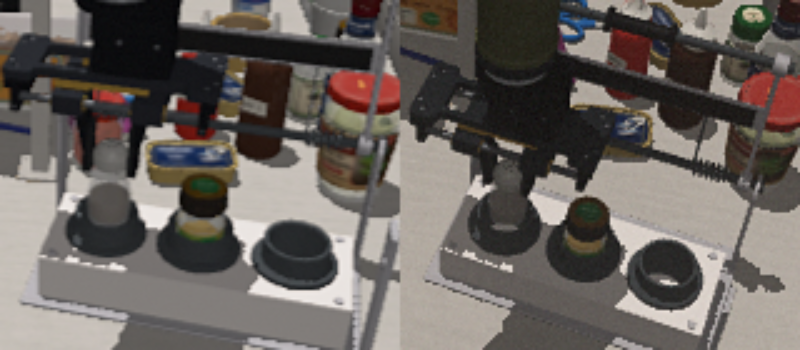

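View pics/w28.png

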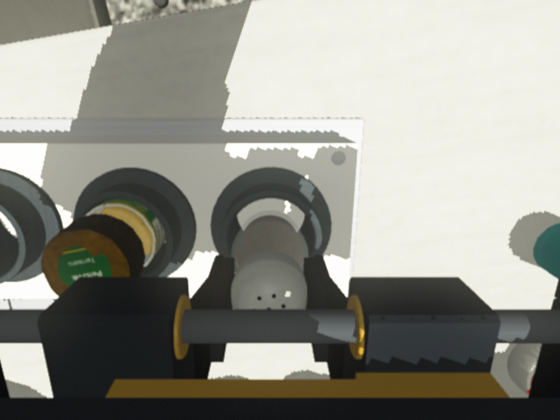

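Shaker's base has entered the left sleeve; lower it.

Emit:
play_rows(targets="0 0.1 1 0 0 0 -1;0 0 1 0 0 0 -1;0.05 0 1 0 0 0 -1;0.05 0 0.8 0 0 0 -1;0 0 0 0 0 0 -1")

```text
time: 60.45
position: [0.557, -0.0336, 0.2701]
tool_rot: [-0.577, 3.086, -0.001]
ft_force: [0.1, 0.3, -1.5]
grip_width: 0.378
```

```bash
python3 - <<'E'
from h import *
go(.5575,-.0333,.083)
E
```

```text
t 60.45 tip [ 0.5575 -0.0336  0.0881] F [ 0.1  0.3 -1.5] w 0.378 q [-0.48  0.26  0.56  1.86 -0.15  1.07  2.08]
shift cm [-0.0532  0.0078  0.5124] rot [-0.0013  0.0024 -0.0008] shift in goal axes [-0.0544  0.0071  0.5123]
```

Emit:
play_rows(targets="0 0 0.45 0 0 0 -1;0 0 0 0 0 0 -0.1;0 0 0 0 0 0 0.3;0 0 0 0 0 0 0.3;0 0 0 0 0 0 0.3;0 0 -1 0 0 0 0.3;0 0 -3 0 0 0 0.3;0 0 -3 0 0 0 0.3;0 0 -3 0 0 0 0.3;0 0 -3 0 0 0 0.3;0 0 0 0 0 0 0.3")

```text
time: 61.82
position: [0.557, -0.0342, 0.4046]
tool_rot: [-0.574, 3.08, -0.002]
ft_force: [1.1, -0.6, -0.5]
grip_width: 0.648
```

```bash
python3 - <<'E'
from h import *
go(.5575,-.0333,.083)
for n in ['wrist','side','scene']:
    im=grab(n,n+'29.png'); P=cloud(im); z=P[...,2]
    for c in [(.558,-.0333),(.59,-.117)]:
        m=(im['depth']>0)&(np.hypot(P[...,0]-c[0],P[...,1]-c[1])<.024)&(z<.135); Q=P[m]; k=Q[:,2]>np.percentile(Q[:,2],97)-.008
        print(n,'top z',np.percentile(z[m],[90,97]),'centre',cv2.minEnclosingCircle(Q[k][:,:2].astype(np.float32)))
    flush(im,np.array([.5575,-.0333])); flush(im,np.array([.589,-.117]))
a=cv2.imread('pics/side29.png')[160:300,260:420];b=cv2.imread('pics/scene29.png')[150:290,270:430]; cv2.imwrite('pics/c29.png',cv2.resize(np.hstack([b,a]),None,fx=2.5,fy=2.5))
E
```

```text
t 61.83 tip [ 0.5586 -0.0342  0.2226] F [ 1.1 -0.6 -0.5] w 0.648 q [-0.51  0.13  0.58  1.71 -0.07  1.32  2.02]
shift cm [ 0.0385  0.1122 13.9633] rot [-0.0029  0.0083 -0.0018] shift in goal axes [-0.0776  0.0715 13.9634]
wrist top z [0.1102 0.111 ] centre ((0.5578896999359131, -0.03411684185266495), 0.015849992632865906)
wrist top z [0.1279 0.1284] centre ((0.5883891582489014, -0.11846931278705597), 0.022048328071832657)
shoulder 1131 slope [0.0062 0.0024] z 0.0593
top 1157 slope [-0.0046  0.0047] z 0.0806
deck 7387 slope [0.0015 0.0006] z 0.0538
shoulder 1051 slope [ 0.0202 -0.0064] z 0.0593
top 687 slope [ 0.0334 -0.0179] z 0.0808
deck 6378 slope [0.0019 0.0014] z 0.0538
side top z [0.1056 0.1082] centre ((0.5554325580596924, -0.035627078264951706), 0.016716916114091873)
side top z [0.1255 0.1271] centre ((0.5888822078704834, -0.11795270442962646), 0.022589050233364105)
shoulder 95 slope [ 0.001  -0.0016] z 0.0571
top 77 slope [0.009 0.001] z 0.0782
deck 351 slope [-0.0066 -0.0067] z 0.0519
shoulder 106 slope [-0.0083  0.001 ] z 0.0573
top 76 slope [-0.0018  0.0044] z 0.0779
deck 227 slope [0.0007 0.0061] z 0.0516
scene top z [0.1043 0.1083] centre ((0.5529624223709106, -0.03226379677653313), 0.016010843217372894)
scene top z [0.1257 0.1263] centre ((0.5877100229263306, -0.11625655740499496), 0.022259868681430817)
shoulder 97 slope [0.0002 0.0222] z 0.0578
top 75 slope [ 0.0129 -0.0106] z 0.0781
deck 565 slope [0.017  0.0075] z 0.0520
shoulder 104 slope [0.0109 0.017 ] z 0.0575
top 81 slope [0.035  0.0277] z 0.0788
deck 616 slope [0.015  0.0067] z 0.0519
```

View pics/c29.png

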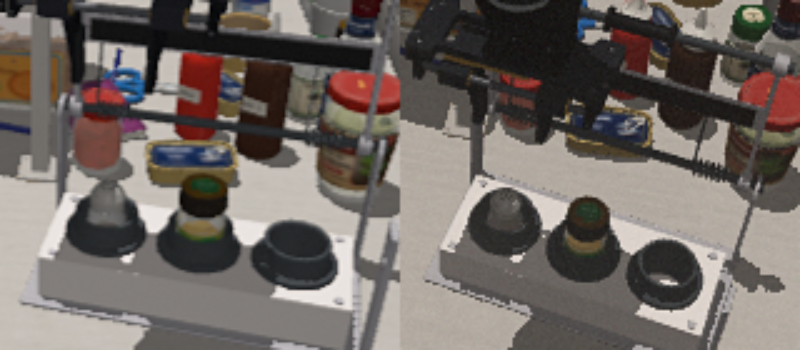

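View pics/wrist29.png

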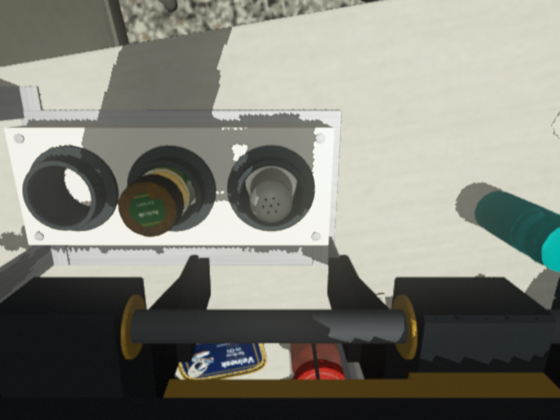

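```bash
cat >> h.py <<'E'
O=np.array([.5893,-.117,0]); RX=np.array([.932,.362,0]); RY=np.array([-.362,.932,0])
def rk(P): D=P-O; return np.stack([D@RX,D@RY,P[...,2]],-1)
def wd(x,y,z): return O+RX*x+RY*y+np.array([0,0,z])
E
python3 - <<'E'
from h import *
for n in ['scene','side']:
    im=grab(n,n+'30.png'); Q=rk(cloud(im)); px=im['pixels']
    m=(im['depth']>0)&(abs(Q[...,0]-.072)<.03)&(abs(Q[...,2]-.297)<.025)&(abs(Q[...,1])<.17)
    q=Q[m]; c=px[m]
    print(n,len(q), [proj(im,wd(.072,y,.2995)).round() for y in (-.14,0,.14)])
    for b in np.arange(-.16,.16,.008):
        k=(q[:,1]>=b)&(q[:,1]<b+.008)
        if k.sum()>1: print('y %.3f n %d x %.4f z %.4f..%.4f  mid %.4f col %s'%(b+.004,k.sum(),q[k,0].min(),q[k,2].min(),q[k,2].max(),(q[k,2].min()+q[k,2].max())/2,np.median(c[k],0)))
a=cv2.imread('pics/scene30.png')[110:180,280:450]; cv2.imwrite('pics/c30.png',cv2.resize(a,None,fx=4.5,fy=4.5,interpolation=cv2.INTER_CUBIC))
E
```

```text
scene 479 [array([431., 147.]), array([363., 141.]), array([301., 135.])]
y -0.148 n 10 x 0.0931 z 0.2979..0.3042  mid 0.3010 col [67.  65.  61.5]
y -0.140 n 50 x 0.0854 z 0.2726..0.3107  mid 0.2916 col [101.5  99.  101. ]
y -0.132 n 49 x 0.0875 z 0.2721..0.3103  mid 0.2912 col [87. 89. 91.]
y -0.124 n 17 x 0.0923 z 0.2966..0.3045  mid 0.3005 col [58. 58. 58.]
y -0.116 n 20 x 0.0931 z 0.2960..0.3044  mid 0.3002 col [59.5 56.5 54. ]
y -0.108 n 14 x 0.0930 z 0.2950..0.3044  mid 0.2997 col [54.  52.5 50.5]
y -0.100 n 17 x 0.0920 z 0.2965..0.3041  mid 0.3003 col [64. 60. 58.]
y -0.092 n 19 x 0.0939 z 0.2951..0.3049  mid 0.3000 col [75. 73. 69.]
y -0.084 n 16 x 0.0925 z 0.2984..0.3044  mid 0.3014 col [62.5 58.5 56.5]
y -0.076 n 16 x 0.0935 z 0.2963..0.3040  mid 0.3001 col [64. 61. 57.]
y -0.068 n 19 x 0.0921 z 0.2953..0.3054  mid 0.3003 col [66. 64. 66.]
y -0.060 n 15 x 0.0932 z 0.2967..0.3049  mid 0.3008 col [72. 67. 65.]
y -0.052 n 17 x 0.0917 z 0.2965..0.3046  mid 0.3005 col [67. 63. 60.]
y -0.044 n 18 x 0.0941 z 0.2957..0.3049  mid 0.3003 col [70.5 68.  66.5]
y -0.036 n 28 x 0.0866 z 
[... 2130 characters left out ...]
 -0.020 n 21 x 0.0910 z 0.2951..0.3082  mid 0.3016 col [28. 31. 34.]
y -0.012 n 20 x 0.0903 z 0.2962..0.3095  mid 0.3029 col [30.  30.5 32.5]
y -0.004 n 21 x 0.0872 z 0.2921..0.3099  mid 0.3010 col [25. 26. 29.]
y 0.004 n 21 x 0.0891 z 0.2947..0.3076  mid 0.3012 col [28. 28. 32.]
y 0.012 n 21 x 0.0897 z 0.2950..0.3075  mid 0.3013 col [25. 27. 30.]
y 0.020 n 25 x 0.0854 z 0.2928..0.3107  mid 0.3017 col [26. 26. 29.]
y 0.028 n 24 x 0.0870 z 0.2913..0.3117  mid 0.3015 col [31.5 31.  34. ]
y 0.036 n 13 x 0.0917 z 0.2976..0.3061  mid 0.3018 col [58. 56. 58.]
y 0.044 n 13 x 0.0937 z 0.2961..0.3053  mid 0.3007 col [54. 46. 47.]
y 0.052 n 14 x 0.0926 z 0.2970..0.3050  mid 0.3010 col [42.5 45.5 45.5]
```

View pics/c30.png

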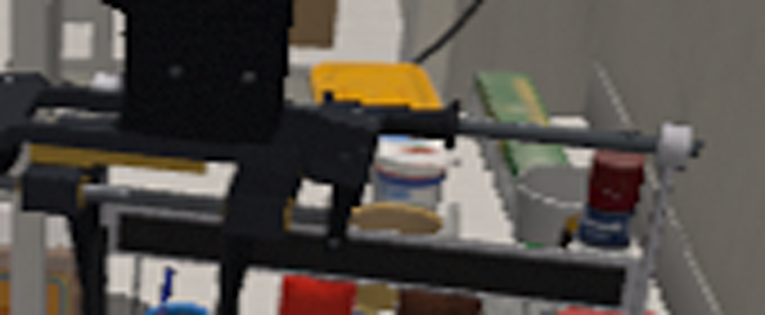

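```bash
python3 - <<'E'
from h import *
for n in ['scene','side']:
    im=grab(n); Pw=cloud(im); Q=rk(Pw)
    m=(im['depth']>0)&(Pw[...,2]>.46)&(Pw[...,2]<.56)&(Pw[...,0]>.5)&(Pw[...,0]<1.3)&(Pw[...,1]<.6)
    v,u=np.nonzero(m); q=Pw[m]
    # only px near shelf
    for yb in np.arange(-.3,.6,.1):
        k=(q[:,1]>=yb)&(q[:,1]<yb+.1)
        if k.sum()>5: print(n,'y %.2f n %d xmin %.3f z %.3f-%.3f px %s'%(yb,k.sum(),q[k,0].min(),q[k,2].min(),q[k,2].max(),(np.median(u[k]),np.median(v[k]))))
    # pole
    for v in (60,100,150,200):
        print(n,v,[pt(im,u,v).round(3) for u in ((288,) if n=='scene' else (290+ (v-200)//-10,))])
    m=(im['depth']>0)&(abs(Q[...,1])<.14)&(Q[...,0]>.06)&(Q[...,0]<.115)&(Q[...,2]>.17)&(Q[...,2]<.285)
    h,e=np.histogram(Q[m][:,2],np.arange(.17,.29,.01)); print('strip z hist',dict(zip(e.round(3),h)))
E
```

```text
scene y -0.30 n 2032 xmin 0.852 z 0.460-0.560 px (np.float64(501.0), np.float64(25.0))
scene y -0.20 n 824 xmin 0.969 z 0.460-0.555 px (np.float64(472.0), np.float64(19.0))
scene y -0.10 n 2798 xmin 0.500 z 0.460-0.560 px (np.float64(324.0), np.float64(38.0))
scene y 0.00 n 64 xmin 0.502 z 0.506-0.560 px (np.float64(295.0), np.float64(24.5))
scene y 0.10 n 1205 xmin 0.597 z 0.460-0.537 px (np.float64(274.0), np.float64(30.0))
scene y 0.20 n 1603 xmin 0.538 z 0.481-0.530 px (np.float64(231.0), np.float64(25.0))
scene y 0.30 n 1489 xmin 0.500 z 0.481-0.530 px (np.float64(187.0), np.float64(23.0))
scene y 0.40 n 635 xmin 0.500 z 0.483-0.531 px (np.float64(190.0), np.float64(12.0))
scene y 0.50 n 495 xmin 0.500 z 0.518-0.530 px (np.float64(159.0), np.float64(13.0))
scene 60 [array([0.664, 0.121, 0.443])]
scene 100 [array([0.665, 0.12 , 0.351])]
scene 150 [array([0.501, 0.002, 0.309])]
scene 200 [array([0.668, 0.121, 0.066])]
strip z hist {np.float64(0.17): np.int64(22), np.float64(0.18): np.int64(17), np.float64(0.19): np.int64(22), np.float64(0.2): np.int64(32), np.float64(0.21): np.int
[... 720 characters left out ...]
 y 0.40 n 1802 xmin 0.500 z 0.481-0.532 px (np.float64(175.0), np.float64(19.0))
side y 0.50 n 1181 xmin 0.500 z 0.514-0.522 px (np.float64(142.0), np.float64(11.0))
side 60 [array([ 0.549, -0.022,  0.625])]
side 100 [array([ 0.486, -0.069,  0.597])]
side 150 [array([ 0.522, -0.031,  0.436])]
side 200 [array([ 0.536, -0.007,  0.253])]
strip z hist {np.float64(0.17): np.int64(10), np.float64(0.18): np.int64(14), np.float64(0.19): np.int64(7), np.float64(0.2): np.int64(11), np.float64(0.21): np.int64(119), np.float64(0.22): np.int64(183), np.float64(0.23): np.int64(264), np.float64(0.24): np.int64(11), np.float64(0.25): np.int64(3), np.float64(0.26): np.int64(5), np.float64(0.27): np.int64(4)}
```

Emit:
play_rows(targets="0 -2 -3 0 0 0 0.3;0 -2 -3 0 0 0 0.3;0 -2 -3 0 0 0 0.3;0 0 -3 0 0 0.1 0.3;0 0 0 0 0 0.17 0.3;0 0 0 0 0 0.17 0.3;0 0 0 0 0 0.17 0.3;0 0 0 0 0 0.17 0.3;0 0 0 0 0 0.17 0.3;0 0 0 0 0 0.17 0.3;0 0 0 0 0 0.17 0.3;0 0 0 0 0 0.17 0.3;0 0 0 0 0 0.1 0.3;0 0 0 0 0 0 0.3")

```text
time: 63.92
position: [0.5789, -0.0902, 0.5132]
tool_rot: [-1.822, -2.544, 0.022]
ft_force: [0.5, -0.2, 1.0]
grip_width: 0.652
```

```bash
cat >> h.py <<'E'
YG=-(np.pi/2-YAW)
def gg(x,y,z):
    "rack-frame grasp point target, gate orientation"
    s=ctrl.get_state(); R=Ro.from_rotvec(s['tool_rot']).as_matrix(); p=np.array(s['position']); g=p+R@[0,0,.164]
    print('grasp pt rack',rk(g),'th %.3f r %.4f'%(np.arctan2(rk(g)[2]-.14,.085-rk(g)[0]),np.hypot(rk(g)[2]-.14,.085-rk(g)[0])))
    t=wd(x,y,z); go(t[0],t[1],t[2]-.018,YG)
E
python3 - <<'E'
from h import *
gg(.0975,-.003,.355)
grab('side','s31.png');grab('wrist','w31.png')
E
```

```text
grasp pt rack [-0.0031  0.0291  0.3492] th 1.172 r 0.2270
t 63.92 tip [ 0.5756 -0.0911  0.3312] F [ 0.5 -0.2  1. ] w 0.652 q [-0.56  0.19  0.79  1.45 -0.13  1.57  0.55]
shift cm [-2.7542  9.8659 -0.7683] rot [-0.0185 -0.0018 -0.0427] shift in goal axes [-3.1743  9.7517 -0.5817]
```

View pics/s31.png

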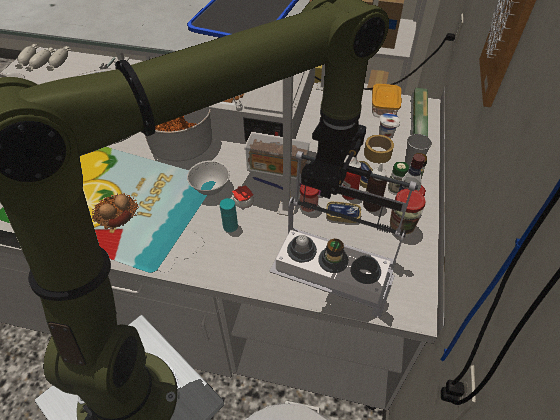

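View pics/w31.png

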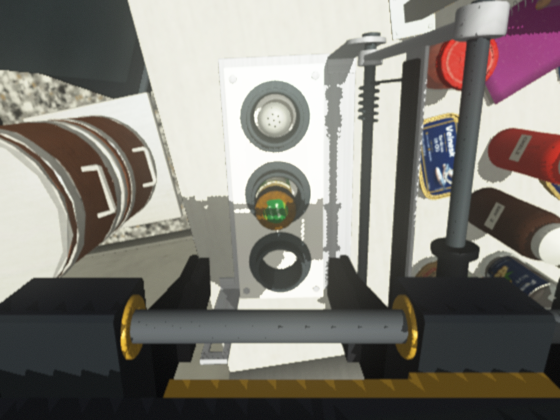

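```bash
python3 - <<'E'
from h import *
im=grab('side')
for u,v in [(30,140),(100,95),(200,60),(300,40),(355,35)]: print(pt(im,u,v))
E
```

```text
[ 0.0797 -0.017   0.7295]
[ 0.1734 -0.0198  0.7429]
[ 0.3083 -0.0446  0.7401]
[ 0.4525 -0.0933  0.7284]
[ 0.5419 -0.1265  0.713 ]
```

Emit:
play_rows(targets="-1 2 -1 -0.018 0 -0.04 0.3;-1 3 0 0 0 0 0.3;-0.8 3 0 0 0 0 0.3;0 1.5 0 0 0 0 0.3;0 0 0 0 0 0 0.3;0 0 0 0 0 0 0.3")

```text
time: 64.82
position: [0.68, -0.0832, 0.5228]
tool_rot: [-1.765, -2.596, -0.003]
ft_force: [0.3, -0.7, 0.8]
grip_width: 0.651
```

```bash
python3 - <<'E'
from h import *
gg(.0975,-.003,.300)
im=grab('wrist','w32.png'); Q=rk(cloud(im))
m=(im['depth']>0)&(abs(Q[...,0]-.098)<.03)&(abs(Q[...,2]-.30)<.025)&(abs(Q[...,1])<.17)
q=Q[m]
for b in np.arange(-.1,.1,.008):
    k=(q[:,1]>=b)&(q[:,1]<b+.008)
    if k.sum()>1: print('y %.3f n %d x %.4f-%.4f z %.4f'%(b+.004,k.sum(),q[k,0].min(),q[k,0].max(),q[k,2].max()))
E
```

```text
grasp pt rack [ 0.0968 -0.0008  0.3588] th 1.625 r 0.2191
t 64.83 tip [ 0.6798 -0.0827  0.3408] F [ 0.3 -0.7  0.8] w 0.651 q [-0.42  0.45  0.77  1.17 -0.31  1.64  0.66]
shift cm [-0.1852  0.0659  5.8794] rot [ 0.0002 -0.0032  0.0063] shift in goal axes [-0.1662  0.0679  5.8799]
y -0.096 n 48 x 0.0945-0.1038 z 0.3068
y -0.088 n 150 x 0.0945-0.1037 z 0.3070
y -0.080 n 155 x 0.0945-0.1036 z 0.3073
y -0.072 n 160 x 0.0945-0.1035 z 0.3069
y -0.064 n 25 x 0.0951-0.1021 z 0.3075
y -0.040 n 122 x 0.0871-0.1108 z 0.3145
y -0.032 n 625 x 0.0871-0.1110 z 0.3142
y -0.024 n 317 x 0.0914-0.1070 z 0.3101
y -0.016 n 334 x 0.0914-0.1070 z 0.3105
y -0.008 n 345 x 0.0914-0.1068 z 0.3103
y 0.000 n 346 x 0.0914-0.1066 z 0.3109
y 0.008 n 368 x 0.0914-0.1071 z 0.3104
y 0.016 n 382 x 0.0914-0.1069 z 0.3103
y 0.024 n 449 x 0.0869-0.1112 z 0.3144
y 0.032 n 507 x 0.0875-0.1106 z 0.3141
y 0.040 n 264 x 0.0942-0.1041 z 0.3079
y 0.048 n 281 x 0.0942-0.1041 z 0.3078
y 0.056 n 272 x 0.0947-0.1040 z 0.3076
y 0.064 n 282 x 0.0947-0.1038 z 0.3079
y 0.072 n 297 x 0.0947-0.1042 z 0.3071
y 0.080 n 307 x 0.0946-0.1041 z 0.3076
y 0.088 n 319 x 0.0946-0.1040 z 0.3074
y 0.096 n 327 x 0.0946-0.1043 z 0.3077
```

View pics/w32.png

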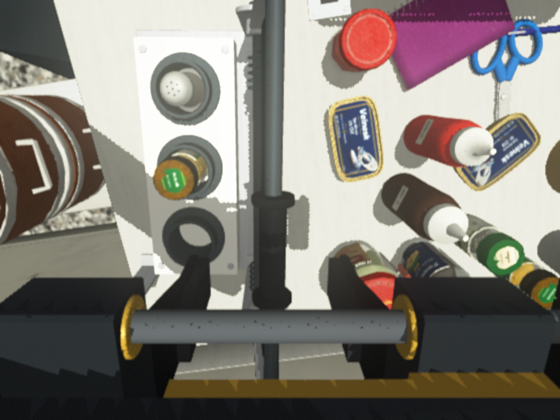

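Emit:
play_rows(targets="-0.2 0.1 2 0 -0.003 0.006 0.3;0 0 2 0 0 0 0.3;0 0 1.5 0 0 0 0.3;0 0 0 0 0 0 0.3")

```text
time: 65.38
position: [0.6793, -0.0858, 0.4686]
tool_rot: [1.774, 2.591, 0.006]
ft_force: [-0.2, -0.0, 0.5]
grip_width: 0.65
```

```bash
python3 - <<'E'
from h import *
gg(.098,-.0035,.300)
E
```

```text
grasp pt rack [ 0.0958 -0.0033  0.3046] th 1.636 r 0.1650
t 65.38 tip [ 0.6798 -0.0854  0.2866] F [-0.2 -0.   0.5] w 0.650 q [-0.44  0.45  0.77  1.28 -0.31  1.53  0.66]
shift cm [0.0001 0.2812 0.463 ] rot [ 0.0038 -0.0011 -0.0002] shift in goal axes [0.0005 0.283  0.4619]
```

Emit:
play_rows(targets="0 0.2 0.45 0.003 0 0 0.3;0 0 0 0 0 0 0;0 0 0 0 0 0 -0.4;0 0 0 0 0 0 -1;0 0 0 0 0 0 -1;0 0 0 0 0 0 -1;0 0 0 0 0 0 -1", newtons=20)

```text
time: 66.25
position: [0.6819, -0.0851, 0.4666]
tool_rot: [1.771, 2.589, 0.006]
ft_force: [1.3, 0.2, -0.9]
grip_width: 0.177
```

```bash
python3 - <<'E'
from h import *
gg(.098,-.0035,.300)
E
```

```text
grasp pt rack [ 0.0988 -0.004   0.3026] th 1.656 r 0.1632
t 66.25 tip [ 0.683  -0.0849  0.2846] F [ 1.3  0.2 -0.9] w 0.177 q [-0.43  0.45  0.77  1.27 -0.31  1.53  0.66]
shift cm [0.0309 0.0083 0.2622] rot [0.0058 0.0012 0.0003] shift in goal axes [0.0306 0.0098 0.2622]
```

```bash
python3 -c "
import numpy as np
t=np.linspace(1.65,0,16)
x=8.5-16*np.cos(t); z=14+16*np.sin(t)
for i in range(15): print(round(t[i+1],3),'rack x %.2f z %.2f'%(x[i+1],z[i+1]),'dy %.2f dz %.2f'%(x[i+1]-x[i],z[i]-z[i+1]))
"
```

```text
1.54 rack x 8.01 z 29.99 dy -1.76 dz -0.04
1.43 rack x 6.25 z 29.84 dy -1.75 dz 0.15
1.32 rack x 4.53 z 29.50 dy -1.73 dz 0.34
1.21 rack x 2.85 z 28.97 dy -1.68 dz 0.53
1.1 rack x 1.24 z 28.26 dy -1.61 dz 0.71
0.99 rack x -0.28 z 27.38 dy -1.52 dz 0.88
0.88 rack x -1.69 z 26.33 dy -1.42 dz 1.04
0.77 rack x -2.99 z 25.14 dy -1.29 dz 1.19
0.66 rack x -4.14 z 23.81 dy -1.15 dz 1.33
0.55 rack x -5.14 z 22.36 dy -1.00 dz 1.45
0.44 rack x -5.98 z 20.82 dy -0.84 dz 1.55
0.33 rack x -6.64 z 19.18 dy -0.66 dz 1.63
0.22 rack x -7.11 z 17.49 dy -0.48 dz 1.69
0.11 rack x -7.40 z 15.76 dy -0.29 dz 1.74
0.0 rack x -7.50 z 14.00 dy -0.10 dz 1.76
```

Emit:
play_rows(targets="0 -1 0 0.005 0 0 -1;0 -1.75 0 0 0 0 -1;0 -1.75 0.2 0 0 0 -1;0 0 0 0 0 0 -1")

```text
time: 66.75
position: [0.6402, -0.1003, 0.4659]
tool_rot: [1.765, 2.588, 0.012]
ft_force: [4.0, 0.7, -1.3]
grip_width: 0.175
```

```bash
python3 - <<'E'
from h import *
gg(.0453,-.0035,.298)
E
```

```text
grasp pt rack [ 0.0554 -0.0033  0.3019] th 1.390 r 0.1646
t 66.75 tip [ 0.6423 -0.1     0.2839] F [ 4.   0.7 -1.3] w 0.175 q [-0.48  0.36  0.79  1.39 -0.26  1.49  0.67]
shift cm [-0.0622 -0.827   0.3842] rot [0.0114 0.0031 0.0033] shift in goal axes [-0.0661 -0.8224  0.3933]
```

Emit:
play_rows(targets="0 -1.7 0.4 0.011 0.003 0.003 -1;0 -1.7 0.5 0 0 0 -1;0 -1.6 0.7 0 0 0 -1;0 -1.5 0.8 0 0 0 -1")

```text
time: 67.25
position: [0.5831, -0.1207, 0.4437]
tool_rot: [1.76, 2.588, 0.015]
ft_force: [5.7, 0.7, -0.6]
grip_width: 0.174
```

```bash
python3 - <<'E'
from h import *
gg(-.0028,-.0035,.277)
E
```

```text
grasp pt rack [-0.0047 -0.002   0.2798] th 1.000 r 0.1661
t 67.25 tip [ 0.5859 -0.1205  0.2618] F [ 5.7  0.7 -0.6] w 0.174 q [-0.52  0.23  0.81  1.57 -0.17  1.41  0.68]
shift cm [-0.2256  0.4245  0.2814] rot [0.0145 0.0043 0.0059] shift in goal axes [-0.2243  0.4299  0.2742]
```

Emit:
play_rows(targets="-0.1 -1.1 1.2 0.014 0.004 0.006 -1;0 -1.2 1.2 0 0 0 -1;0 -1.1 1.35 0 0 0 -1;0 -1 1.45 0 0 0 -1")

```text
time: 67.75
position: [0.5436, -0.1374, 0.3956]
tool_rot: [1.769, 2.589, 0.01]
ft_force: [3.7, 2.1, 3.7]
grip_width: 0.177
```

```bash
python3 - <<'E'
from h import *
gg(-.0514,-.0035,.2266)
E
```

```text
grasp pt rack [-0.0485 -0.0027  0.2316] th 0.601 r 0.1620
t 67.75 tip [ 0.5452 -0.137   0.2136] F [3.7 2.1 3.7] w 0.177 q [-0.53  0.16  0.82  1.72 -0.13  1.31  0.69]
shift cm [-0.0993 -0.1463  0.5025] rot [0.0087 0.0011 0.0015] shift in goal axes [-0.1001 -0.1417  0.5036]
```

Continue toward θ ≈ 0.15.

Emit:
play_rows(targets="0 -0.9 1.5 0.008 0 0 -1;0 -0.8 1.6 0 0 0 -1;0 -0.6 1.65 0 0 0 -1;0 -0.3 1.2 0 0 0 -1")

```text
time: 68.25
position: [0.5218, -0.1456, 0.3361]
tool_rot: [1.764, 2.589, 0.011]
ft_force: [4.6, 2.4, 5.0]
grip_width: 0.178
```

```bash
python3 - <<'E'
from h import *
gg(-.0745,-.0035,.143)
im=grab('scene','s33.png'); a=im['pixels'][150:320,250:450]; cv2.imwrite('pics/c33.png',cv2.resize(a,None,fx=3.5,fy=3.5))
E
```

```text
grasp pt rack [-0.0715 -0.0027  0.1721] th 0.202 r 0.1597
t 68.25 tip [ 0.5239 -0.1454  0.1541] F [4.6 2.4 5. ] w 0.178 q [-0.52  0.16  0.82  1.84 -0.13  1.18  0.72]
shift cm [-0.1191 -0.1574  2.9084] rot [0.0107 0.0032 0.0039] shift in goal axes [-0.1289 -0.1256  2.9095]
```

View pics/c33.png

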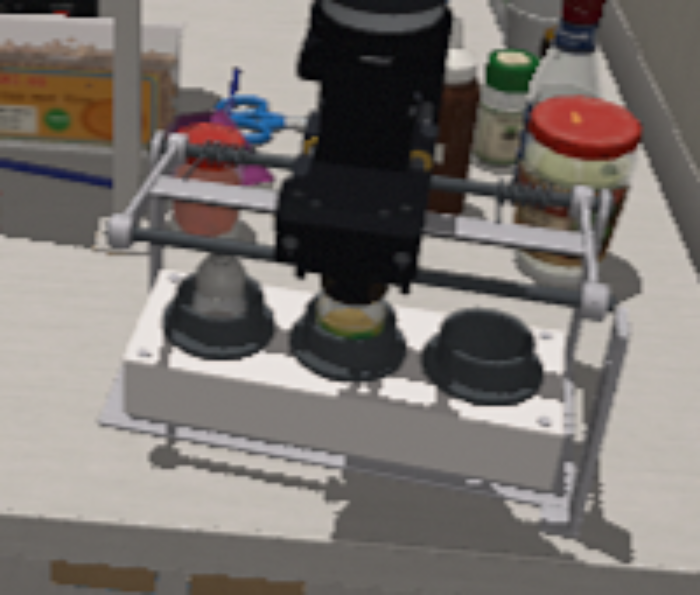

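Emit:
play_rows(targets="0 -0.3 1 0.01 0.003 0.003 -1;0 -0.1 1 0 0 0 -1;0 -0.1 1 0 0 0 -1;0 0 0.3 0 0 0 -1;0 0 0 0 0 0 -1")

```text
time: 68.92
position: [0.5201, -0.1463, 0.3015]
tool_rot: [1.767, 2.589, 0.007]
ft_force: [2.7, 2.7, 6.2]
grip_width: 0.177
```

```bash
python3 - <<'E'
from h import *
gg(-.0755,-.0035,.1395)
im=grab('scene','s34.png'); a=im['pixels'][180:310,370:450]; cv2.imwrite('pics/c34.png',cv2.resize(a,None,fx=4.5,fy=4.5,interpolation=cv2.INTER_CUBIC))
Q=rk(cloud(im)); 
for y0,y1 in [(-.15,-.13),(-.12,-.05),(.05,.13)]:
    m=(im['depth']>0)&(Q[...,1]>y0)&(Q[...,1]<y1)&(abs(Q[...,0]+.075)<.02)&(Q[...,2]>.11)&(Q[...,2]<.17)
    print(y0,m.sum(),np.percentile(Q[m],[2,50,98],0) if m.sum() else '')
E
```

```text
grasp pt rack [-0.0738 -0.0028  0.1375] th -0.016 r 0.1588
t 68.92 tip [ 0.5217 -0.1463  0.1195] F [2.7 2.7 6.2] w 0.177 q [-0.51  0.2   0.82  1.88 -0.17  1.12  0.75]
shift cm [-0.1222 -0.04   -0.1986] rot [0.008  0.0033 0.0026] shift in goal axes [-0.1217 -0.0413 -0.1987]
-0.15 93 [[-0.0843 -0.1474  0.1284]
 [-0.0797 -0.1381  0.1391]
 [-0.0579 -0.1305  0.1453]]
-0.12 167 [[-0.0791 -0.1183  0.1306]
 [-0.0762 -0.0861  0.1363]
 [-0.0708 -0.0517  0.1394]]
0.05 161 [[-0.0795  0.052   0.1305]
 [-0.0766  0.0893  0.137 ]
 [-0.0709  0.1277  0.1397]]
```

View pics/c34.png

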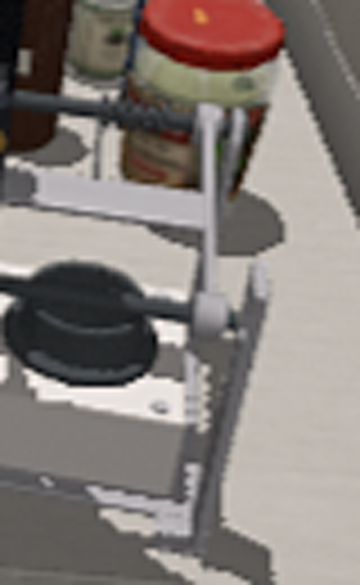

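Emit:
play_rows(targets="0 0 -0.25 0.008 0.003 0.003 -1;-0.6 0 0 0 0 0 -1;-0.6 0 0 0 0 0 -1;-0.3 0 0 0 0 0 -1")

```text
time: 69.47
position: [0.5267, -0.1601, 0.3042]
tool_rot: [1.772, 2.593, 0.001]
ft_force: [2.6, 2.3, 5.6]
grip_width: 0.177
```

```bash
python3 - <<'E'
from h import *
gg(-.0755,-.0335,.139)
im=grab('side','s35.png'); a=im['pixels'][190:310,360:440]; cv2.imwrite('pics/c35.png',cv2.resize(a,None,fx=5,fy=5,interpolation=cv2.INTER_CUBIC))
im=grab('scene'); Q=rk(cloud(im))
for y0,y1 in [(-.12,-.05),(.05,.13)]:
    m=(im['depth']>0)&(Q[...,1]>y0)&(Q[...,1]<y1)&(abs(Q[...,0]+.075)<.02)&(Q[...,2]>.11)&(Q[...,2]<.17)
    print(y0,m.sum(),np.percentile(Q[m],[2,50,98],0) if m.sum() else '')
E
```

```text
grasp pt rack [-0.0738 -0.0176  0.1402] th 0.001 r 0.1588
t 69.47 tip [ 0.5269 -0.1602  0.1222] F [2.6 2.3 5.6] w 0.177 q [-0.48  0.23  0.82  1.85 -0.19  1.14  0.78]
shift cm [-1.5951 -0.1507  0.1179] rot [0.001  0.0006 0.0013] shift in goal axes [-1.5954 -0.1485  0.1171]
-0.12 157 [[-0.0797 -0.1191  0.1329]
 [-0.0766 -0.0881  0.1394]
 [-0.0704 -0.056   0.1421]]
0.05 162 [[-0.08    0.0522  0.1328]
 [-0.0765  0.0893  0.1389]
 [-0.0711  0.1282  0.1424]]
```

View pics/c35.png

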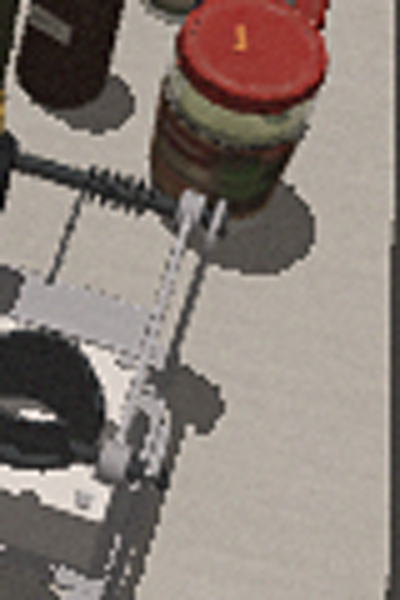

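Emit:
play_rows(targets="-0.6 -0.1 0.05 0 0 0 -1;-0.5 0 0 0 0 0 -1;-0.4 0 0 0 0 0 -1;-0.3 0 0 0 0 0 -1;0 0 0 0 0 0 -1")

```text
time: 70.2
position: [0.5321, -0.1723, 0.3014]
tool_rot: [-1.761, -2.587, -0.008]
ft_force: [4.5, -0.2, 6.2]
grip_width: 0.174
```

```bash
python3 - <<'E'
from h import *
gg(-.0755,-.0335,.139)
E
```

```text
grasp pt rack [-0.0738 -0.0287  0.1374] th -0.016 r 0.1588
t 70.20 tip [ 0.5308 -0.1703  0.1194] F [ 4.5 -0.2  6.2] w 0.174 q [-0.44  0.27  0.82  1.83 -0.22  1.15  0.83]
shift cm [-0.2647 -0.2136 -0.1646] rot [-0.0025 -0.013   0.0053] shift in goal axes [-0.2679 -0.2118 -0.1617]
```

Emit:
play_rows(targets="-0.3 -0.1 -0.1 0 -0.013 0.005 -1;-0.2 0 0 0 0 0 -1;0 0 0 0 0 0 -1")

```text
time: 70.58
position: [0.5325, -0.1721, 0.3004]
tool_rot: [-1.761, -2.585, -0.004]
ft_force: [3.6, -0.6, 6.2]
grip_width: 0.174
```

```bash
python3 - <<'E'
from h import *
gg(-.0755,-.0335,.139)
im=grab('scene','s36.png'); a=im['pixels'][180:310,370:450]; 
im=grab('side','s36b.png'); b=im['pixels'][190:320,360:440]; cv2.imwrite('pics/c36.png',cv2.resize(np.hstack([a,b]),None,fx=4.5,fy=4.5,interpolation=cv2.INTER_CUBIC))
im=grab('wrist','w36.png')
E
```

```text
grasp pt rack [-0.0737 -0.0288  0.1364] th -0.023 r 0.1588
t 70.58 tip [ 0.5308 -0.1703  0.1184] F [ 3.6 -0.6  6.2] w 0.174 q [-0.44  0.27  0.82  1.83 -0.22  1.15  0.83]
shift cm [-0.2683 -0.2663 -0.2641] rot [-0.0055 -0.0123  0.0042] shift in goal axes [-0.2727 -0.2637 -0.2623]
```

View pics/c36.png

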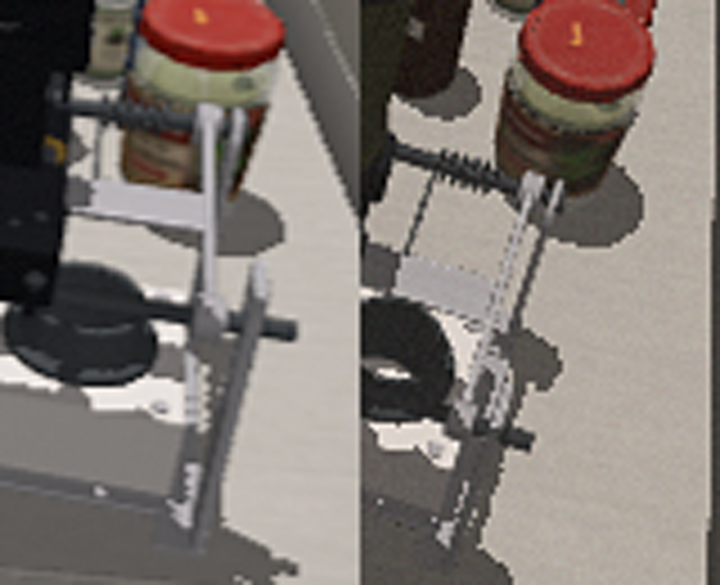

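View pics/w36.png

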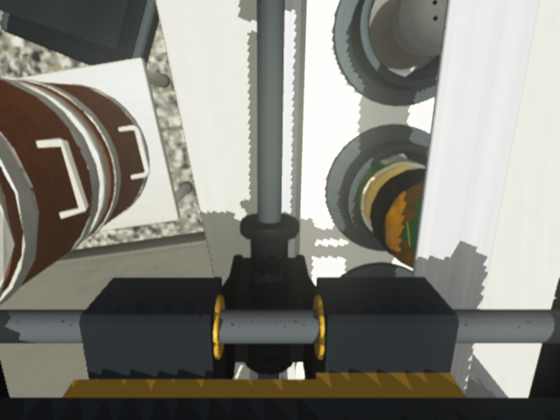

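Emit:
play_rows(targets="-0.6 0 -0.1 0 0 0 -1;-0.6 0 0 0 0 0 -1;-0.6 0 0 0 0 0 -1")

```text
time: 71.1
position: [0.5365, -0.1771, 0.2968]
tool_rot: [-1.733, -2.565, -0.021]
ft_force: [-3.2, 12.3, 12.9]
grip_width: 0.17
```

```bash
python3 - <<'E'
from h import *
gg(-.0755,-.0335,.139)
im=grab('wrist','w37.png'); Q=rk(cloud(im))
m=(im['depth']>0)&(abs(Q[...,0]+.075)<.02)&(Q[...,2]>.12)&(Q[...,2]<.165)&(abs(Q[...,1])<.1)
q=Q[m]
for b in np.arange(-.06,.03,.004):
    k=(q[:,1]>=b)&(q[:,1]<b+.004)
    if k.sum()>1: print('y %.3f n %d x %.4f-%.4f z %.4f'%(b+.002,k.sum(),q[k,0].min(),q[k,0].max(),q[k,2].max()))
E
```

```text
grasp pt rack [-0.0735 -0.0295  0.133 ] th -0.044 r 0.1586
t 71.10 tip [ 0.5309 -0.1704  0.115 ] F [-3.2 12.3 12.9] w 0.170 q [-0.41  0.3   0.81  1.81 -0.26  1.18  0.87]
shift cm [ 0.3744 -0.4551 -0.5959] rot [-0.0149 -0.0455  0.0118] shift in goal axes [ 0.3415 -0.4503 -0.6189]
y -0.058 n 666 x -0.0823--0.0639 z 0.1449
y -0.054 n 242 x -0.0811--0.0656 z 0.1408
y -0.050 n 34 x -0.0782--0.0694 z 0.1404
y -0.042 n 50 x -0.0847--0.0607 z 0.1650
y -0.038 n 134 x -0.0854--0.0604 z 0.1650
y -0.034 n 287 x -0.0854--0.0605 z 0.1650
y -0.030 n 334 x -0.0815--0.0652 z 0.1425
y -0.026 n 352 x -0.0818--0.0650 z 0.1561
y -0.022 n 1737 x -0.0919--0.0565 z 0.1645
y -0.018 n 1262 x -0.0915--0.0552 z 0.1649
y -0.014 n 333 x -0.0812--0.0656 z 0.1408
y -0.010 n 325 x -0.0812--0.0658 z 0.1404
y -0.006 n 346 x -0.0812--0.0654 z 0.1405
y -0.002 n 270 x -0.0857--0.0610 z 0.1448
y 0.002 n 933 x -0.0857--0.0610 z 0.1452
y 0.006 n 296 x -0.0838--0.0624 z 0.1429
y 0.010 n 230 x -0.0783--0.0687 z 0.1376
y 0.014 n 238 x -0.0783--0.0684 z 0.1377
y 0.018 n 239 x -0.0784--0.0684 z 0.1376
y 0.022 n 251 x -0.0784--0.0685 z 0.1377
y 0.026 n 248 x -0.0784--0.0686 z 0.1374
y 0.030 n 244 x -0.0779--0.0687 z 0.1387
```

Emit:
play_rows(targets="0.3 -0.1 -0.3 -0.015 -0.045 0.012 -1;0.1 0 -0.1 0 0 0 -1;0 0 0 0 0 0 -1")

```text
time: 71.53
position: [0.5325, -0.1706, 0.2984]
tool_rot: [-1.764, -2.584, 0.001]
ft_force: [3.2, 2.9, 4.3]
grip_width: 0.177
```

```bash
python3 - <<'E'
from h import *
gg(-.0755,-.0315,.139)
E
```

```text
grasp pt rack [-0.0736 -0.0277  0.1345] th -0.035 r 0.1587
t 71.53 tip [ 0.5305 -0.1694  0.1165] F [3.2 2.9 4.3] w 0.177 q [-0.44  0.27  0.82  1.83 -0.22  1.15  0.82]
shift cm [-0.2026 -0.3131 -0.4549] rot [-0.0076 -0.0104  0.0026] shift in goal axes [-0.2081 -0.3091 -0.4552]
```

Emit:
play_rows(targets="0 0 -0.4 -0.007 -0.01 0.002 -1;0 0 -0.3 0 0 0 -1;0 0 0 0 0 0 -1")

```text
time: 71.9
position: [0.5317, -0.171, 0.305]
tool_rot: [-1.772, -2.589, 0.003]
ft_force: [2.6, 2.3, 3.2]
grip_width: 0.174
```

```bash
python3 - <<'E'
from h import *
gg(-.0755,-.0315,.139)
im=grab('scene'); a=im['pixels'][180:310,370:450]; cv2.imwrite('pics/c38.png',cv2.resize(a,None,fx=4.5,fy=4.5,interpolation=cv2.INTER_CUBIC))
E
```

```text
grasp pt rack [-0.0738 -0.0291  0.141 ] th 0.006 r 0.1588
t 71.90 tip [ 0.5309 -0.1709  0.123 ] F [2.6 2.3 3.2] w 0.174 q [-0.45  0.26  0.82  1.83 -0.2   1.15  0.81]
shift cm [-0.2027 -0.2233  0.1984] rot [-0.0037 -0.0021 -0.0003] shift in goal axes [-0.2023 -0.2241  0.198 ]
```

View pics/c38.png

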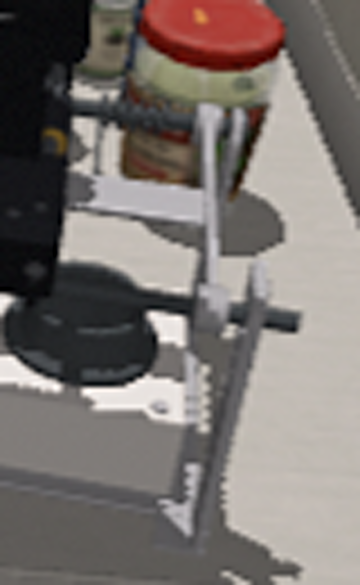

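Emit:
play_rows(targets="0 0 0 0 0 0 -0.5;0 0 0 0 0 0 -0.3;0 0 0 0 0 0 -0.3;0 0 0 0 0 0 -0.3")

```text
time: 72.45
position: [0.529, -0.1737, 0.3027]
tool_rot: [-1.775, -2.583, 0.014]
ft_force: [-0.8, -0.3, 0.8]
grip_width: 0.346
```

```bash
python3 - <<'E'
from h import *
gg(-.0755,-.0315,.139)
im=grab('scene','s39.png'); Q=rk(cloud(im))
for y0,y1 in [(-.12,-.07),(.05,.13)]:
    m=(im['depth']>0)&(Q[...,1]>y0)&(Q[...,1]<y1)&(abs(Q[...,0]+.075)<.02)&(Q[...,2]>.11)&(Q[...,2]<.2)
    print(y0,m.sum(),np.percentile(Q[m],[2,50,98],0) if m.sum() else '')
grab('wrist','w39.png')
E
```

```text
grasp pt rack [-0.0786 -0.0308  0.1387] th -0.008 r 0.1636
t 72.45 tip [ 0.5269 -0.1742  0.1207] F [-0.8 -0.3  0.8] w 0.346 q [-0.45  0.26  0.83  1.83 -0.2   1.15  0.81]
shift cm [-0.046   0.1264 -0.0322] rot [-0.0116 -0.0013 -0.0037] shift in goal axes [-0.0465  0.1266 -0.0306]
-0.12 121 [[-0.0799 -0.1184  0.1374]
 [-0.0765 -0.095   0.1435]
 [-0.0697 -0.0712  0.1467]]
0.05 159 [[-0.0799  0.0518  0.137 ]
 [-0.0765  0.0876  0.1435]
 [-0.0715  0.1247  0.1465]]
```

View pics/w39.png

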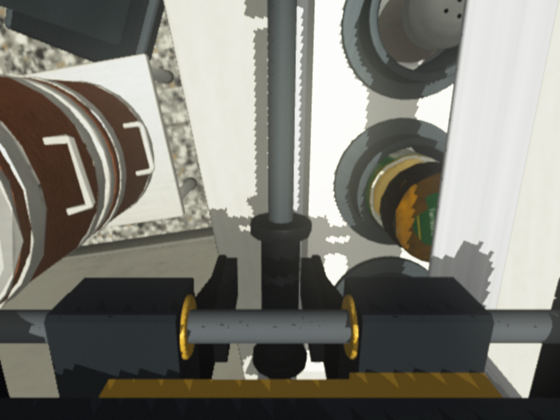

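Emit:
play_rows(targets="0 0.25 -0.3 -0.011 0 0 -0.3;0 0 -1.5 0 0 0 -0.2;0 0 -2 0 0 0 -0.2;0 0 -3 0 0 0 -0.2;0 -3 -4 0 0 0 -0.2;0 -5 -5 0 0 0 -0.2;0 -5 -5 0 0 0 -0.2;0 -5 0 0 0 0 -0.2;5 -2 0 0 0 0 -0.2;5 0 0 0 0 0 -0.2;5 0 0 0 0 0 -0.2;0 0 0 0 0 0 -0.2;0 0 0 0 0 0 -0.2")

```text
time: 74.18
position: [0.3377, -0.1863, 0.5233]
tool_rot: [1.774, 2.566, 0.016]
ft_force: [-0.9, -0.0, 0.2]
grip_width: 0.4
```

```bash
python3 - <<'E'
from h import *
go(.45,.1,.3,YG)
for n in ['scene','side']:
    im=grab(n,n+'40.png'); Q=rk(cloud(im))
    for y0,y1 in [(-.12,-.07),(.05,.13)]:
        m=(im['depth']>0)&(Q[...,1]>y0)&(Q[...,1]<y1)&(abs(Q[...,0]+.075)<.02)&(Q[...,2]>.11)&(Q[...,2]<.2)
        print(n,y0,m.sum(),np.percentile(Q[m],[2,50,98],0) if m.sum() else '')
a=cv2.imread('pics/scene40.png')[150:320,260:450];b=cv2.imread('pics/side40.png')[160:330,250:440]
cv2.imwrite('pics/c40.png',cv2.resize(np.hstack([a,b]),(798,357),interpolation=cv2.INTER_CUBIC))
E
```

```text
t 74.17 tip [ 0.3421 -0.187   0.3414] F [-0.9 -0.   0.2] w 0.400 q [ 0.22 -0.3   0.17  1.84  0.04  1.57  0.74]
shift cm [22.8598 20.5343  4.2874] rot [ 0.0209  0.0121 -0.0091] shift in goal axes [22.6199 20.8299  4.1312]
scene -0.12 121 [[-0.0798 -0.1186  0.1369]
 [-0.0764 -0.095   0.1435]
 [-0.0705 -0.0711  0.1467]]
scene 0.05 157 [[-0.0797  0.0518  0.1368]
 [-0.0767  0.0874  0.1438]
 [-0.0706  0.1243  0.1467]]
side -0.12 89 [[-0.0808 -0.1185  0.1393]
 [-0.0763 -0.095   0.1437]
 [-0.0687 -0.071   0.1479]]
side 0.05 3 [[-0.0769  0.0595  0.1416]
 [-0.0743  0.0605  0.1459]
 [-0.0686  0.0624  0.146 ]]
```

View pics/c40.png

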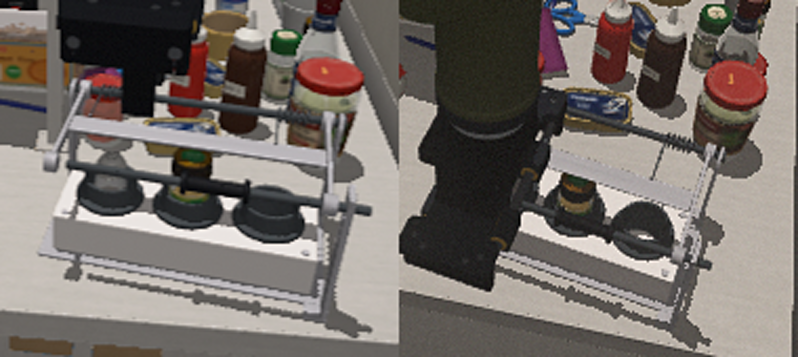

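View pics/scene40.png

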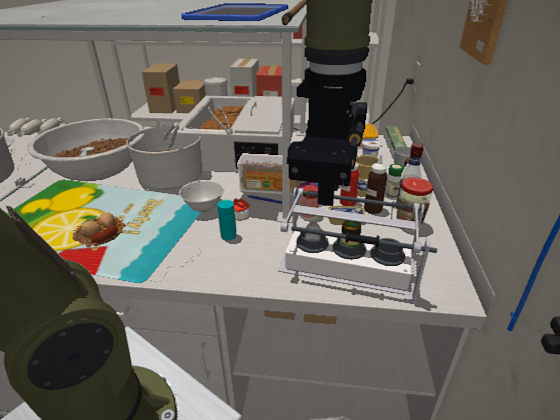

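Emit:
play_rows(targets="2 3 0 0 0 0 -0.2;3 2 0 0 0 0 -0.2;3 1 0 0 0 0 -0.2;3 1 0 0 0 0 -0.2;3 1 0 0 0 0 -0.2;3 1 0 0 0 0 -0.2;3 1 0 0 0 0 -0.2;0 0 0 0 0 0 -0.2;0 0 0 0 0 0 -0.2")

```text
time: 75.4
position: [0.3746, 0.0447, 0.5265]
tool_rot: [1.756, 2.588, 0.021]
ft_force: [0.3, -0.5, 0.9]
grip_width: 0.399
```

```bash
python3 - <<'E'
from h import *
print(ctrl.get_state()['joint_positions'])
go(.45,.1,.3,YG)
for n in ['scene','side']:
    im=grab(n,n+'41.png'); P=cloud(im); Q=rk(P); z=P[...,2]
    for y0,y1 in [(-.12,-.07),(.05,.13)]:
        m=(im['depth']>0)&(Q[...,1]>y0)&(Q[...,1]<y1)&(abs(Q[...,0]+.075)<.02)&(Q[...,2]>.11)&(Q[...,2]<.2)
        print(n,y0,m.sum(),np.percentile(Q[m],[2,50,98],0)[:,2] if m.sum() else '')
    for c in [(.557,-.0333),(.589,-.117),(.6215,-.201)]: flush(im,np.array(c))
    m=(im['depth']>0)&(abs(Q[...,0]+.075)<.03)&(Q[...,1]<-.165)&(Q[...,1]>-.23)&(z>.12)&(z<.16)
    print('bolt tip y',Q[m][:,1].min() if m.sum() else None, m.sum())
a=cv2.imread('pics/scene41.png')[150:320,260:450];b=cv2.imread('pics/side41.png')[160:330,250:440]
cv2.imwrite('pics/c41.png',cv2.resize(np.hstack([a,b]),(798,357),interpolation=cv2.INTER_CUBIC))
E
```

```text
[ 0.0377 -0.3006 -0.1713  1.8358 -0.0514  1.5827  0.2512]
t 75.40 tip [0.3781 0.0453 0.3445] F [ 0.3 -0.5  0.9] w 0.399 q [ 0.04 -0.3  -0.17  1.84 -0.05  1.58  0.25]
shift cm [2.3713 8.9617 4.6105] rot [0.019  0.0039 0.0084] shift in goal axes [2.4288 9.0278 4.4488]
scene -0.12 118 [0.1374 0.1435 0.1464]
scene 0.05 159 [0.1368 0.1438 0.1465]
shoulder 103 slope [0.0263 0.0286] z 0.0581
top 51 slope [-0.0029  0.0154] z 0.0782
deck 502 slope [0.018  0.0061] z 0.0522
shoulder 109 slope [0.0073 0.01  ] z 0.0573
top 62 slope [-0.0001  0.0146] z 0.0777
deck 507 slope [0.0204 0.0059] z 0.0522
shoulder 104 slope [0.0118 0.0191] z 0.0575
top 87 slope [0.0084 0.0136] z 0.0779
deck 515 slope [0.0174 0.008 ] z 0.0519
bolt tip y -0.17432418575917877 27
side -0.12 89 [0.1393 0.1433 0.1471]
side 0.05 114 [0.1392 0.1437 0.1481]
shoulder 75 slope [-0.0242 -0.0203] z 0.0565
top 61 slope [-0.0154  0.0002] z 0.0784
deck 497 slope [-0.0022  0.0001] z 0.0516
shoulder 75 slope [ 0.0239 -0.0107] z 0.0578
top 43 slope [ 0.0046 -0.019 ] z 0.0784
deck 524 slope [-0.0018  0.0004] z 0.0516
shoulder 77 slope [ 0.011  -0.0017] z 0.0575
top 92 slope [-0.0188 -0.0126] z 0.0786
deck 528 slope [-0.0051 -0.0013] z 0.0516
bolt tip y -0.1772062287693825 23
```

View pics/c41.png

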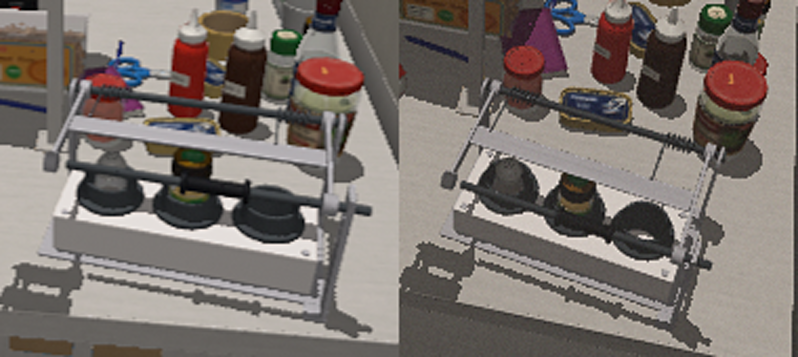

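View pics/side41.png

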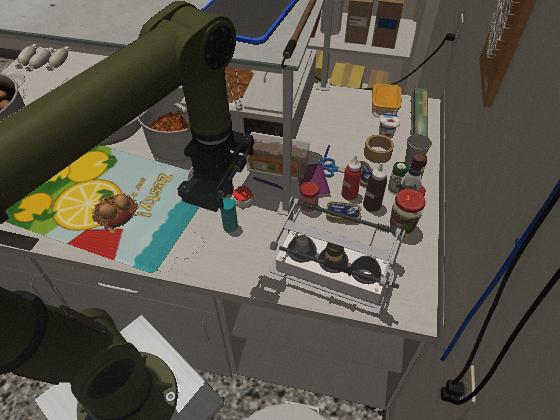

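Emit:
play_rows(targets="0 4 0 0 0 0 -0.2;0 4 0 0 0 0 -0.2;0 2 0 0 0 0 -0.2;0 0 0 0 0 0 -0.2;0 0 0 0 0 0 -0.2;0 0 0 0 0 0 -0.2;0 0 0 0 0 0 -0.2;0 0 0 0 0 0 -0.2")

```text
time: 76.5
position: [0.469, 0.0757, 0.5292]
tool_rot: [1.77, 2.576, 0.02]
ft_force: [0.1, 1.1, -0.1]
grip_width: 0.403
```

```bash
python3 - <<'E'
from h import *
s=ctrl.get_state(); print(s['time'],s['joint_positions'],s['ft_force'])
im=grab('scene','s42.png'); Q=rk(cloud(im))
m=(im['depth']>0)&(Q[...,1]>.05)&(Q[...,1]<.13)&(abs(Q[...,0]+.075)<.02)&(Q[...,2]>.11)&(Q[...,2]<.2)
print(np.percentile(Q[m],[2,50,98],0)[:,2])
ctrl.close_job()
E
```

```text
76.5 [ 0.0245 -0.085  -0.2228  1.654  -0.0166  1.5502  0.1694] [ 0.0685  1.0815 -0.1221]
[0.1371 0.1436 0.1469]
the job is handed in; nothing more can be done
```

The rack is ready and the job is handed in, at 76.5 s of the 210 s allowed.

**What I did**
- I pressed all three sleeves home. One of them was knocked about 11 mm aside partway through, so I found it again in the pictures before picking it up. After the first press the left sleeve sat about 1 mm high and tilted, so I pressed all three shoulders again.
- The dark-lidded jar, 44 mm wide in the gripper, went into the middle sleeve, and the pepper shaker into the left one. I took the jar to be spice_b. No green-lidded jar (spice_a) stood among the sleeves, so the right sleeve stays empty.
- I left the turquoise look-alike alone, and did not touch the timer, chilli jar or tin.
- I pulled the gate down, slid the bolt to its stop while holding it, and let go.

**Last checks**
- **Sleeves:** after the second press, the wrist camera put all three shoulders at the same height above the deck and near level. They read about 5.5 mm against the nominal 6 mm, which is within the camera error. The last pictures, taken through the closed gate, were coarser but agreed.
- **Jar and shaker:** their tops are at about 126 mm and 110 mm, which matches standing on the bore floors. I measured this before shutting the gate; they look unchanged in the later pictures.
- **Gate:** it stays shut with the robot clear. The rod is at about 142 mm against 140 mm for shut, unchanged over the last 4 s.
- **Bolt:** it sticks out through the keeper window. I measured about 26–28 mm of travel; it holds from 18 mm.

**One blemish:** while backing away at the end, joint 2 reached its lower limit of -0.30 rad (it read -0.3006). I moved it off before handing in, and cannot tell whether that counts as passing its range.

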